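Free the portion scale and split the tubs into two equal orders

ROBOT

A 7-joint arm with a two-finger parallel gripper is mounted at the origin on the work surface. World frame = base frame: x ahead of the robot, y to its left, z up, the work surface at z = 0. Lengths are in m, angles in rad, forces in N, time in s.
With the tool pointing down it reaches from about 0.4 to 0.85 m from the base axis. Payload 10.4 kg.
Tool frame: the origin (TCP) lies between the finger pads; the fingertips stand 14 mm ahead of it and the grasp point (between the pads) lies 5 mm behind it (manip.tcp_to_tips is the z of the fingertips in the tool frame, in m); z points along the fingers, y is the direction in which the jaws open and shut (so a half turn about z gives the same grasp; the last joint's range is limited). The gripper opens to 85 mm and grips with 20 to 120 N. Pads are 22 mm wide; open, the fingers measure 114 mm over their backs; the gripper's body (76 mm by 85 mm) begins 54 mm behind the grasp point. The pads swing forward as they close: fully open they stand 13 mm farther back than shut.
Start: joints at [-1.162, 0.332, -0.065, 1.46, 0.022, 1.35, -0.088], TCP at [0.262, 0.568, 0.245] pointing down, gripper open.
Joint ranges: [-2.6, 2.6], [-0.5, 2.12], [-1.47, 1.34], [0.16, 2.42], [-1.27, 4.41], [0.06, 2.06], [-2.6, 2.6]. Speed limits (rad/s): [2.22, 2.22, 2.79, 2.79, 3.14, 3.14, 3.14].

INTERFACE

Orientations are given as [roll, pitch, yaw] about the fixed x, y, z axes, in that order (R = Rz(yaw) Ry(pitch) Rx(roll)).
In Python, from plant import manip, vision gives the robot as it stands.
- The arm moves only by the shell command python3 -m creep 'ROWS' [FORCE]. ROWS is text: rows parted by semicolons, each of 7 numbers parted by spaces: the turn, a rotation vector about the tool's x, y, z in units of 5 degrees (1.0 is 5 degrees), then the shift along the tool's x, y, z in units of 40 mm (1.0 is 40 mm), then the finger opening in mm, from 0 to 85.4. A call has 1 to 8 rows; each row shifts and turns the pose as measured when the row begins, along the tool's axes as they then stand; what a row does not reach is not made up. A row lasts 1/12 s, in which the tool goes at most 41.7 mm and 7.16 degrees, less where a joint would pass 70% of its speed; a pose out of reach is approached as far as the arm can. A call is refused whole if a number of a shift passes 1 or a number of a turn 1, either way. A call with a gripper value outside its range is refused whole. The fingers move at their own pace and stop on an object; FORCE is the grip in N (left out, the last holds). Time passes only in rows, so rows that do not move let the fingers close. It gives the time, the measured TCP pose, the force and the opening at its end, in the units of the state.
- manip.sense(): the state, without advancing time (a new reading comes with each control period).
- vision.camera(name): name is "scene" or "top"; returns (picture, depth): 400x640x3 uint8, red, green, blue; 400x640 float32, m along the optical axis (not along the pixel's ray), 0 where there is no reading.
- vision.calibration(name): a dict with "fovy" (degrees; the focal length in pixels is half the picture's height over the tangent of half this angle, whatever the lens; pixels are square), "cx", "cy" (the principal point, pixels), "rvec" (rotation vector, rad) and "tvec" (3), from world to camera coordinates, as OpenCV has them. Camera axes: x right, y down, z forward; pixel columns grow to the right and rows downward; lengths in m; the calibration is good to about 2 mm. A picture is of the moment at which its call begins. calibration takes no time and is no camera call.
- manip.sign_off(): hands the job in, once; it reports no verdict.
The state is a dict: "clock": time; "joint_positions": joint angles; "qd": joint speeds; "joint_torque": joint torques, N m; "position": TCP position; "ee_rot": TCP orientation; "contact_force": force on the tool from outside, world axes, zero at the start; "torque": the same for the moment, N m; "grip_width": finger opening in m.
Only numpy, scipy, OpenCV 4.12 (cv2) and the standard library are available. Lean on these libraries where they do the work, as an engineer would, in place of code of your own. Each camera call takes 0.05 s, during which the arm holds its last target.

TASK

The portion scale's beam is still locked: take the T-handled hex key from its rack, back the lock screw in the scale's bridge off anticlockwise to its stop, then hang the key on its rack again. Share all the filled tubs, those in the tray and those already on the scale, between the two pans so that both sides weigh the same and the freed beam rests level, every tub standing upright on a pan. Leave the other things on the bench where they are.

Things in the scene. Friction and masses are not known exactly. Their poses are not given: they have to be found in the camera images.
- scale: two-pan portion scale, fixed to the bench: white base 200 x 330 x 46 mm, a steel bridge over the middle of the beam (its top is 112 x 62 mm and 134 mm above the bench) and a pan at each side, centred 135 mm to the +y (left) and -y (right) of the middle. Origin on the bench under the middle; x points away from the robot, y along the beam to the left pan, z up
- pan_left_top (a point): point at the centre of the flat top face of the left pan (+ y of the scale). The pan is a steel tray 236 mm long (scale x) by 122 mm wide (scale y) with a 12 mm high rim, 230 x 116 mm inside, wide enough for one row of three tubs 76 mm apart along its length. It always stays parallel to the bench, and rises and sinks up to 12 mm with the beam; 104 mm above the bench when level
- pan_right_top (a point): point at the centre of the flat top face of the right pan (- y of the scale). The pan is a steel tray 236 mm long (scale x) by 122 mm wide (scale y) with a 12 mm high rim, 230 x 116 mm inside, wide enough for one row of three tubs 76 mm apart along its length. It always stays parallel to the bench, and rises and sinks up to 12 mm with the beam; 104 mm above the bench when level
- beam (a joint): tilt of the scale's beam in rad: 0 is level, positive means that the left pan is higher (the right side is heavier), stops at +-0.09. Where on a pan a tub stands makes no difference. With the lock screw off, one small tub too many on a side drives it to its stop; while the screw is tight the beam is held at about 0
- lock_screw (a joint): turn of the beam lock screw in rad: near 0 is tight (starts between 0 and 0.35), grows as it is turned anticlockwise seen from above, stop at 7.85 (five quarter turns). It turns stiffly (0.2 N m), stays where it is left, and rises 0.7 mm for every rad; it holds the beam through a foot plate under the bridge
- socket (a point): centre of the mouth of the recessed hex socket in the lock screw's head, on the top of the bridge, turning with the screw; z up. 16.4 mm across flats and 25 mm deep, two of its flats square to this frame's x axis (the shape repeats every 60 degrees). The head is a 38 mm disc in a 41 mm hole, 6 mm below the bridge's top when tight and almost flush when slack
- key: T-handled hex key, 148 mm tall, about 260 g: a hexagonal steel shaft 15 mm across flats (two flats square to the key's x axis), 118 mm long with its last 5 mm tapered to an 11 mm round tip, under an orange cross bar 120 mm long (along the key's y), 20 mm thick (along x) and 30 mm high. Origin at the shaft's tip, z up through the bar. Free when released; it stays standing, leaning up to 4 degrees, when its shaft is in the socket
- key_grip (a point): centre of the key's orange cross bar, 133 mm above the tip on the key's axis; axes as the key's
- key_rack: grey steel key rack, fixed to the bench: two level prongs, tops 140 mm above the bench, 25 mm wide with a 40 mm gap between them, reach out from a back plate (at x = +74 mm, 134 mm high) towards -x and end in 6 mm high lips at x = -37 mm. The key hangs with its shaft in the gap and its bar lying across both prongs (bar along the rack's y, between the lips and the back plate). Origin on the bench under the gap where the key hangs, x to the back plate, z up
- tub_tray: low aluminium tray, 210 x 180 mm with 18 mm high walls and a 4 mm thick floor, fixed to the bench; origin at the centre of its underside, z up. The large tubs stand in it at the start in places 100 mm apart along its x and 80 mm along its y. Tray and rack are one left and one right of the scale, either way round
- large1: large lidded kraft-paper tub of pasta (white lid), round, 66 mm in diameter and 78 mm high, 240 g; origin at the centre of its underside, z up. At the start it stands in the tub tray. Two, three or all four of the large tubs are present
- large2: large lidded kraft-paper tub of pasta (white lid), round, 66 mm in diameter and 78 mm high, 240 g; origin at the centre of its underside, z up. At the start it stands in the tub tray. Two, three or all four of the large tubs are present
- large3: large lidded kraft-paper tub of pasta (white lid), round, 66 mm in diameter and 78 mm high, 240 g; origin at the centre of its underside, z up. At the start it stands in the tub tray. Two, three or all four of the large tubs are present
- large4: large lidded kraft-paper tub of pasta (white lid), round, 66 mm in diameter and 78 mm high, 240 g; origin at the centre of its underside, z up. At the start it stands in the tub tray. Two, three or all four of the large tubs are present
- small1: small lidded kraft-paper tub of pasta (teal lid), round, 58 mm in diameter and 60 mm high, 120 g, exactly half of a large one; origin at the centre of its underside, z up. At the start it stands near one end of a scale pan. Exactly two of the four small tubs are present
- small2: small lidded kraft-paper tub of pasta (teal lid), round, 58 mm in diameter and 60 mm high, 120 g, exactly half of a large one; origin at the centre of its underside, z up. At the start it stands near one end of a scale pan. Exactly two of the four small tubs are present
- small3: small lidded kraft-paper tub of pasta (teal lid), round, 58 mm in diameter and 60 mm high, 120 g, exactly half of a large one; origin at the centre of its underside, z up. At the start it stands near one end of a scale pan. Exactly two of the four small tubs are present
- small4: small lidded kraft-paper tub of pasta (teal lid), round, 58 mm in diameter and 60 mm high, 120 g, exactly half of a large one; origin at the centre of its underside, z up. At the start it stands near one end of a scale pan. Exactly two of the four small tubs are present
- rolling_pin: wooden rolling pin, 380 mm long along y, 52 mm thick, a bystander to be left where it is (loose, stands on the bench); origin at the centre of its underside
- flour_shaker: steel flour shaker, 72 mm in diameter, 110 mm high, a bystander to be left where it is (loose, stands on the bench); origin at the centre of its underside
- ravioli_stamp: square ravioli stamp, 62 x 62 mm, 75 mm high with its wooden knob, a bystander to be left where it is (loose, stands on the bench); origin at the centre of its underside
- bench_scraper: bench scraper lying flat, 90 x 130 mm, 16 mm high, a bystander to be left where it is (loose, stands on the bench); origin at the centre of its underside
- spice_jar: glass jar with red cap, 64 mm in diameter, 100 mm high, a bystander to be left where it is (loose, stands on the bench); origin at the centre of its underside
Mind the look-alikes: they are no part of the job. What is shaped like the large1 but green, pink or purple is not meant.

How it is judged:
On the way, in this order (a step that is already met when the one before it is completed fails the run):
1. the lock screw is backed off to its stop (value of joint lock_screw above 7.2 rad), for 0.2 s.
2. the key hangs on its rack again (x of key_grip in the frame of key_rack between -0.04 and 0.06 m and y of key_grip in the frame of key_rack between -0.03 and 0.03 m and z of key_grip in the frame of key_rack between 0.145 and 0.168 m and angle between key's own z axis and vertical below 0.25 rad), for 0.2 s.
At the end, for the whole second after the job is handed in: the lock screw is turned back past 7.2 rad, the key hangs upright with its bar across both prongs of its rack, every tub that is present stands upright (within 0.2 rad) inside the rim of one of the pans, and the beam is at rest within 0.02 rad of level (all of step 2 and value of joint lock_screw above 7.2 rad and linear speed of key below 0.05 m/s and value of joint beam between -0.02 and 0.02 rad and velocity of joint beam between -0.05 and 0.05 rad/s and ((x of large1 in the frame of pan_left_top between -0.115 and 0.115 m and y of large1 in the frame of pan_left_top between -0.06 and 0.06 m and z of large1 in the frame of pan_left_top between -0.006 and 0.008 m) or (x of large1 in the frame of pan_right_top between -0.115 and 0.115 m and y of large1 in the frame of pan_right_top between -0.06 and 0.06 m and z of large1 in the frame of pan_right_top between -0.006 and 0.008 m)) and angle between each of large1, large2, large3, large4, small1, small2, small3, small4's own z axis and vertical below 0.2 rad and linear speed of each of large1, large2, large3, large4, small1, small2, small3, small4 below 0.03 m/s and ((x of large2 in the frame of pan_left_top between -0.115 and 0.115 m and y of large2 in the frame of pan_left_top between -0.06 and 0.06 m and z of large2 in the frame of pan_left_top between -0.006 and 0.008 m) or (x of large2 in the frame of pan_right_top between -0.115 and 0.115 m and y of large2 in the frame of pan_right_top between -0.06 and 0.06 m and z of large2 in the frame of pan_right_top between -0.006 and 0.008 m)) and ((x of large3 in the frame of pan_left_top between -0.115 and 0.115 m and y of large3 in the frame of pan_left_top between -0.06 and 0.06 m and z of large3 in the frame of pan_left_top between -0.006 and 0.008 m) or (x of large3 in the frame of pan_right_top between -0.115 and 0.115 m and y of large3 in the frame of pan_right_top between -0.06 and 0.06 m and z of large3 in the frame of pan_right_top between -0.006 and 0.008 m)) and ((x of large4 in the frame of pan_left_top between -0.115 and 0.115 m and y of large4 in the frame of pan_left_top between -0.06 and 0.06 m and z of large4 in the frame of pan_left_top between -0.006 and 0.008 m) or (x of large4 in the frame of pan_right_top between -0.115 and 0.115 m and y of large4 in the frame of pan_right_top between -0.06 and 0.06 m and z of large4 in the frame of pan_right_top between -0.006 and 0.008 m)) and ((x of small1 in the frame of pan_left_top between -0.115 and 0.115 m and y of small1 in the frame of pan_left_top between -0.06 and 0.06 m and z of small1 in the frame of pan_left_top between -0.006 and 0.008 m) or (x of small1 in the frame of pan_right_top between -0.115 and 0.115 m and y of small1 in the frame of pan_right_top between -0.06 and 0.06 m and z of small1 in the frame of pan_right_top between -0.006 and 0.008 m)) and ((x of small2 in the frame of pan_left_top between -0.115 and 0.115 m and y of small2 in the frame of pan_left_top between -0.06 and 0.06 m and z of small2 in the frame of pan_left_top between -0.006 and 0.008 m) or (x of small2 in the frame of pan_right_top between -0.115 and 0.115 m and y of small2 in the frame of pan_right_top between -0.06 and 0.06 m and z of small2 in the frame of pan_right_top between -0.006 and 0.008 m)) and ((x of small3 in the frame of pan_left_top between -0.115 and 0.115 m and y of small3 in the frame of pan_left_top between -0.06 and 0.06 m and z of small3 in the frame of pan_left_top between -0.006 and 0.008 m) or (x of small3 in the frame of pan_right_top between -0.115 and 0.115 m and y of small3 in the frame of pan_right_top between -0.06 and 0.06 m and z of small3 in the frame of pan_right_top between -0.006 and 0.008 m)) and ((x of small4 in the frame of pan_left_top between -0.115 and 0.115 m and y of small4 in the frame of pan_left_top between -0.06 and 0.06 m and z of small4 in the frame of pan_left_top between -0.006 and 0.008 m) or (x of small4 in the frame of pan_right_top between -0.115 and 0.115 m and y of small4 in the frame of pan_right_top between -0.06 and 0.06 m and z of small4 in the frame of pan_right_top between -0.006 and 0.008 m))); the robot touches nothing.
It fails at once if one of the bystanders (rolling pin, flour shaker, ravioli stamp, bench scraper, spice jar) is moved more than 5 cm (distance of any of rolling_pin, flour_shaker, ravioli_stamp, bench_scraper, spice_jar from where it was at the start of the episode above 0.05 m).
Of large1, large2, large3, large4 only 2 to 4 are there at a start; the rules pass over those that are not, and their reading is None.
Of small1, small2, small3, small4 only 2 to 2 are there at a start; the rules pass over those that are not, and their reading is None.
At some moment in a run one of large1, large2, large3, large4 may be knocked a few centimetres aside while the robot is not near it.
It also fails if it takes over 210 s, if anything falls off the work surface, if the arm or the gripper's body presses on something with over 40 N, if the wrist force passes 120 N, or if a joint passes its speed limit or range.

## Working session

There is one attempt and no reset: what is moved stays moved. The work goes in short steps, Python scripts to look and compute and a shell command to move; the robot and the scene stay as the last step left them, time stands still between calls to the robot, and variables do not carry over. Pictures are saved under pics/ and viewed, and the job is handed in when it is done.

```bash
ls; mkdir -p pics; python3 - <<'E'
from plant import manip, vision
import cv2
s=manip.sense(); print({k:(v if not hasattr(v,'round') else v) for k,v in s.items()})
for n in("scene","top"):
    p,d=vision.camera(n); cv2.imwrite(f"pics/{n}0.png",p[:,:,::-1]); print(n,vision.calibration(n))
print(manip.tcp_to_tips)
E
```

```text
pics
{'clock': 0.0, 'joint_positions': array([-1.16162261,  0.33289081, -0.06470826,  1.4609444 ,  0.02158098,
        1.34984722, -0.08848912]), 'qd': array([ 5.25645316e-04,  5.92432950e-04, -2.60627421e-03,  3.03091159e-05,
       -1.31164568e-03, -9.28374266e-06,  6.17737496e-04]), 'joint_torque': array([-2.07289268e-04, -6.25451303e+01,  4.87621897e-02, -3.91600013e+01,
        1.61137880e-02,  9.92088433e-03,  4.44025488e-06]), 'position': array([0.26140161, 0.5673341 , 0.24450261]), 'ee_rot': array([-3.14019804e+00,  4.11020879e-05,  2.70985452e+00]), 'contact_force': array([ 0.59513193, -0.43484679,  0.51599031]), 'torque': array([ 0.04372272, -0.00097037, -0.03319094]), 'grip_width': 0.08538966859484029}
scene {'fovy': 43.829770201008365, 'cx': 312.00134322161153, 'cy': 200.24190296370148, 'rvec': array([ 0.62658599,  2.74088399, -0.97183787]), 'tvec': array([ 0.44339398, -0.09912032,  1.770121  ])}
top {'fovy': 47.198076583941386, 'cx': 316.4472033954555, 'cy': 208.83063727158668, 'rvec': array([ 2.18549012, -2.16870005,  0.07716141]), 'tvec': array([0.02689276, 0.49679553, 1.6207548 ])}
0.014
```

View pics/scene0.png

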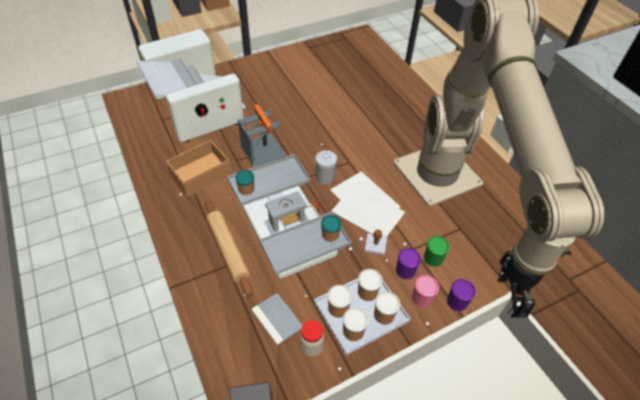

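View pics/top0.png

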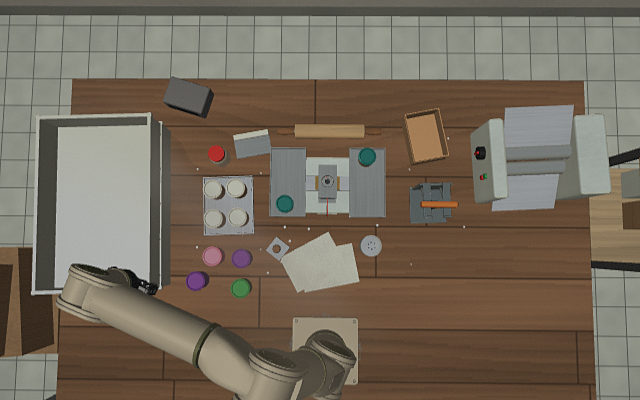

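The top view shows 4 white-lid tubs in the tray at (214,189), (236,188), (212,219) and (238,217). The teal small tubs are at (285,204) on the left pan and (367,157) on the right pan. The key's orange bar is at (439,204) on its rack, and the socket is at (327,181). Purple, pink and green look-alikes stand near (190-245, 255-290). Next I'll measure and look at enlarged crops.

```bash
cat > h.py <<'E'
from plant import manip, vision
import numpy as np, cv2
from scipy.spatial.transform import Rotation as Ro
def cal(n):
    c=vision.calibration(n); f=200/np.tan(np.radians(c['fovy'])/2)
    return np.array([[f,0,c['cx']],[0,f,c['cy']],[0,0,1]]),cv2.Rodrigues(c['rvec'])[0],c['tvec']
def ray(n,u,v,z):
    K,R,t=cal(n); d=R.T@np.linalg.inv(K)@[u,v,1]; o=-R.T@t
    return o+d*(z-o[2])/d[2]
def cloud(n,dep):
    K,R,t=cal(n); v,u=np.mgrid[:400,:640]
    p=np.stack([u,v,np.ones_like(u)],-1)@np.linalg.inv(K).T*dep[...,None]
    return (p-t)@R
def proj(n,P):
    K,R,t=cal(n); q=K@(R@np.array(P)+t); return q[:2]/q[2]
def grab(name,cams=("top","scene")):
    o={}
    for n in cams:
        p,d=vision.camera(n); o[n]=(p,d); cv2.imwrite(f"pics/{name}_{n}.png",p[:,:,::-1]); np.save(f"pics/{name}_{n}.npy",d)
    return o
def crop(img,u0,v0,u1,v1,s,out):
    cv2.imwrite(out,cv2.resize(img[v0:v1,u0:u1,::-1],None,fx=s,fy=s,interpolation=cv2.INTER_CUBIC))
def blobs(img,lo,hi,minA=15,roi=None):
    hsv=cv2.cvtColor(img,cv2.COLOR_RGB2HSV); m=cv2.inRange(hsv,lo,hi)
    if roi: k=np.zeros_like(m); k[roi[1]:roi[3],roi[0]:roi[2]]=255; m&=k
    n,l,st,c=cv2.connectedComponentsWithStats(m)
    return m,l,[(i,st[i,4],c[i].round(1)) for i in range(1,n) if st[i,4]>=minA]
def go(target,yaw):
    """print what remains: tool-frame shift in units 40mm and turn in 5deg units, tool down with yaw (rpy = pi,0,yaw)"""
    s=manip.sense(); R=Ro.from_euler('xyz',s['ee_rot']); Rt=Ro.from_euler('xyz',[np.pi,0,yaw])
    d=R.inv().apply(np.array(target)-s['position'])/0.04; r=(R.inv()*Rt).as_rotvec()/np.radians(5)
    print('shift',d.round(2),'turn',r.round(2)); 
def st():
    s=manip.sense(); print(round(s['clock'],2),s['position'].round(4),s['ee_rot'].round(3),'F',s['contact_force'].round(1),'T',s['torque'].round(2),'w',round(s['grip_width']*1000,1),'q',s['joint_positions'].round(2))
E
python3 - <<'E'
from h import *
o=grab('a'); t,d=o['top']; C=cloud('top',d)
crop(t,260,130,400,230,5.7,'pics/c1.png'); crop(t,400,170,470,240,8,'pics/c2.png')
s,ds=o['scene']; S=cloud('scene',ds)
crop(s,220,90,360,280,4,'pics/c3.png')
for nm,lo,hi in (('orange',(5,180,120),(18,255,255)),('teal',(80,120,40),(100,255,255))):
  for n,im,CC in(('top',t,C),('scene',s,S)):
    m,l,b=blobs(im,lo,hi)
    for i,a,c in b: print(nm,n,a,c,np.median(CC[l==i],0).round(3))
for u,v in((327,181),(318,172),(290,170),(360,190),(310,200),(214,189),(420,215),(447,190)):
  print((u,v),C[v,u].round(3))
E
```

```text
orange top 155 [439.  203.8] [ 0.504 -0.37   0.17 ]
orange scene 159 [262.4 117.1] [ 0.511 -0.357  0.166]
teal top 231 [366.7 156.1] [ 0.661 -0.136  0.162]
teal top 230 [284.1 203.4] [0.503 0.136 0.162]
teal scene 193 [244.3 177.3] [ 0.666 -0.13   0.16 ]
teal scene 241 [330.6 223.4] [0.506 0.142 0.16 ]
(327, 181) [ 0.586 -0.005  0.102]
(318, 172) [0.612 0.026 0.13 ]
(290, 170) [0.623 0.122 0.102]
(360, 190) [ 0.555 -0.117  0.111]
(310, 200) [0.525 0.053 0.048]
(214, 189) [0.558 0.387 0.078]
(420, 215) [ 0.478 -0.343  0.004]
(447, 190) [ 0.553 -0.404  0.138]
```

View pics/c1.png

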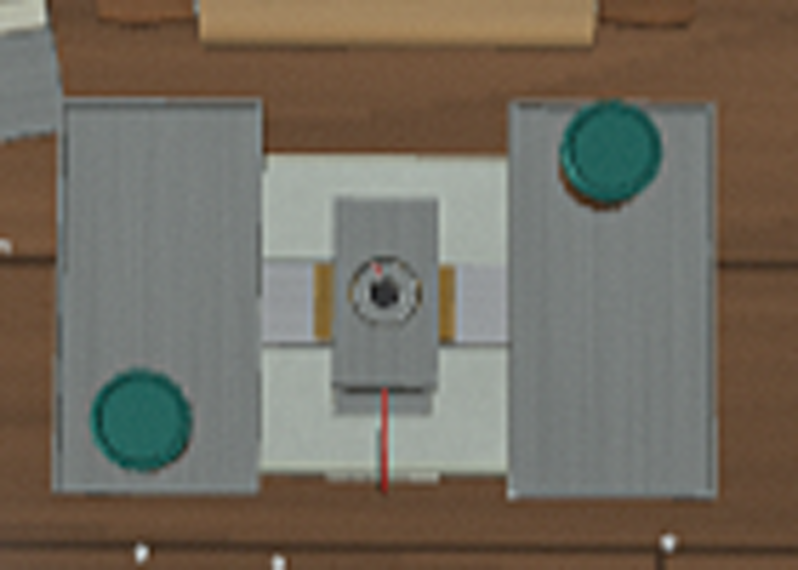

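View pics/c2.png

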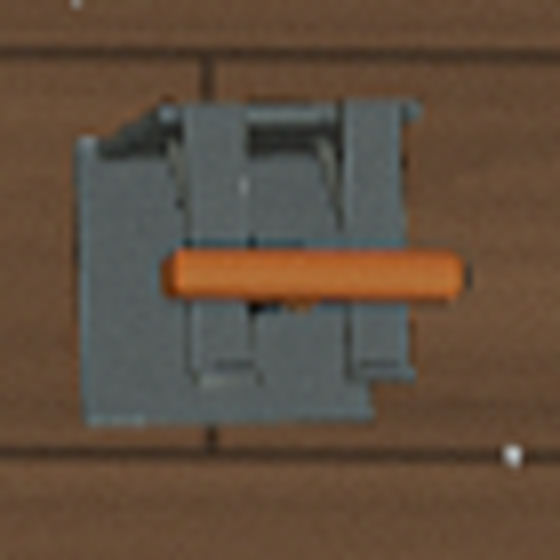

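View pics/c3.png

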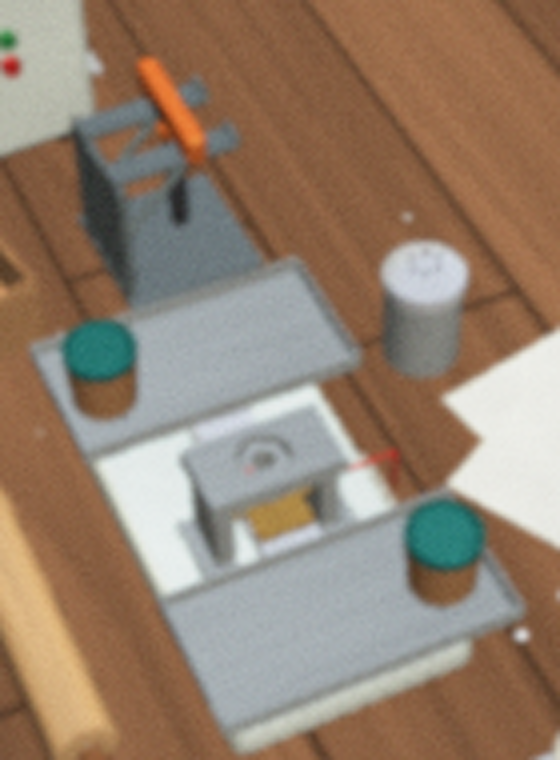

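Left and right pans each hold one small tub, and the tray holds 4 large ones, so the balanced split is 2 large + 1 small per pan. A red dot on the screw head at crop (378,268) marks its angle, about 17° off the scale's x axis. Next come precise numbers.

```bash
python3 - <<'E'
from h import *
t=cv2.imread('pics/a_top.png')[:,:,::-1].copy(); C=cloud('top',np.load('pics/a_top.npy'))
s=cv2.imread('pics/a_scene.png')[:,:,::-1].copy(); S=cloud('scene',np.load('pics/a_scene.npy'))
for n in('top','scene'): K,R,tt=cal(n); print(n,'cam',(-R.T@tt).round(3))
m,l,b=blobs(t,(4,120,80),(20,255,255),80,(400,170,480,240))
i=b[0][0]; pts=np.argwhere(l==i)[:,::-1].astype(np.float32)
r=cv2.minAreaRect(pts); box=cv2.boxPoints(r); print('bar',r)
for p in box: print(' ',ray('top',*p,.17).round(4))
print(' ctr',ray('top',*r[0],.17).round(4))
m,l,b=blobs(s,(4,120,80),(20,255,255),60,(240,90,290,150))
print('scene bar',b,[ray('scene',*x[2],.158).round(4) for x in b])
# geometry by height
def rectz(lo,hi,x0,x1,y0,y1,nm):
    M=(C[...,2]>lo)&(C[...,2]<hi)&(C[...,0]>x0)&(C[...,0]<x1)&(C[...,1]>y0)&(C[...,1]<y1)
    P=C[M][:,:2]; rr=cv2.minAreaRect(P.astype(np.float32)*1000); print(nm,len(P),'ctr',np.round(rr[0],1),'size',np.round(rr[1],1),'ang',round(rr[2],2),'z',np.median(C[M][:,2]).round(4),'bbox',P.min(0).round(3),P.max(0).round(3))
rectz(.124,.142,.5,.7,-.06,.06,'bridge')
rectz(.096,.122,.4,.8,.07,.21,'panL'); rectz(.096,.122,.4,.8,-.21,-.07,'panR')
rectz(.125,.146,.43,.65,-.45,-.28,'prongs'); rectz(.125,.146,.43,.497,-.45,-.28,'prongs_front')
rectz(.065,.09,.4,.65,.25,.5,'larges'); rectz(.01,.022,.35,.7,.2,.5,'traywalls')
# head
g=cv2.cvtColor(t,cv2.COLOR_RGB2GRAY)
G=cv2.resize(g[165:200,310:345],None,fx=1,fy=1); print(G[8:26,8:28])
M,l,b=blobs(t,(0,90,90),(8,255,255),1,(315,168,340,195)); print('red',b); 
M,l,b=blobs(t,(170,90,90),(180,255,255),1,(315,168,340,195)); print('red',b)
crop(t,312,165,344,197,18,'pics/c4.png')
crop(s,270,190,305,225,18,'pics/c5.png')
E
```

```text
top cam [0.367 0.017 1.655]
scene cam [0.944 0.871 1.3  ]
bar ((412.5, 200.99998474121094), (24.999996185302734, 47.99999237060547), 0.0)
  [ 0.4341 -0.2417  0.17  ]
  [ 0.591  -0.2427  0.17  ]
  [ 0.5916 -0.3243  0.17  ]
  [ 0.4347 -0.3226  0.17  ]
 ctr [ 0.5125 -0.2828  0.17  ]
scene bar [(1, np.int32(1701), array([270.5, 110.9]))] [array([ 0.4704, -0.3813,  0.158 ])]
bridge 592 ctr [583.2  -4.9] size [113.   60.6] ang 0.25 z 0.1342 bbox [ 0.527 -0.035] [0.64  0.026]
panL 2183 ctr [583.3 130.4] size [120.3 236.7] ang 89.77 z 0.1049 bbox [0.465 0.07 ] [0.701 0.191]
panR 2240 ctr [ 552.8 -140.9] size [300.5 123.2] ang 0.13 z 0.1053 bbox [ 0.403 -0.203] [ 0.703 -0.079]
prongs 473 ctr [ 521.6 -368.8] size [118.  109.6] ang 0.41 z 0.1403 bbox [ 0.462 -0.423] [ 0.581 -0.314]
prongs_front 154 ctr [ 479.5 -371.6] size [33.8 93. ] ang 0.4 z 0.1408 bbox [ 0.462 -0.418] [ 0.496 -0.325]
larges 1181 ctr [511.5 350.2] size [167.2 150.6] ang 2.83 z 0.08 bbox [0.426 0.272] [0.597 0.426]
traywalls 433 ctr [525.1 350.6] size [348.2 295.5] ang 0.25 z 0.0144 bbox [0.352 0.202] [0.7   0.498]
[[144 119 
[... 871 characters left out ...]
14  61  41  80 104 138 126 116 103 121 125
  126 101]
 [114 121 128 122  87 133 131 132 119 113 121 126 127 141  77 122 118 122
  123  99]
 [114 123 126 123 114  95 117 132 132 129 129 130 146  97 109 122 121 122
  123 102]
 [116 120 125 122 125 111 105  91 109 114 111 107 107 107 127 122 117 122
  123 104]
 [119 121 125 120 120 125 115 105 117 115 111 115 111 126 124 119 120 122
  123 102]
 [119 123 125 120 120 123 119 118 124 123 122 118 126 122 124 118 120 123
  127 102]
 [106 122 126 122 121 123 118 116 122 122 119 119 122 119 121 121 120 122
  124  83]
 [100 122 124 120 120 123 121 118 124 124 118 119 122 123 122 119 119 122
  121  92]]
red [(1, np.int32(1), array([326., 177.]))]
red []
```

View pics/c4.png

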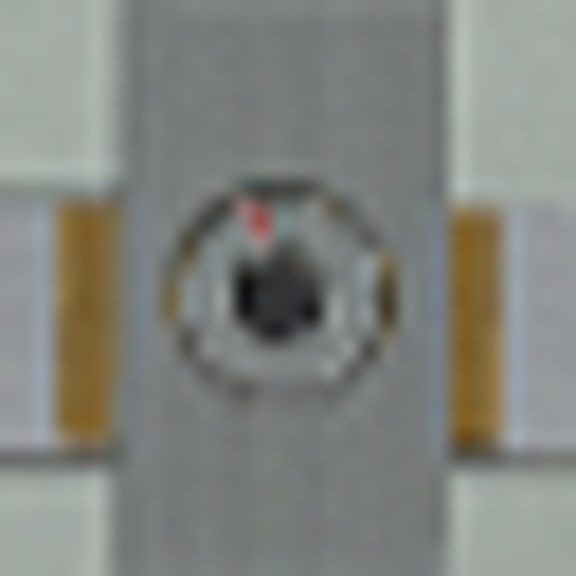

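View pics/c5.png

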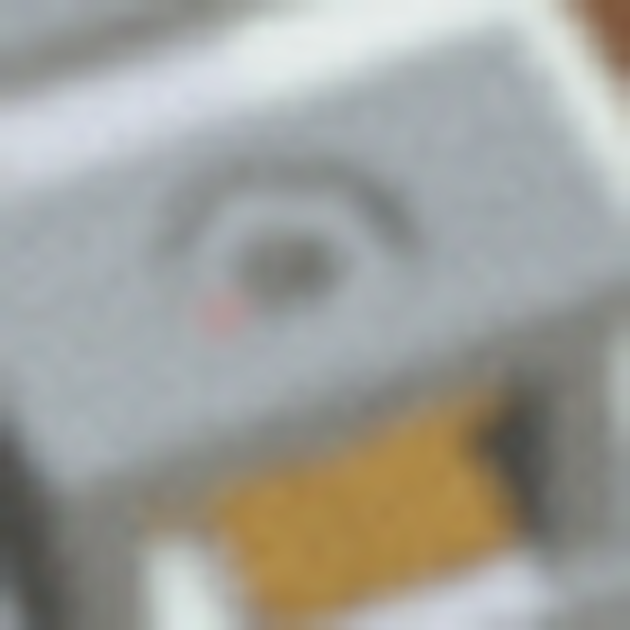

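```bash
python3 - <<'E'
from h import *
t=cv2.imread('pics/a_top.png')[:,:,::-1].copy(); C=cloud('top',np.load('pics/a_top.npy'))
s=cv2.imread('pics/a_scene.png')[:,:,::-1].copy(); S=cloud('scene',np.load('pics/a_scene.npy'))
for n,c in(('bt',C),('bs',S)):
    M=(c[...,2]>.158)&(c[...,2]<.185)&(c[...,0]>.43)&(c[...,0]<.6)&(c[...,1]>-.46)&(c[...,1]<-.27)
    P=c[M]; r=cv2.minAreaRect((P[:,:2]*1000).astype(np.float32)); print(n,len(P),r,P[:,2].mean().round(4),P[:,:2].min(0).round(4),P[:,:2].max(0).round(4))
m,l,b=blobs(t,(4,190,120),(20,255,255),80,(400,190,480,220)); print(b)
i=b[0][0]; pts=np.argwhere(l==i)[:,::-1].astype(np.float32); r=cv2.minAreaRect(pts); print(r,ray('top',*r[0],.169),b[0][2],ray('top',*b[0][2],.169))
m,l,b=blobs(s,(4,190,120),(20,255,255),60,(240,90,290,150)); print(b,ray('scene',*b[0][2],.162))
print('ring',ray('top',327.1,180.7,.132), 'scene hole', ray('scene',270+288/18-.5,190+262/18-.5,.128),'dot',ray('top',312+255/18-.5,165+215/18-.5,.128),ray('scene',270+222/18-.5,190+312/18-.5,.128))
# prong columns at row ahead of bar
for v in (186,190,194,209,212,215): 
    row=C[v,415:462]; ok=np.abs(row[:,2]-.14)<.01; print(v,row[ok][:,0].mean().round(3) if ok.any() else None,(415+np.where(ok)[0]).tolist(), row[ok][:,1].min().round(4) if ok.any() else 0,row[ok][:,1].max().round(4) if ok.any() else 0)
# lids
for lo,hi,roi in(((0,0,185),(180,60,255),(200,172,256,236)),):
    m=(C[...,2]>.07)&(C[...,2]<.09)&(C[...,0]>.4)&(C[...,0]<.62)&(C[...,1]>.25)&(C[...,1]<.45)
    n,l,stt,c=cv2.connectedComponentsWithStats(cv2.erode(m.astype(np.uint8),np.ones((3,3))))
    for i in range(1,n):
        if stt[i,4]>15:
            (x,y),rr=cv2.minEnclosingCircle(np.argwhere(l==i)[:,::-1].astype(np.float32)); print('lid',stt[i,4],c[i].round(1),round(rr,1),ray('top',*c[i],.078).round(4))
E
for i in 1;do python3 -c "
from h import *
st(); go([0.51,-0.37,0.26],np.pi/2)"; done
```

```text
bt 221 ((505.0216979980469, -369.9890441894531), (17.71834373474121, 117.99468994140625), 0.10671883821487427) 0.1699 [ 0.4961 -0.429 ] [ 0.514 -0.311]
bs 152 ((505.58172607421875, -363.04962158203125), (123.87352752685547, 22.737083435058594), 88.59619903564453) 0.1666 [ 0.4951 -0.4251] [ 0.5183 -0.3014]
[]
0.2 [0.2615 0.5675 0.2449] [-3.141  0.     2.71 ] F [-0.2 -0.2 -0.6] T [ 0.01  0.01 -0.05] w 84.9 q [-1.16  0.33 -0.06  1.46  0.02  1.35 -0.09]
shift [-15.45 -18.69  -0.36] turn [-1.000e-02  1.000e-02  1.305e+01]Traceback (most recent call last):
  File "<stdin>", line 8, in <module>
IndexError: list index out of range
```

```bash
python3 - <<'E'
from h import *
t=cv2.imread('pics/a_top.png')[:,:,::-1].copy(); C=cloud('top',np.load('pics/a_top.npy'))
print('ring',ray('top',327.1,180.7,.132), 'scene hole', ray('scene',270+288/18-.5,190+262/18-.5,.128),'dot',ray('top',312+255/18-.5,165+215/18-.5,.128),ray('scene',270+222/18-.5,190+312/18-.5,.128))
for v in (186,190,194,209,212,215): 
    row=C[v,415:462]; ok=np.abs(row[:,2]-.14)<.01; print(v,row[ok][:,0].mean().round(3) if ok.any() else None,(415+np.where(ok)[0]).tolist(), row[ok][:,1].min().round(4) if ok.any() else 0,row[ok][:,1].max().round(4) if ok.any() else 0)
m=(C[...,2]>.07)&(C[...,2]<.09)&(C[...,0]>.4)&(C[...,0]<.62)&(C[...,1]>.25)&(C[...,1]<.45)
n,l,stt,c=cv2.connectedComponentsWithStats(cv2.erode(m.astype(np.uint8),np.ones((3,3))))
for i in range(1,n):
        if stt[i,4]>15:
            (x,y),rr=cv2.minEnclosingCircle(np.argwhere(l==i)[:,::-1].astype(np.float32)); print('lid',stt[i,4],c[i].round(1),round(rr,1),ray('top',*c[i],.078).round(4))
E
```

```text
ring [ 0.5825696  -0.00519864  0.132     ] scene hole [ 0.58405642 -0.00256527  0.128     ] dot [ 5.97535637e-01 -3.45175689e-04  1.28000000e-01] [0.59841378 0.00250891 0.128     ]
186 0.566 [423, 424, 425, 426, 427, 428, 429, 430, 442, 443, 444, 445, 446, 447, 448, 449] -0.4107 -0.3239
190 0.553 [423, 424, 425, 426, 427, 428, 429, 430, 443, 444, 445, 446, 447, 448, 449] -0.4108 -0.3232
194 0.539 [423, 424, 425, 426, 427, 428, 429, 430, 443, 444, 445, 446, 447, 448, 449, 450] -0.4127 -0.3242
209 0.489 [424, 425, 426, 427, 428, 429, 430, 443, 444, 445, 446, 447, 448, 449, 450] -0.4125 -0.3268
212 0.479 [424, 425, 426, 427, 428, 429, 430, 431, 443, 444, 445, 446, 447, 448, 449, 450] -0.4134 -0.3253
215 0.47 [424, 425, 426, 427, 428, 429, 430, 431, 443, 444, 445, 446, 447, 448, 449, 450] -0.4123 -0.3268
lid 199 [235.  187.1] 8.3 [0.5654 0.3137 0.078 ]
lid 203 [212.  188.4] 8.4 [0.5605 0.3938 0.078 ]
lid 190 [237.2 216.9] 8.4 [0.4621 0.304  0.078 ]
lid 207 [212.9 217.4] 8.6 [0.4596 0.3878 0.078 ]
```

```bash
python3 -m creep '0 0 1 0 0 -0.5 85;0 0 1 0 0 -0.5 85;0 0 1 0 0 -0.5 85;0 0 1 0 0 -0.5 85;0 0 1 0 0 0 85;0 0 1 0 0 0 85;0 0 1 0 0 0 85;0 0 1 0 0 0 85' 100; python3 -m creep '0 0 1 0 0 0 85;0 0 1 0 0 0 85;0 0 1 0 0 0 85;0 0 1 0 0 0 85;0 0 1 0 0 0 85;0 0 0 0 0 0 85'; python3 -c "
from h import *
st(); go([0.505,-0.37,0.24],np.pi/2)"
```

```text
clock: 0.87
position: [0.2612, 0.5665, 0.3264]
ee_rot: [-3.137, 0.004, 1.983]
contact_force: [0.3, 0.5, 0.1]
grip_width: 0.0851
clock: 1.37
position: [0.2609, 0.5661, 0.3253]
ee_rot: [-3.139, 0.007, 1.519]
contact_force: [-0.2, 0.4, -0.0]
grip_width: 0.0845
1.37 [0.2609 0.5661 0.3253] [-3.139  0.007  1.519] F [-0.2  0.4 -0. ] T [-0.02 -0.   -0.03] w 84.5 q [-1.28  0.3   0.09  1.33 -0.03  1.51 -1.24]
shift [-23.04   7.3    2.28] turn [-0.03  0.08 -0.59]
```

```bash
python3 -m creep '0 0 -0.6 -0.8 0.6 0 85;0 0 0 -0.8 0.6 0 85;0 0 0 -0.8 0.6 0 85;0 0 0 -0.8 0.6 0 85;0 0 0 -0.8 0.6 0 85;0 0 0 -0.8 0.6 0 85;0 0 0 -0.8 0.6 0 85;0 0 0 -0.8 0.6 0 85'; python3 -m creep '0 0 0 -1 0.4 0 85;0 0 0 -1 0.4 0 85;0 0 0 -1 0.2 0 85;0 0 0 -1 0.2 0 85;0 0 0 -1 0 0 85;0 0 0 -1 0 0 85;0 0 0 -1 0 0 85;0 0 0 -1 0 0 85';  python3 -c "
from h import *
st(); go([0.505,-0.37,0.24],np.pi/2)"
```

```text
clock: 2.03
position: [0.4539, 0.3104, 0.323]
ee_rot: [-3.133, 0.007, 1.62]
contact_force: [1.0, 0.7, 0.6]
grip_width: 0.0852
clock: 2.7
position: [0.5211, -0.012, 0.3241]
ee_rot: [-3.134, 0.008, 1.647]
contact_force: [1.0, 1.2, 0.6]
grip_width: 0.0847
2.7 [ 0.5211 -0.012   0.3241] [-3.134  0.008  1.647] F [1.  1.2 0.6] T [ 0.03 -0.05  0.02] w 84.7 q [-0.58  0.06  0.54  1.63 -0.02  1.47  0.04]
shift [-8.88 -1.06  2.18] turn [-0.08  0.09  0.87]
```

```bash
python3 -m creep '0 0 0.5 -1 -0.1 0 85;0 0 0.4 -1 -0.1 0 85;0 0 0 -1 -0.1 0 85;0 0 0 -1 -0.1 0 85;0 0 0 -1 -0.1 0 85;0 0 0 -1 0 0 85;0 0 0 -1 0 0 85;0 0 0 -1 0 0 85'; python3 -m creep '0 0 0 -0.5 0 0 85;0 0 0 0 0 0 85';  python3 -c "
from h import *
st(); go([0.505,-0.37,0.24],np.pi/2)"
```

```text
clock: 3.37
position: [0.5042, -0.3442, 0.3284]
ee_rot: [-3.139, 0.007, 1.594]
contact_force: [1.0, 0.7, 1.0]
grip_width: 0.0849
clock: 3.53
position: [0.501, -0.3736, 0.3277]
ee_rot: [-3.137, 0.011, 1.592]
contact_force: [-0.3, -0.6, 0.8]
grip_width: 0.0855
3.53 [ 0.501  -0.3736  0.3277] [-3.137  0.011  1.592] F [-0.3 -0.6  0.8] T [-0.01  0.05 -0.03] w 85.5 q [-0.03  0.37  0.8   1.36 -0.25  1.51  0.78]
shift [0.11 0.11 2.19] turn [-0.06  0.12  0.24]
```

```bash
python3 -m creep '-0.05 0.1 0.25 0.1 0.1 0.6 85;0 0 0 0 0 0.6 85;0 0 0 0 0 0.6 85;0 0 0 0 0 0.5 85;0 0 0 0 0 0 85';  python3 -c "
from h import *
st(); go([0.505,-0.37,0.153],np.pi/2)
o=grab('b'); crop(o['scene'][0],200,70,320,170,6,'pics/b1.png')"
```

```text
clock: 3.95
position: [0.5045, -0.371, 0.2325]
ee_rot: [3.141, 0.003, 1.579]
contact_force: [-0.4, -0.1, -0.3]
grip_width: 0.0853
3.95 [ 0.5045 -0.371   0.2325] [3.141e+00 3.000e-03 1.579e+00] F [-0.4 -0.1 -0.3] T [ 0.03  0.   -0.04] w 85.3 q [-0.02  0.41  0.78  1.51 -0.29  1.33  0.79]
shift [0.03 0.01 1.99] turn [0.01 0.03 0.1 ]
```

View pics/b1.png

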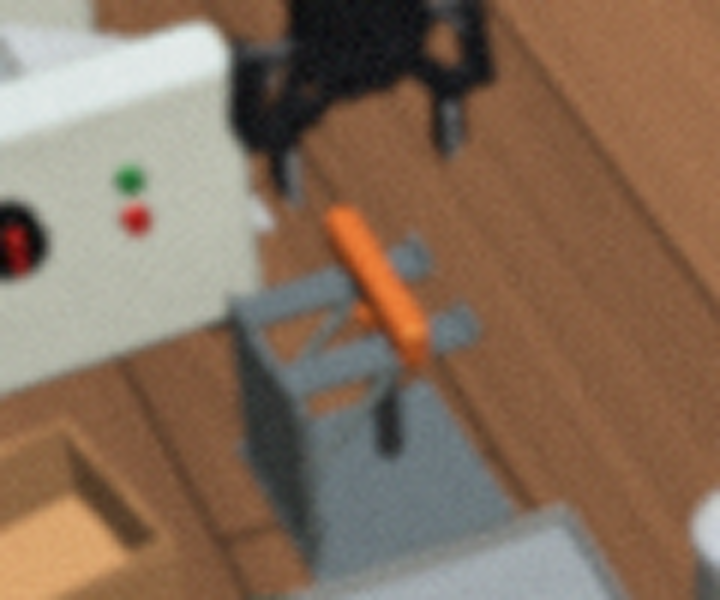

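The gripper (top) is above the bar at (380,285 in the crop), jaws across its thin side. Now descend and grip.

```bash
python3 -m creep '0 0 0.1 0 0 0.5 85;0 0 0 0 0 0.5 85;0 0 0 0 0 0.5 85;0 0 0 0 0 0.45 85;0 0 0 0 0 0 85' 100; python3 -c "
from h import *
st(); go([0.505,-0.37,0.153],np.pi/2)"
```

```text
clock: 4.47
position: [0.5115, -0.3736, 0.1667]
ee_rot: [3.124, 0.011, 1.578]
contact_force: [-0.5, 0.9, 0.3]
grip_width: 0.0853
4.47 [ 0.5115 -0.3736  0.1667] [3.124 0.011 1.578] F [-0.5  0.9  0.3] T [ 0.04  0.07 -0.01] w 85.3 q [-0.01  0.47  0.75  1.59 -0.34  1.2   0.82]
shift [ 0.1  -0.17  0.34] turn [0.2  0.13 0.08]
```

```bash
python3 -m creep '0.2 0.1 0.1 0.1 -0.15 0.1 85;0 0 0 0 0 0.2 85;0 0 0 0 0 0 85' 100; python3 -c "
from h import *
st(); go([0.505,-0.37,0.153],np.pi/2)"
```

```text
clock: 4.72
position: [0.507, -0.37, 0.1587]
ee_rot: [3.139, 0.004, 1.571]
contact_force: [0.0, 0.1, -1.0]
grip_width: 0.0853
4.72 [ 0.507  -0.37    0.1587] [3.139 0.004 1.571] F [ 0.   0.1 -1. ] T [-0.01  0.01  0.04] w 85.3 q [-0.01  0.47  0.75  1.6  -0.34  1.2   0.81]
shift [ 0.   -0.05  0.14] turn [ 0.03  0.04 -0.  ]
```

```bash
python3 -m creep '0 0 0 0 -0.05 0.15 85;0 0 0 0 0 0 85;0 0 0 0 0 0 18;0 0 0 0 0 0 18;0 0 0 0 0 0 18;0 0 0 0 0 0 18;0 0 0 0 0 0 18;0 0 0 0 0 0 18' 100; python3 -m creep '0 0 0 0 0 0 10;0 0 0 0 0 0 10;0 0 0 0 0 0 10;0 0 0 0 0 0 10';python3 -c "
from h import *
st(); go([0.505,-0.37,0.153],np.pi/2)"
```

```text
clock: 5.38
position: [0.5061, -0.3712, 0.1559]
ee_rot: [3.134, 0.006, 1.571]
contact_force: [0.4, 0.2, -0.8]
grip_width: 0.0196
clock: 5.72
position: [0.5062, -0.3712, 0.156]
ee_rot: [3.134, 0.006, 1.571]
contact_force: [-0.0, 0.0, 0.3]
grip_width: 0.0185
5.72 [ 0.5062 -0.3712  0.156 ] [3.134 0.006 1.571] F [-0.   0.   0.3] T [ 0.07  0.06 -0.05] w 18.5 q [-0.01  0.47  0.75  1.61 -0.34  1.19  0.81]
shift [ 0.03 -0.03  0.08] turn [0.09 0.07 0.  ]
```

```bash
python3 -m creep '0 0 0 0 0 -0.3 10;0 0 0 0 0 -0.6 10;0 0 0 0 0 -0.6 10;0 0 0 0 0 -0.6 10;0 0 0 0 0 -0.6 10;0 0 0 0 0 -0.6 10;0 0 0 0 0 -0.6 10;0 0 0 0 0 0 10';  python3 -c "
from h import *
st(); go([0.583,-0.005,0.33],np.pi/2)
o=grab('d'); crop(o['scene'][0],180,20,340,150,5,'pics/d1.png')"
```

```text
clock: 6.38
position: [0.5024, -0.3691, 0.3207]
ee_rot: [3.141, 0.004, 1.569]
contact_force: [0.6, -1.4, -0.9]
grip_width: 0.0186
6.38 [ 0.5024 -0.3691  0.3207] [3.141 0.004 1.569] F [ 0.6 -1.4 -0.9] T [-0.08 -0.09 -0.05] w 18.6 q [-0.04  0.37  0.81  1.38 -0.26  1.5   0.75]
shift [ 9.1   2.   -0.26] turn [ 0.01  0.04 -0.02]
```

View pics/d1.png

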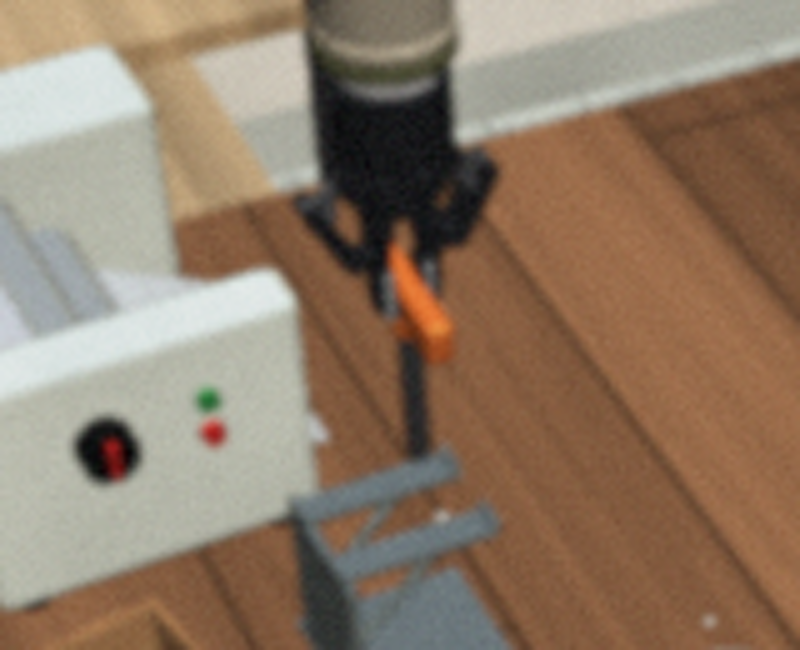

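```bash
python3 -m creep '0 0 0 0 0 -0.4 10;0 0 0 1 0.2 0 10;0 0 0 1 0.2 0 10;0 0 0 1 0.2 0 10;0 0 0 1 0.2 0 10;0 0 0 1 0.2 0 10;0 0 0 1 0.2 0 10;0 0 0 1 0.2 0 10' 100; python3 -m creep '0 0 0 1 0.2 0 10;0 0 0 1 0.2 0 10;0 0 1 0 0 0 10;0 0 1 0 0 0 10;0 0 1 0 0 0 10;0 0 1 0 0 0 10;0 0 1 0 0 0 10;0 0 1 0 0 0 10'; python3 -m creep '0 0 1 0 0 0 10;0 0 1 0 0 0 10;0 0 1 0 0 0 10;0 0 1 0 0 0 10;0 0 1 0 0 0 10;0 0 1 0 0 0 10;0 0 1 0 0 0 10;0 0 1 0 0 0 10'; python3 -m creep '0 0 1 0 0 0 10;0 0 1 0 0 0 10;0 0 1 0 0 0 10;0 0 1 0 0 0 10;0 0 1 0 0 0 10;0 0 0 0 0 0 10'; python3 -c "
from h import *
st(); go([0.583,-0.005,0.33],np.radians(-12))"
```

```text
clock: 7.15
position: [0.5519, -0.0908, 0.3208]
ee_rot: [-3.12, 0.003, 1.548]
contact_force: [0.7, -0.7, -2.1]
grip_width: 0.0185
clock: 7.82
position: [0.5648, 0.0079, 0.3064]
ee_rot: [-3.106, 0.024, 1.027]
contact_force: [-0.1, 0.3, -2.4]
grip_width: 0.0187
clock: 8.48
position: [0.5585, 0.0089, 0.2937]
ee_rot: [-3.129, 0.063, 0.293]
contact_force: [0.1, 0.2, -2.8]
grip_width: 0.0185
clock: 8.98
position: [0.5538, 0.0095, 0.2847]
ee_rot: [3.119, 0.076, -0.172]
contact_force: [-0.0, 0.5, -1.9]
grip_width: 0.0185
8.98 [0.5538 0.0095 0.2847] [ 3.119  0.076 -0.172] F [-0.   0.5 -1.9] T [ 0.04 -0.1   0.01] w 18.5 q [-0.8   0.27  0.85  1.56 -0.19  1.48 -1.67]
shift [ 0.69  0.26 -1.18] turn [0.28 0.87 0.44]
```

```bash
python3 -m creep '0.3 0.9 0.45 0.7 0.3 -0.6 10;0 0 0 0 0 -0.6 10;0 0 0 0 0 0 10' ; python3 -c "
from h import *
st(); go([0.583,-0.005,0.30],np.radians(-12))"
```

```text
clock: 9.23
position: [0.5799, -0.006, 0.3273]
ee_rot: [3.141, 0.003, -0.202]
contact_force: [-0.0, 0.8, -2.6]
grip_width: 0.0185
9.23 [ 0.5799 -0.006   0.3273] [ 3.141e+00  3.000e-03 -2.020e-01] F [-0.   0.8 -2.6] T [ 0.02 -0.    0.01] w 18.5 q [-0.77  0.26  0.87  1.49 -0.2   1.49 -1.68]
shift [ 0.07 -0.04  0.68] turn [0.   0.03 0.09]
```

```bash
python3 -m creep '0 0 0.1 0.07 -0.04 0.5 10;0 0 0 0 0 0.4 10;0 0 0 0 0 0 10' ; python3 -c "
from h import *
st(); go([0.583,-0.005,0.27],np.radians(-12))
o=grab('e'); crop(o['scene'][0],225,110,345,230,6,'pics/e1.png'); crop(o['top'][0],270,130,390,220,6,'pics/e2.png')"
```

```text
clock: 9.48
position: [0.5825, -0.0055, 0.2888]
ee_rot: [3.141, 0.003, -0.203]
contact_force: [-0.3, 0.9, -2.3]
grip_width: 0.0183
9.48 [ 0.5825 -0.0055  0.2888] [ 3.141e+00  3.000e-03 -2.030e-01] F [-0.3  0.9 -2.3] T [-0.02  0.08 -0.03] w 18.3 q [-0.77  0.28  0.86  1.55 -0.21  1.42 -1.67]
shift [ 0.01 -0.01  0.47] turn [0.01 0.04 0.07]
```

View pics/e1.png

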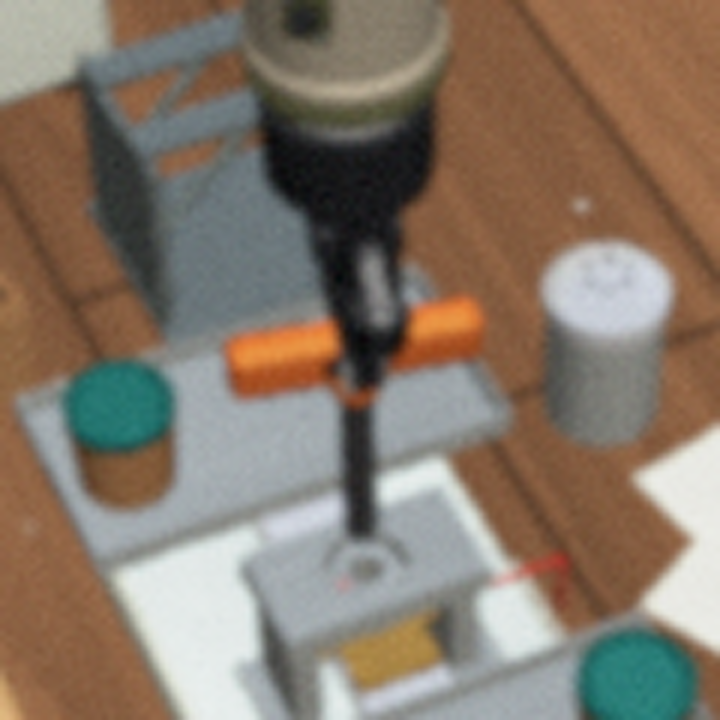

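View pics/e2.png

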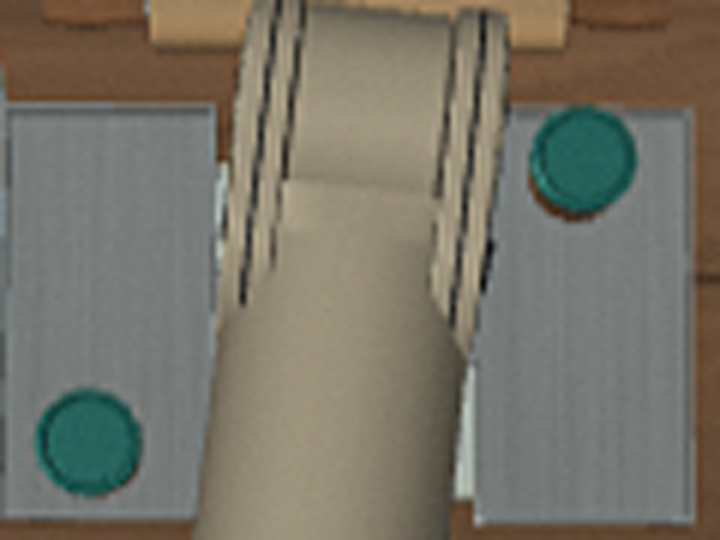

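```bash
python3 -c "
from h import *
print('hole',proj('scene',[.583,-.005,.128]),'tip',proj('scene',[.5825,-.0055,.155]),'shaftmid',proj('scene',[.5825,-.0055,.21]), proj('scene',[.5835,-.0055,.155])-proj('scene',[.5825,-.0055,.155]),proj('scene',[.5825,-.0045,.155])-proj('scene',[.5825,-.0055,.155]))
s=cv2.imread('pics/e_scene.png')[:,:,::-1].copy(); 
g=cv2.cvtColor(s,cv2.COLOR_RGB2GRAY)
for v in range(178,210): 
  r=g[v,276:298].astype(float); print(v,r.astype(int))
"
```

```text
hole [285.48928162 203.37281485] tip [285.34759546 197.52176895] shaftmid [284.86935656 185.44222559] [-0.30598901  0.11040748] [0.13718585 0.23344778]
178 [166 169 169 170 157 124  75  50  53  55  78 123 156 168 162 164 167 165
 165 165 165 161]
179 [165 167 167 168 158 122  66  43  40  46  73 121 156 167 167 165 164 164
 162 166 160 163]
180 [170 170 170 169 160 121  69  41  43  42  71 120 157 166 163 165 164 162
 163 162 158 162]
181 [170 168 169 169 159 126  76  41  40  47  73 123 154 163 164 161 160 162
 162 162 164 161]
182 [170 169 169 169 156 125  78  44  43  45  72 117 156 162 164 164 162 161
 163 164 163 157]
183 [173 169 172 168 157 128  74  46  40  41  66 116 147 160 161 165 160 157
 153 154 150 145]
184 [174 169 169 169 157 123  75  44  41  44  64 107 146 159 158 163 154 147
 143 138 136 132]
185 [168 171 168 165 156 127  70  42  41  43  63 100 139 154 151 148 139 134
 135 137 146 148]
186 [166 165 163 165 157 127  80  41  41  40  58  92 125 142 138 134 139 141
 151 163 180 186]
187 [162 166 168 162 158 127  85  49  37  42  54  84 121 138 143 148 160 170
 190 207 214 221
[... 1391 characters left out ...]
1 148 130 133 151
 162 165 163 165]
203 [168 170 159 141 148 160 164 153 141 139 130 135 150 160 166 142 137 147
 162 164 164 168]
204 [167 166 156 149 155 165 163 145 128 126 119 121 135 160 169 164 150 159
 166 169 164 165]
205 [166 163 165 157 161 160 159 143 129 126 120 119 139 164 174 172 167 165
 169 168 168 171]
206 [167 170 164 165 163 164 157 151 138 134 132 143 155 173 175 165 165 163
 168 168 168 168]
207 [170 169 167 165 162 164 160 160 155 153 154 164 166 171 173 165 167 170
 170 167 165 162]
208 [167 167 170 165 171 162 163 164 163 164 170 169 176 172 170 171 171 167
 162 157 147 147]
209 [170 165 169 170 169 167 170 168 166 169 173 173 170 170 166 164 159 153
 149 143 129 132]
```

```bash
python3 -m creep '0 0.04 0.07 -0.02 -0.01 0.25 10;0 0 0 0 0 0.25 10;0 0 0 0 0 0 10' ; python3 -c "
from h import *
st(); go([0.5815,-0.005,0.25],np.radians(-12))"
```

```text
clock: 9.83
position: [0.5827, -0.0046, 0.2705]
ee_rot: [-3.141, -0.004, -0.208]
contact_force: [0.5, 0.2, -2.6]
grip_width: 0.0183
9.83 [ 0.5827 -0.0046  0.2705] [-3.141 -0.004 -0.208] F [ 0.5  0.2 -2.6] T [ 0.    0.02 -0.04] w 18.3 q [-0.77  0.28  0.86  1.58 -0.22  1.37 -1.67]
shift [-0.03  0.02  0.51] turn [-0.01 -0.04  0.01]
```

```bash
python3 -m creep '0 -0.04 0 -0.04 0.01 0.1 10;0 0 0 0 0 0.15 10;0 0 0 0 0 0 10' ; python3 -c "
from h import *
st(); go([0.5815,-0.005,0.25],np.radians(-12))"
```

```text
clock: 10.08
position: [0.5807, -0.0045, 0.2594]
ee_rot: [-3.141, 0.0, -0.207]
contact_force: [-0.0, 0.4, -2.8]
grip_width: 0.0184
10.08 [ 0.5807 -0.0045  0.2594] [-3.141  0.    -0.207] F [-0.   0.4 -2.8] T [0.04 0.07 0.  ] w 18.4 q [-0.77  0.29  0.86  1.6  -0.22  1.36 -1.66]
shift [0.02 0.01 0.23] turn [-0.01  0.    0.02]
```

```bash
python3 -m creep '0 0 0 0.01 0.01 0.1 10;0 0 0 0 0 0.1 10;0 0 0 0 0 0 10' ; python3 -c "
from h import *
st(); go([0.5815,-0.005,0.24],np.radians(-12))"
```

```text
clock: 10.33
position: [0.5813, -0.0046, 0.2509]
ee_rot: [-3.14, -0.0, -0.207]
contact_force: [0.3, 0.7, -2.1]
grip_width: 0.0181
10.33 [ 0.5813 -0.0046  0.2509] [-3.14  -0.    -0.207] F [ 0.3  0.7 -2.1] T [0.04 0.01 0.01] w 18.1 q [-0.77  0.3   0.85  1.61 -0.23  1.34 -1.66]
shift [0.01 0.01 0.27] turn [-0.02 -0.    0.03]
```

```bash
python3 -m creep '0 0 0 0 0 0.1 10;0 0 0 0 0 0.1 10;0 0 0 0 0 0.1 10;0 0 0 0 0 0 10' ; python3 -c "
from h import *
st(); go([0.5815,-0.005,0.24],np.radians(-12))"
```

```text
clock: 10.67
position: [0.5813, -0.0046, 0.2377]
ee_rot: [-3.14, 0.0, -0.207]
contact_force: [0.9, 0.2, -3.4]
grip_width: 0.0183
10.67 [ 0.5813 -0.0046  0.2377] [-3.14   0.    -0.207] F [ 0.9  0.2 -3.4] T [0.13 0.03 0.01] w 18.3 q [-0.76  0.3   0.85  1.63 -0.24  1.31 -1.65]
shift [ 0.01  0.01 -0.06] turn [-0.02  0.    0.03]
```

```bash
python3 -m creep '0 0 -0.8 0 0 -0.03 10;0 0 -0.8 0 0 -0.03 10;0 0 -0.8 0 0 -0.03 10;0 0 -0.8 0 0 -0.03 10' 110 ; python3 -c "
from h import *
st(); go([0.5815,-0.005,0.24],np.radians(-12))"
```

```text
clock: 11.0
position: [0.5813, -0.0045, 0.2415]
ee_rot: [-3.141, 0.0, 0.081]
contact_force: [2.2, -1.7, -8.7]
grip_width: 0.0183
11.0 [ 0.5813 -0.0045  0.2415] [-3.141  0.     0.081] F [ 2.2 -1.7 -8.7] T [-0.09 -0.3  -0.1 ] w 18.3 q [-0.73  0.29  0.8   1.62 -0.22  1.32 -1.38]
shift [0.01 0.01 0.04] turn [-0.01  0.    3.33]
```

```bash
python3 -m creep '0 0 -1 0 0 0 10;0 0 -1 0 0 0 10;0 0 -1 0 0 0 10;0 0 -1 0 0 0 10;0 0 -1 0 0 0 10;0 0 -1 0 0 0 10' 110 ; python3 -c "
from h import *
st(); go([0.5815,-0.005,0.24],np.radians(-12))
o=grab('f'); crop(o['scene'][0],225,110,345,230,6,'pics/f1.png')"
```

```text
clock: 11.5
position: [0.5819, -0.0055, 0.2418]
ee_rot: [3.141, -0.001, 0.628]
contact_force: [-0.1, -0.3, -1.5]
grip_width: 0.0179
11.5 [ 0.5819 -0.0055  0.2418] [ 3.141e+00 -1.000e-03  6.280e-01] F [-0.1 -0.3 -1.5] T [ 0.1   0.04 -0.2 ] w 17.9 q [-0.66  0.27  0.71  1.62 -0.18  1.32 -0.86]
shift [-0.   -0.02  0.04] turn [ 0.01 -0.02  9.59]
```

View pics/f1.png

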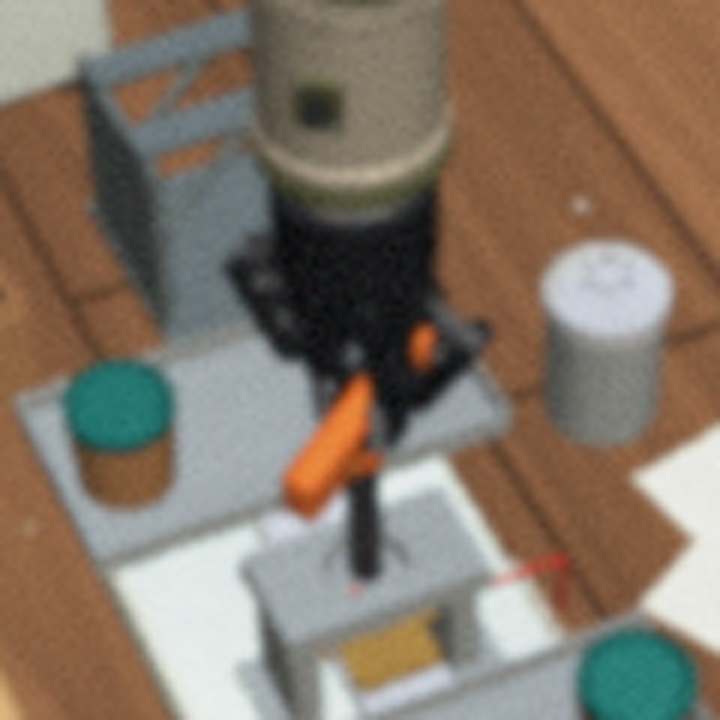

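The red mark moved from (343,582) to (355,588), so the screw turns with the key. Continuing.

```bash
python3 -m creep '0 0 -1 0 0 0.01 10;0 0 -1 0 0 0 10;0 0 -1 0 0 0 10;0 0 -1 0 0 0 10;0 0 -1 0 0 0 10;0 0 -1 0 0 0 10;0 0 -1 0 0 0 10;0 0 -1 0 0 0 10' 110 ; python3 -m creep '0 0 -1 0 0 0 10;0 0 -1 0 0 0 10;0 0 -1 0 0 0 10;0 0 -1 0 0 0 10;0 0 -1 0 0 0 10;0 0 -1 0 0 0 10;0 0 -1 0 0 0 10;0 0 -1 0 0 0 10' ;python3 -c "
from h import *
st(); go([0.5815,-0.005,0.24],np.radians(210))"
```

```text
clock: 12.27
position: [0.5831, -0.0063, 0.2422]
ee_rot: [3.137, -0.001, 1.319]
contact_force: [-0.9, 0.7, -0.6]
grip_width: 0.0186
clock: 12.93
position: [0.5844, -0.006, 0.2426]
ee_rot: [3.135, 0.002, 2.021]
contact_force: [-0.1, 0.1, -1.2]
grip_width: 0.018
12.93 [ 0.5844 -0.006   0.2426] [3.135e+00 2.000e-03 2.021e+00] F [-0.1  0.1 -1.2] T [ 0.22  0.02 -0.16] w 18.0 q [-0.5   0.25  0.52  1.61 -0.13  1.31  0.49]
shift [ 0.05 -0.06  0.07] turn [  0.04   0.09 -18.84]
```

```bash
python3 -m creep '0 0 -1 0 0 0 10;0 0 -1 0 0 0 10;0 0 -1 0 0 0 10;0 0 -1 0 0 0 10;0 0 -1 0 0 0 10;0 0 -1 0 0 0 10;0 0 -1 0 0 0 10;0 0 -1 0 0 0 10' 110 ; python3 -m creep '0 0 -1 0 0 0 10;0 0 -1 0 0 0 10;0 0 -1 0 0 0 10;0 0 -1 0 0 0 10;0 0 -1 0 0 0 10;0 0 -1 0 0 0 10;0 0 -1 0 0 0 10;0 0 -1 0 0 0 10' ;python3 -c "
from h import *
st(); go([0.5815,-0.005,0.24],np.radians(210))"
```

```text
clock: 13.6
position: [0.5853, -0.0049, 0.2431]
ee_rot: [3.135, 0.007, 2.723]
contact_force: [0.0, 1.4, -1.2]
grip_width: 0.0181
clock: 14.27
position: [0.5855, -0.0039, 0.2428]
ee_rot: [3.139, 0.009, -2.858]
contact_force: [18.0, 5.4, -3.4]
grip_width: 0.018
14.27 [ 0.5855 -0.0039  0.2428] [ 3.139  0.009 -2.858] F [18.   5.4 -3.4] T [ 0.97 -3.52  0.03] w 18.0 q [-0.36  0.24  0.35  1.6  -0.09  1.31  1.86]
shift [0.1  0.   0.07] turn [ 0.02  0.1  -2.75]
```

```bash
python3 -m creep '0 0 0 0 0 0 10;0 0 0 0 0 0 10' 110 ; python3 -c "
from h import *
st(); go([0.5815,-0.005,0.24],np.radians(210))
o=grab('g'); crop(o['scene'][0],225,110,345,230,6,'pics/g1.png')"
```

```text
clock: 14.43
position: [0.5855, -0.004, 0.2426]
ee_rot: [3.139, 0.008, -2.862]
contact_force: [9.3, 2.9, -1.5]
grip_width: 0.0179
14.43 [ 0.5855 -0.004   0.2426] [ 3.139  0.008 -2.862] F [ 9.3  2.9 -1.5] T [ 1.26 -2.    0.25] w 17.9 q [-0.36  0.24  0.35  1.6  -0.09  1.31  1.85]
shift [0.1  0.   0.06] turn [ 0.02  0.1  -2.8 ]
```

View pics/g1.png

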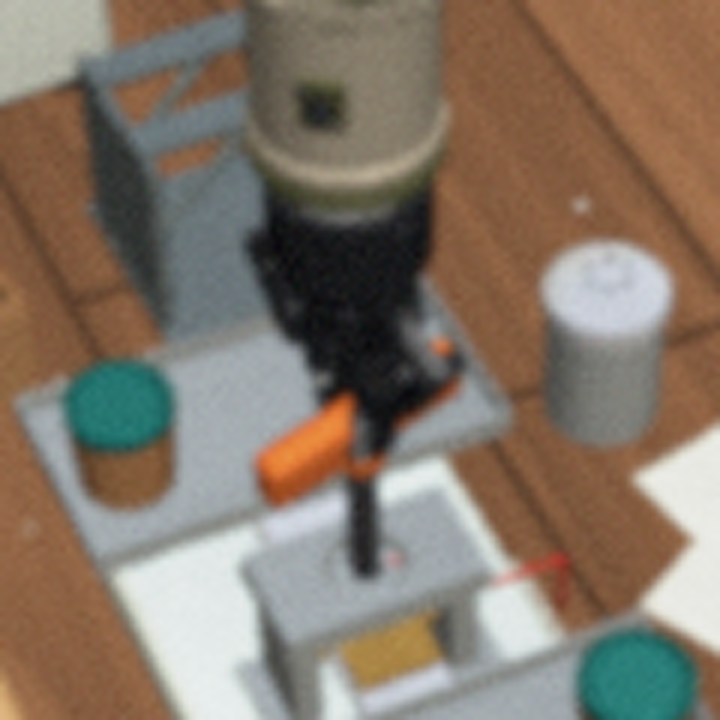

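```bash
python3 -m creep '0 0 -1 -0.02 0 0 10;0 0 -1 0 0 0 10;0 0 -1 0 0 0 10;0 0 -1 0 0 0 10;0 0 -1 0 0 0 10;0 0 0 0 0 0 10' 110 ; python3 -c "
from h import *
st(); go([0.5815,-0.005,0.24],np.radians(210))"
```

```text
clock: 15.03
position: [0.5864, -0.0021, 0.2446]
ee_rot: [3.141, 0.011, -2.423]
contact_force: [-1.2, 0.6, -0.7]
grip_width: 0.0182
15.03 [ 0.5864 -0.0021  0.2446] [ 3.141  0.011 -2.423] F [-1.2  0.6 -0.7] T [0.47 0.41 0.36] w 18.2 q [-0.32  0.24  0.3   1.59 -0.08  1.31  2.28]
shift [0.14 0.03 0.11] turn [0.02 0.13 2.23]
```

```bash
python3 -m creep '0 0 0 0 0 0 30;0 0 0 0 0 0 50;0 0 0 0 0 0 70;0 0 0 0 0 0 70;0 0 0 0 0 -0.3 70;0 0 0 0 0 -0.5 70;0 0 0 0 0 -0.5 70;0 0 0 0 0 -0.1 70' ; python3 -m creep '0 0 1 0 0 -0.03 70;0 0 1 0 0 -0.03 70;0 0 1 0 0 -0.03 70;0 0 1 0 0 -0.03 70;0 0 1 0 0 -0.03 70;0 0 1 0 0 -0.03 70;0 0 1 0 0 -0.03 70;0 0 1 0 0 -0.03 70'; python3 -c "
from h import *
st(); go([0.583,-0.005,0.29],np.radians(41))
o=grab('i'); crop(o['scene'][0],225,90,345,210,6,'pics/i1.png')"
```

```text
clock: 15.7
position: [0.5859, -0.0036, 0.3041]
ee_rot: [-3.141, 0.01, -2.443]
contact_force: [-0.4, 1.0, 0.9]
grip_width: 0.0703
clock: 16.37
position: [0.5871, -0.0043, 0.3197]
ee_rot: [3.135, 0.015, 3.107]
contact_force: [-0.3, 0.1, -0.4]
grip_width: 0.0702
16.37 [ 0.5871 -0.0043  0.3197] [3.135 0.015 3.107] F [-0.3  0.1 -0.4] T [ 0.   -0.01  0.01] w 70.2 q [-0.39  0.21  0.38  1.48 -0.08  1.45  1.53]
shift [ 0.11 -0.03  0.74] turn [ 2.50e-01 -1.00e-02  2.74e+01]
```

View pics/i1.png

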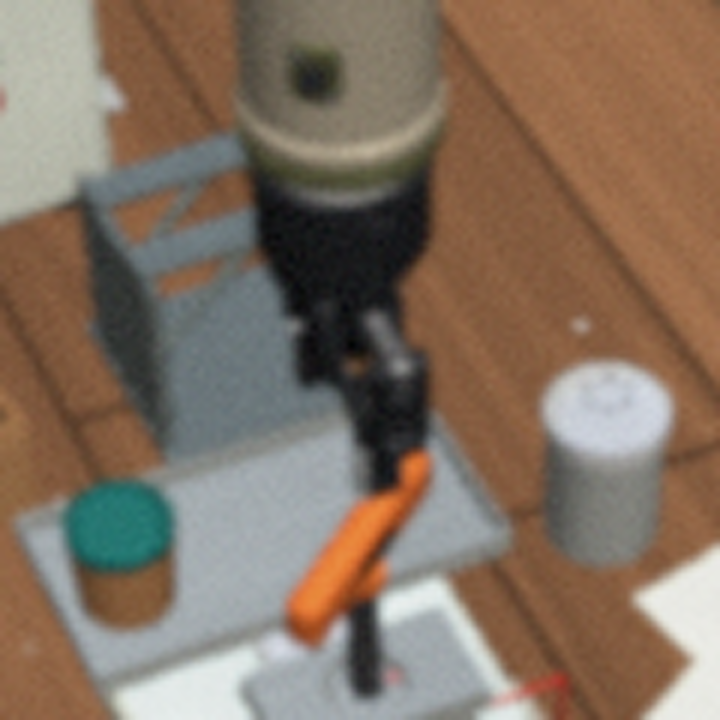

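The key stands free and upright in the socket, with the bar at crop (360,545). I'll turn the tool back half a turn.

```bash
python3 -m creep '0 0 1 0 0 0 70;0 0 1 0 0 0 70;0 0 1 0 0 0 70;0 0 1 0 0 0 70;0 0 1 0 0 0 70;0 0 1 0 0 0 70;0 0 1 0 0 0 70;0 0 1 0 0 0 70' ; python3 -m creep '0 0 1 0 0 0 70;0 0 1 0 0 0 70;0 0 1 0 0 0 70;0 0 1 0 0 0 70;0 0 1 0 0 0 70;0 0 1 0 0 0 70;0 0 1 0 0 0 70;0 0 1 0 0 0 70'; python3 -m creep '0 0 1 0 0 0 70;0 0 1 0 0 0 70;0 0 1 0 0 0 70;0 0 1 0 0 0 70;0 0 1 0 0 0 70;0 0 1 0 0 0 70;0 0 1 0 0 0 70;0 0 1 0 0 0 70'; python3 -m creep '0 0 1 0 0 0 70;0 0 1 0 0 0 70;0 0 1 0 0 0 70;0 0 1 0 0 0 70'; python3 -c "
from h import *
st(); go([0.583,-0.005,0.3],np.radians(41))"
```

```text
clock: 17.13
position: [0.5872, -0.0045, 0.3203]
ee_rot: [3.126, 0.008, 2.41]
contact_force: [-0.5, 0.2, 0.5]
grip_width: 0.07
clock: 17.8
position: [0.587, -0.0046, 0.3206]
ee_rot: [3.124, -0.004, 1.703]
contact_force: [0.5, 0.7, -1.1]
grip_width: 0.0701
clock: 18.47
position: [0.5869, -0.0047, 0.3209]
ee_rot: [3.13, -0.015, 0.997]
contact_force: [-0.5, -0.1, -0.3]
grip_width: 0.07
clock: 18.8
position: [0.5869, -0.0048, 0.3211]
ee_rot: [3.136, -0.018, 0.644]
contact_force: [-0.3, 0.5, -1.1]
grip_width: 0.0702
18.8 [ 0.5869 -0.0048  0.3211] [ 3.136 -0.018  0.644] F [-0.3  0.5 -1.1] T [-0.04 -0.   -0.  ] w 70.2 q [-0.6   0.22  0.65  1.49 -0.14  1.45 -0.88]
shift [-0.09 -0.06  0.53] turn [ 0.07 -0.2  -0.82]
```

```bash
python3 -m creep '0.07 -0.2 -0.8 -0.05 -0.05 0.4 70;0 0 0 0 0 0.5 70;0 0 0 0 0 0.5 70;0 0 0 0 0 0.5 70;0 0 0 0 0 0 70'; python3 -c "
from h import *
st(); go([0.584,-0.0035,0.243],np.radians(41))"
```

```text
clock: 19.22
position: [0.5852, -0.0041, 0.244]
ee_rot: [3.14, -0.003, 0.726]
contact_force: [-0.3, -0.0, -1.4]
grip_width: 0.0701
19.22 [ 0.5852 -0.0041  0.244 ] [ 3.14e+00 -3.00e-03  7.26e-01] F [-0.3 -0.  -1.4] T [ 0.03  0.04 -0.01] w 70.1 q [-0.59  0.27  0.63  1.61 -0.16  1.32 -0.78]
shift [-0.01 -0.03  0.03] turn [ 0.02 -0.03  0.12]
```

```bash
python3 -m creep '0 0 0 0 0 0 15;0 0 0 0 0 0 15;0 0 0 0 0 0 15;0 0 0 0 0 0 15;0 0 0 0 0 0 15;0 0 0 0 0 0 10;0 0 0 0 0 0 10' 110; python3 -c "
from h import *
st()"; python3 -m creep '0 0 -1 0 0 0 10;0 0 -1 0 0 0 10;0 0 -1 0 0 0 10;0 0 -1 0 0 0 10;0 0 -1 0 0 0 10;0 0 -1 0 0 0 10' ; python3 -c "
from h import *
st()"
```

```text
clock: 19.8
position: [0.5865, -0.0028, 0.2494]
ee_rot: [3.139, -0.008, 0.733]
contact_force: [3.1, 3.0, 3.6]
grip_width: 0.0173
19.8 [ 0.5865 -0.0028  0.2494] [ 3.139 -0.008  0.733] F [3.1 3.  3.6] T [ 0.86 -0.12 -0.39] w 17.3 q [-0.59  0.26  0.63  1.6  -0.16  1.32 -0.78]
clock: 20.3
position: [0.586, -0.0025, 0.2521]
ee_rot: [3.136, -0.006, 1.277]
contact_force: [-2.2, 4.4, -1.7]
grip_width: 0.0171
20.3 [ 0.586  -0.0025  0.2521] [ 3.136 -0.006  1.277] F [-2.2  4.4 -1.7] T [ 1.    0.42 -0.06] w 17.1 q [-0.53  0.25  0.55  1.59 -0.14  1.33 -0.25]
```

```bash
python3 -m creep '0 0 -1 0 0 0.05 10;0 0 -1 0 0 0.05 10;0 0 -1 0 0 0.03 10;0 0 -1 0 0 0.03 10;0 0 -1 0 0 0 10;0 0 -1 0 0 0 10;0 0 -1 0 0 0 10;0 0 -1 0 0 0 10' ; python3 -c "
from h import *
st()
o=grab('j'); crop(o['scene'][0],225,110,345,230,6,'pics/j1.png')"
```

```text
clock: 20.97
position: [0.5837, -0.0009, 0.2524]
ee_rot: [3.133, -0.007, 2.012]
contact_force: [-2.1, 1.3, 0.1]
grip_width: 0.0171
20.97 [ 0.5837 -0.0009  0.2524] [ 3.133 -0.007  2.012] F [-2.1  1.3  0.1] T [ 0.25  0.61 -0.25] w 17.1 q [-0.46  0.24  0.46  1.59 -0.12  1.33  0.46]
```

View pics/j1.png

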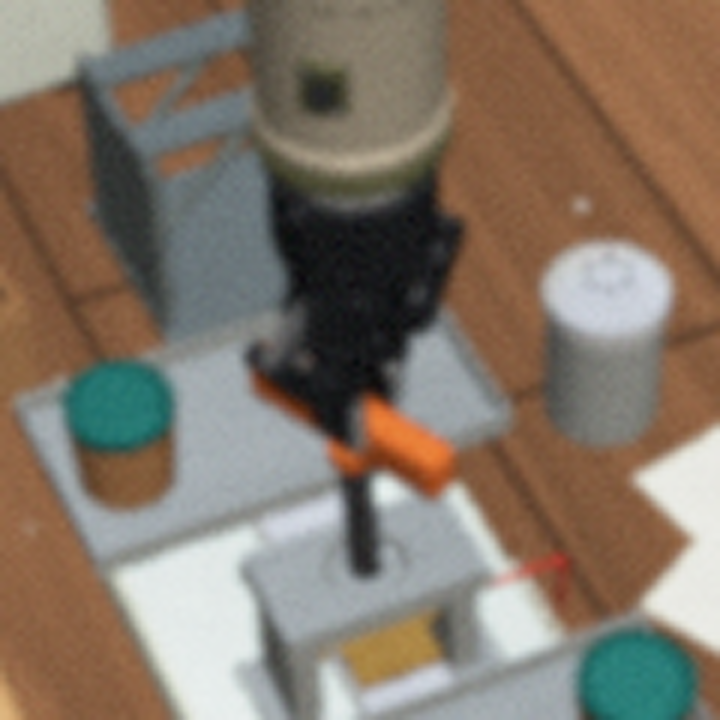

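```bash
python3 -m creep '0 0 -1 0 0 0.03 10;0 0 -1 0 0 0.03 10;0 0 -1 0 0 0.03 10;0 0 -1 0 0 0.03 10;0 0 -1 0 0 0 10;0 0 -1 0 0 0 10;0 0 -1 0 0 0 10;0 0 -1 0 0 0 10' ;python3 -m creep '0 0 -1 0 0 0 10;0 0 -1 0 0 0 10;0 0 -1 0 0 0 10;0 0 -1 0 0 0 10;0 0 -1 0 0 0 10;0 0 -1 0 0 0 10;0 0 -1 0 0 0 10' ; python3 -c "
from h import *
st()
o=grab('k'); crop(o['scene'][0],225,110,345,230,6,'pics/k1.png')"
```

```text
clock: 21.73
position: [0.5818, -0.0021, 0.2529]
ee_rot: [3.131, -0.002, 2.704]
contact_force: [-3.6, 0.2, 2.7]
grip_width: 0.0176
clock: 22.32
position: [0.5805, -0.004, 0.2533]
ee_rot: [3.132, 0.001, -2.967]
contact_force: [-2.7, 0.7, 1.4]
grip_width: 0.0174
22.32 [ 0.5805 -0.004   0.2533] [ 3.132e+00  1.000e-03 -2.967e+00] F [-2.7  0.7  1.4] T [ 0.21  0.62 -0.08] w 17.4 q [-0.33  0.23  0.31  1.59 -0.08  1.34  1.74]
```

View pics/k1.png

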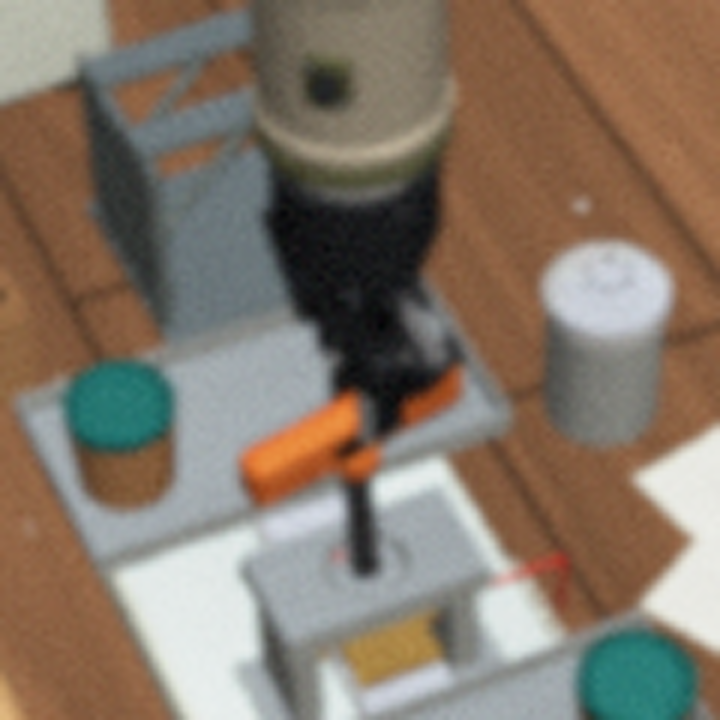

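```bash
python3 -m creep '0 0 -1 0 0 0.05 10;0 0 -1 0 0 0.05 10;0 0 -1 0 0 0.05 10;0 0 -1 0 0 0.05 10;0 0 -1 0 0 0 10;0 0 -1 0 0 0 10;0 0 0 0 0 0 10' 110; python3 -c "
from h import *
st()
o=grab('l'); crop(o['scene'][0],245,150,325,230,9,'pics/l1.png')"
```

```text
clock: 23.0
position: [0.5801, -0.0061, 0.2535]
ee_rot: [3.136, 0.009, -2.466]
contact_force: [-1.7, 0.4, 1.9]
grip_width: 0.0168
23.0 [ 0.5801 -0.0061  0.2535] [ 3.136  0.009 -2.466] F [-1.7  0.4  1.9] T [0.21 0.7  0.08] w 16.8 q [-0.29  0.22  0.26  1.59 -0.07  1.33  2.23]
```

View pics/l1.png

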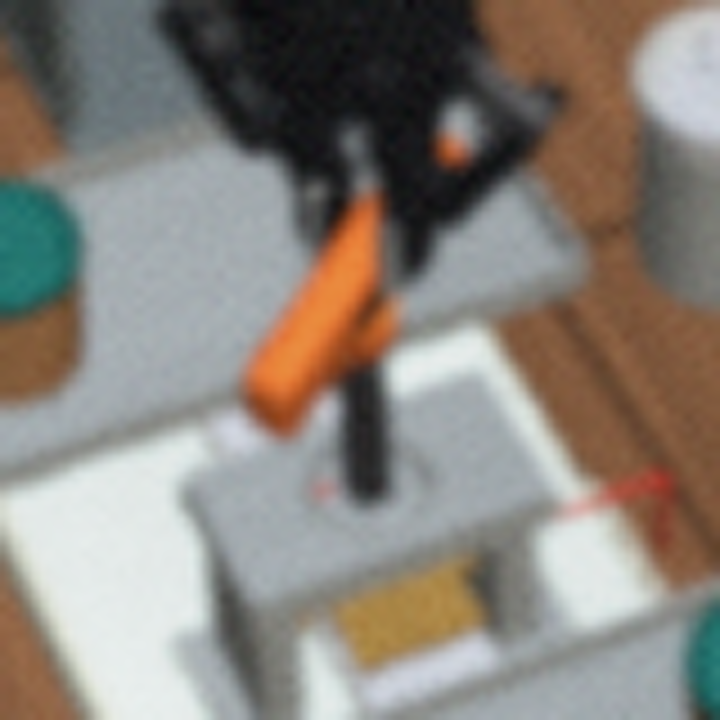

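The red mark is at (323,490), so the screw is at about 355°. It needs roughly 95° more, so I'll regrip once more.

```bash
python3 -m creep '0 0 0 0 0 0 30;0 0 0 0 0 0 50;0 0 0 0 0 0 70;0 0 0 0 0 0 70;0 0 0 0 0 -0.3 70;0 0 0 0 0 -0.5 70;0 0 0 0 0 -0.5 70;0 0 0 0 0 -0.1 70' ; python3 -m creep '0 0 1 0 0 0 70;0 0 1 0 0 0 70;0 0 1 0 0 0 70;0 0 1 0 0 0 70;0 0 1 0 0 0 70;0 0 1 0 0 0 70;0 0 1 0 0 0 70;0 0 1 0 0 0 70'; python3 -c "
from h import *
st()
o=grab('m'); crop(o['scene'][0],245,110,325,210,7,'pics/m1.png')"
```

```text
clock: 23.77
position: [0.5812, -0.0066, 0.3129]
ee_rot: [3.138, 0.01, -2.486]
contact_force: [0.5, -0.5, 0.4]
grip_width: 0.0699
clock: 24.43
position: [0.5833, -0.0069, 0.3192]
ee_rot: [3.131, 0.015, 3.066]
contact_force: [0.0, 0.7, 0.1]
grip_width: 0.0702
24.43 [ 0.5833 -0.0069  0.3192] [3.131 0.015 3.066] F [0.  0.7 0.1] T [-0.07  0.02 -0.03] w 70.2 q [-0.35  0.2   0.34  1.49 -0.08  1.45  1.49]
```

View pics/m1.png

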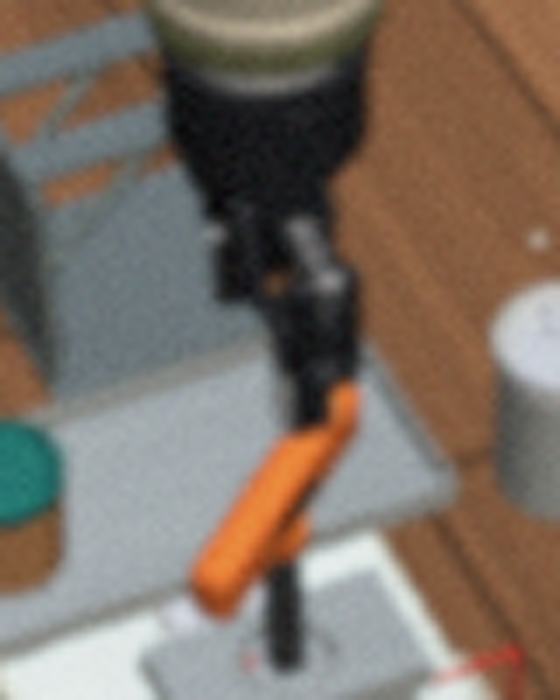

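```bash
python3 -m creep '0 0 1 0 0 0 70;0 0 1 0 0 0 70;0 0 1 0 0 0 70;0 0 1 0 0 0 70;0 0 1 0 0 0 70;0 0 1 0 0 0 70;0 0 1 0 0 0 70;0 0 1 0 0 0 70' ; python3 -m creep '0 0 1 0 0 0 70;0 0 1 0 0 0 70;0 0 1 0 0 0 70;0 0 1 0 0 0 70;0 0 1 0 0 0 70;0 0 1 0 0 0 70;0 0 1 0 0 0 70;0 0 1 0 0 0 70'; python3 -m creep '0 0 1 0 0 0 70;0 0 1 0 0 0 70;0 0 1 0 0 0 70;0 0 1 0 0 0 70;0 0 1 0 0 0 70;0 0 1 0 0 0 70;0 0 1 0 0 0 70;0 0 1 0 0 0 70'; python3 -m creep '0 0 1 0 0 0 70;0 0 1 0 0 0 70;0 0 1 0 0 0 70;0 0 0 0 0 0 70'; python3 -c "
from h import *
st(); go([0.582,-0.0055,0.3],np.radians(39))"
```

```text
clock: 25.2
position: [0.5837, -0.0069, 0.3205]
ee_rot: [3.122, 0.006, 2.37]
contact_force: [-0.2, -0.4, -0.0]
grip_width: 0.07
clock: 25.87
position: [0.5841, -0.0068, 0.3219]
ee_rot: [3.121, -0.008, 1.666]
contact_force: [0.5, 0.3, 0.0]
grip_width: 0.07
clock: 26.53
position: [0.5845, -0.0068, 0.3233]
ee_rot: [3.13, -0.021, 0.961]
contact_force: [-0.9, 0.8, 0.3]
grip_width: 0.0698
clock: 26.87
position: [0.5847, -0.0067, 0.3239]
ee_rot: [3.135, -0.024, 0.696]
contact_force: [0.8, 0.1, -0.4]
grip_width: 0.0701
26.87 [ 0.5847 -0.0067  0.3239] [ 3.135 -0.024  0.696] F [ 0.8  0.1 -0.4] T [-0.06  0.04  0.05] w 70.1 q [-0.54  0.21  0.57  1.49 -0.12  1.45 -0.84]
shift [-0.05 -0.07  0.6 ] turn [ 0.07 -0.28  0.17]
```

```bash
python3 -m creep '0.07 -0.3 0.2 -0.05 -0.07 0.4 70;0 0 0 0 0 0.5 70;0 0 0 0 0 0.5 70;0 0 0 0 0 0.5 70;0 0 0 0 0 0.05 70;0 0 0 0 0 0 70'; python3 -c "
from h import *
st(); go([0.583,-0.0045,0.245],np.radians(39))
o=grab('n'); crop(o['scene'][0],245,130,325,230,7,'pics/n1.png')"
```

```text
clock: 27.37
position: [0.581, -0.0051, 0.2413]
ee_rot: [-3.141, 0.006, 0.704]
contact_force: [-0.2, 0.1, -0.0]
grip_width: 0.0697
27.37 [ 0.581  -0.0051  0.2413] [-3.141  0.006  0.704] F [-0.2  0.1 -0. ] T [-0.02 -0.01  0.02] w 69.7 q [-0.54  0.26  0.56  1.61 -0.14  1.32 -0.83]
shift [ 0.05  0.02 -0.09] turn [-0.    0.06  0.26]
```

View pics/n1.png

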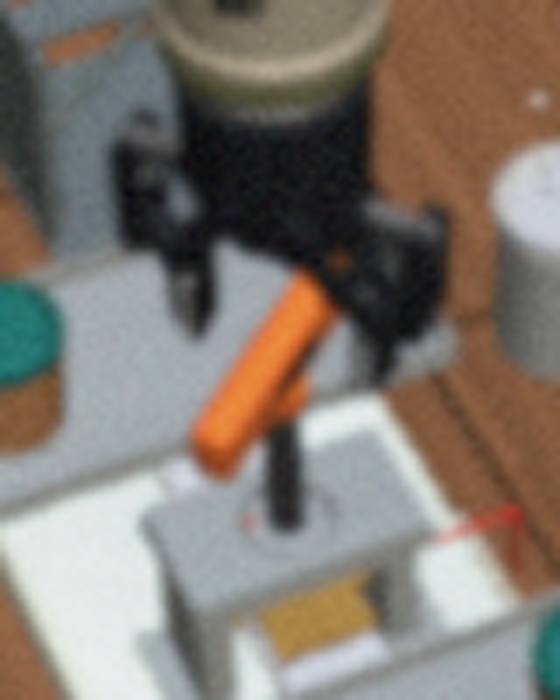

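The jaws straddle the bar (centre about (265,375) in the crop). Close and turn about 95°.

```bash
python3 -m creep '0 0 0.2 0 0 0 15;0 0 0 0 0 0 15;0 0 0 0 0 0 15;0 0 0 0 0 0 15;0 0 0 0 0 0 15;0 0 0 0 0 0 10;0 0 0 0 0 0 10' 110; python3 -c "
from h import *
st()"; python3 -m creep '0 0 -1 0 0 0 10;0 0 -1 0 0 0 10;0 0 -1 0 0 0 10;0 0 -1 0 0 0 10;0 0 -1 0 0 0 10;0 0 -1 0 0 0 10;0 0 -1 0 0 0 10;0 0 -1 0 0 0 10' ; python3 -c "
from h import *
st()"; python3 -m creep '0 0 -1 0 0 0 10;0 0 -1 0 0 0 10;0 0 -1 0 0 0 10;0 0 -1 0 0 0 10;0 0 -1 0 0 0 10;0 0 -1 0 0 0 10;0 0 -1 0 0 0 10;0 0 -1 0 0 0 10' ; python3 -c "
from h import *
st()
o=grab('o'); crop(o['scene'][0],245,150,325,230,9,'pics/o1.png')"
```

```text
clock: 28.05
position: [0.5827, -0.0048, 0.2465]
ee_rot: [3.14, -0.0, 0.686]
contact_force: [0.6, 1.1, -1.4]
grip_width: 0.0178
28.05 [ 0.5827 -0.0048  0.2465] [ 3.14  -0.     0.686] F [ 0.6  1.1 -1.4] T [ 0.   -0.01 -0.09] w 17.8 q [-0.54  0.25  0.56  1.6  -0.14  1.32 -0.84]
clock: 28.72
position: [0.5835, -0.0053, 0.247]
ee_rot: [3.138, 0.001, 1.411]
contact_force: [-0.5, 1.0, -0.4]
grip_width: 0.0177
28.72 [ 0.5835 -0.0053  0.247 ] [3.138e+00 1.000e-03 1.411e+00] F [-0.5  1.  -0.4] T [ 0.16  0.02 -0.2 ] w 17.7 q [-0.47  0.25  0.47  1.6  -0.11  1.32 -0.14]
clock: 29.38
position: [0.5844, -0.0052, 0.2475]
ee_rot: [3.137, 0.003, 2.144]
contact_force: [-0.2, 1.3, -0.7]
grip_width: 0.0176
29.38 [ 0.5844 -0.0052  0.2475] [3.137e+00 3.000e-03 2.144e+00] F [-0.2  1.3 -0.7] T [ 0.29  0.08 -0.11] w 17.6 q [-0.39  0.24  0.39  1.6  -0.09  1.32  0.58]
```

View pics/o1.png

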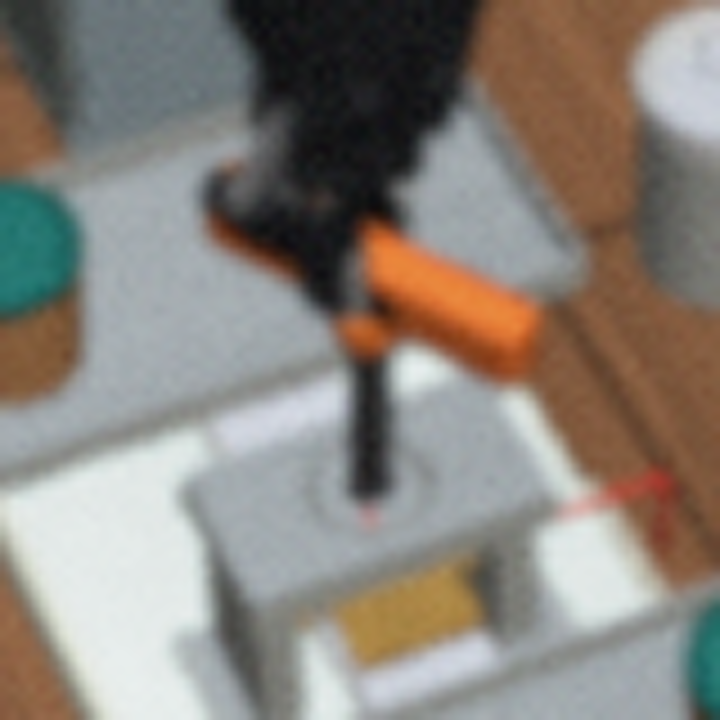

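```bash
python3 -m creep '0 0 -1 0 0 0 10;0 0 -1 0 0 0 10;0 0 -1 0 0 0 10' ; python3 -c "
from h import *
st()"; python3 -m creep '0 0 -1 0 0 0 10;0 0 -1 0 0 0 10'; python3 -c "
from h import *
st()
o=grab('p'); crop(o['scene'][0],245,150,325,230,9,'pics/p1.png')"
```

```text
clock: 29.73
position: [0.5846, -0.0049, 0.2477]
ee_rot: [3.137, 0.005, 2.399]
contact_force: [-0.5, 0.5, 0.9]
grip_width: 0.0178
29.73 [ 0.5846 -0.0049  0.2477] [3.137 0.005 2.399] F [-0.5  0.5  0.9] T [ 0.32  0.06 -0.31] w 17.8 q [-0.37  0.24  0.36  1.59 -0.09  1.32  0.83]
clock: 29.9
position: [0.5848, -0.0046, 0.2478]
ee_rot: [3.137, 0.005, 2.575]
contact_force: [0.7, 1.2, -0.7]
grip_width: 0.0179
29.9 [ 0.5848 -0.0046  0.2478] [3.137 0.005 2.575] F [ 0.7  1.2 -0.7] T [ 0.33  0.15 -0.39] w 17.9 q [-0.35  0.24  0.34  1.59 -0.08  1.32  1.  ]
```

View pics/p1.png

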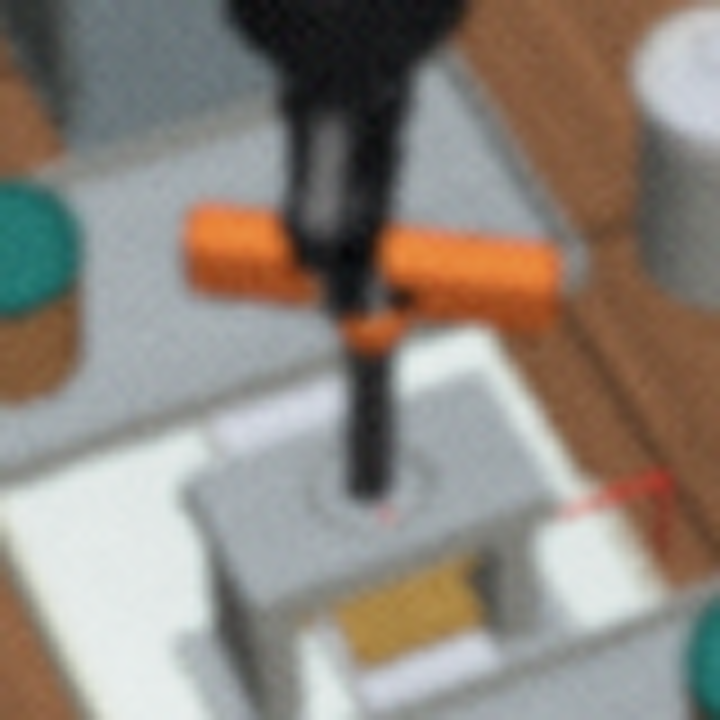

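```bash
python3 -m creep '0 0 -1 0 0 0 10;0 0 -0.5 0 0 0 10;0 0 0 0 0 0 10'; python3 -c "
from h import *
st()
o=grab('p2'); crop(o['scene'][0],245,150,325,230,9,'pics/p3.png')"
```

```text
clock: 30.25
position: [0.5848, -0.0045, 0.2478]
ee_rot: [3.137, 0.006, 2.692]
contact_force: [-1.0, 1.0, 0.0]
grip_width: 0.0178
30.25 [ 0.5848 -0.0045  0.2478] [3.137 0.006 2.692] F [-1.  1.  0.] T [ 0.22  0.22 -0.01] w 17.8 q [-0.34  0.24  0.32  1.59 -0.08  1.32  1.11]
```

View pics/p3.png

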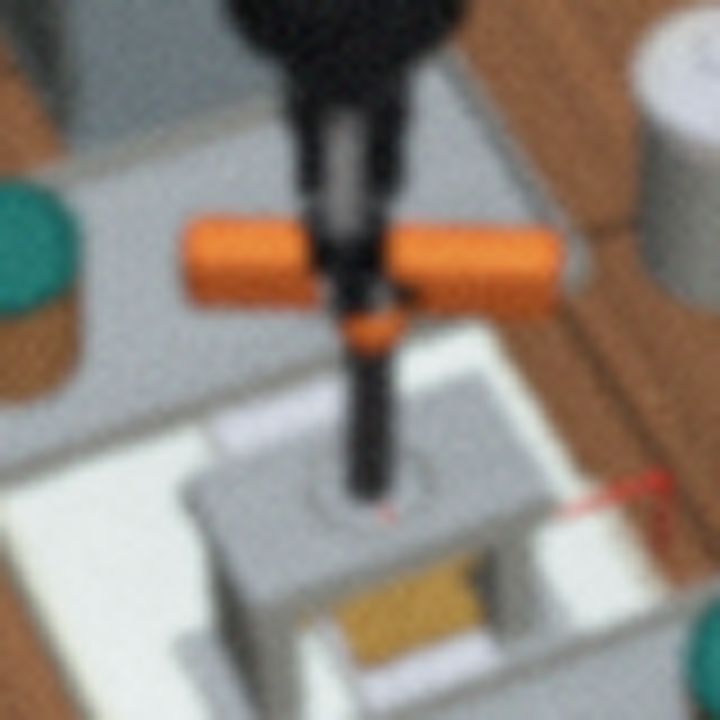

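```bash
python3 -m creep '0 0 0.6 0 0 -0.15 10;0 0 0 0 0 -0.3 10;0 0 0 0 0 -0.4 10;0 0 0 0 0 -0.5 10;0 0 0 0 0 -0.5 10;0 0 0 0 0 -0.5 10;0 0 0 0 0 -0.2 10'; python3 -c "
from h import *
st()
o=grab('q'); crop(o['scene'][0],225,90,345,210,6,'pics/q1.png')"
```

```text
clock: 30.93
position: [0.5795, -0.0026, 0.3344]
ee_rot: [-3.128, -0.016, 2.61]
contact_force: [-1.3, -0.2, -2.6]
grip_width: 0.0176
30.93 [ 0.5795 -0.0026  0.3344] [-3.128 -0.016  2.61 ] F [-1.3 -0.2 -2.6] T [-0.02 -0.05  0.05] w 17.6 q [-0.36  0.21  0.34  1.44 -0.07  1.52  1.02]
```

View pics/q1.png

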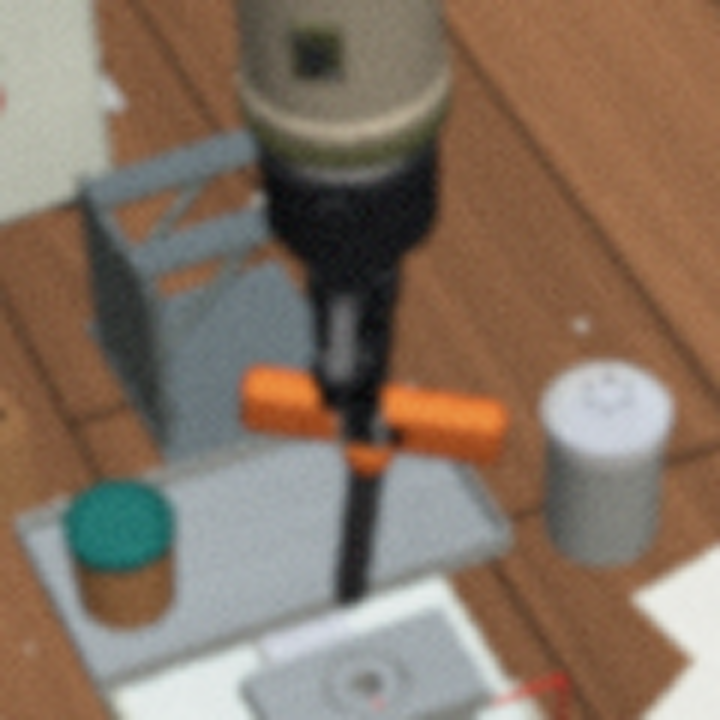

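```bash
python3 -m creep '0 1 1 0 0 -0.1 10;0 0 1 0 0 -0.04 10;0 0 1 0 0 -0.04 10;0 0 1 0 0 -0.04 10;0 0 1 0 0 -0.04 10;0 0 1 0 0 -0.04 10;0 0 1 0 0 -0.04 10;0 0 1 0 0 -0.04 10'; python3 -m creep '0 0 1 0 0 -0.04 10;0 0 1 0 0 -0.04 10;0 0 1 0 0 -0.04 10;0 0 1 0 0 -0.04 10;0 0 0 0 0 0 10'; python3 -c "
from h import *
st(); go([0.503,-0.368,0.35],np.pi/2)
o=grab('r'); crop(o['scene'][0],225,90,345,210,6,'pics/r1.png')"
```

```text
clock: 31.7
position: [0.5779, -0.0039, 0.3346]
ee_rot: [-3.045, -0.075, 1.866]
contact_force: [-0.3, 1.4, -1.8]
grip_width: 0.0176
clock: 32.12
position: [0.577, -0.0048, 0.3326]
ee_rot: [-3.015, -0.032, 1.487]
contact_force: [0.0, -0.3, -1.6]
grip_width: 0.0177
32.12 [ 0.577  -0.0048  0.3326] [-3.015 -0.032  1.487] F [ 0.  -0.3 -1.6] T [-0.   -0.23  0.  ] w 17.7 q [-0.42  0.3   0.49  1.37 -0.18  1.63 -0.02]
shift [-9.19 -1.16 -0.58] turn [-1.43 -0.42 -0.94]
```

View pics/r1.png

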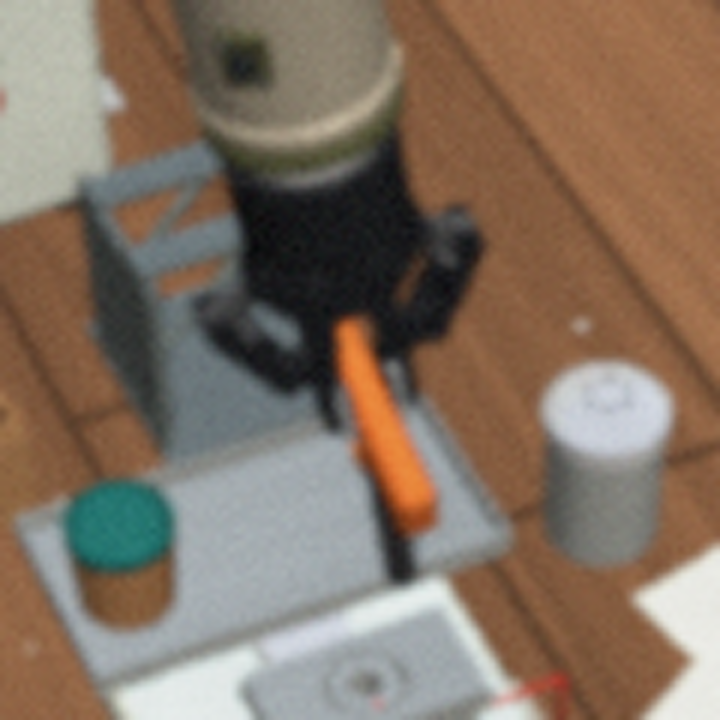

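```bash
python3 -m creep '-0.8 0.3 -0.5 0 0 -0.1 10;-0.6 0.2 -0.5 0 0 -0.1 10;0 0 0 0 0 0 10'; python3 -c "
from h import *
st(); go([0.503,-0.368,0.35],np.pi/2)
o=grab('s'); crop(o['scene'][0],225,90,345,210,6,'pics/s1.png')"
```

```text
clock: 32.47
position: [0.5777, -0.0047, 0.3372]
ee_rot: [3.14, -0.081, 1.59]
contact_force: [-0.1, 0.1, -1.6]
grip_width: 0.0176
32.47 [ 0.5777 -0.0047  0.3372] [ 3.14  -0.081  1.59 ] F [-0.1  0.1 -1.6] T [-0.12  0.03  0.02] w 17.6 q [-0.43  0.2   0.48  1.46 -0.17  1.5   0.08]
shift [-8.99 -2.04 -1.05] turn [ 0.01 -0.93  0.22]
```

View pics/s1.png

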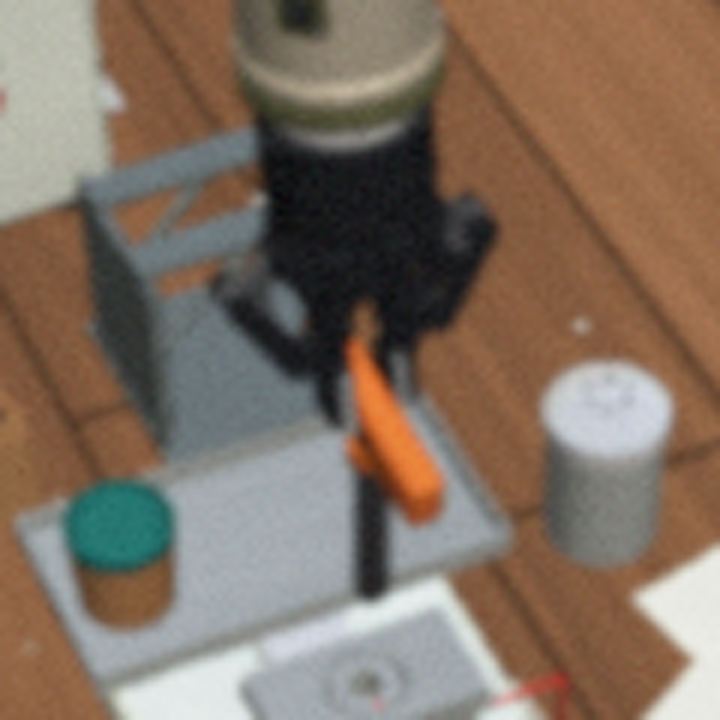

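```bash
python3 -c "
from h import *
for z in (.195,.2,.205): print(ray('scene',286.3,188.2,z).round(4))"
python3 -m creep '0 0 0.2 -1 -0.2 -0.05 10;0 0 0 -1 -0.2 -0.05 10;0 0 0 -1 -0.2 -0.05 10;0 0 0 -1 -0.2 -0.05 10;0 0 0 -1 -0.2 -0.05 10;0 0 0 -1 -0.2 -0.05 10;0 0 0 -1 -0.2 -0.05 10;0 0 0 0 0 0 10' 110; python3 -c "
from h import *
st(); go([0.503,-0.368,0.33],np.pi/2)"
```

```text
[ 0.5781 -0.006   0.195 ]
[ 0.5798 -0.002   0.2   ]
[0.5814 0.0019 0.205 ]
clock: 33.23
position: [0.5224, -0.2876, 0.3224]
ee_rot: [-3.115, -0.08, 1.581]
contact_force: [-0.9, -1.2, -1.3]
grip_width: 0.0174
33.23 [ 0.5224 -0.2876  0.3224] [-3.115 -0.08   1.581] F [-0.9 -1.2 -1.3] T [-0.21  0.05 -0.03] w 17.4 q [-0.04  0.32  0.65  1.39 -0.24  1.56  0.62]
shift [-1.98 -0.51 -0.33] turn [-0.31 -0.91  0.13]
```

```bash
python3 -m creep '-0.3 0 0.1 -1 -0.2 -0.2 10;0 0 0 -1 -0.2 -0.2 10;0 0 0 -0.1 0 0 10' ; python3 -c "
from h import *
st(); go([0.503,-0.368,0.33],np.pi/2)
o=grab('t'); crop(o['scene'][0],200,40,340,160,5,'pics/t1.png');crop(o['top'][0],400,150,480,230,8,'pics/t2.png')"
```

```text
clock: 33.48
position: [0.5093, -0.3658, 0.3282]
ee_rot: [-3.132, -0.082, 1.573]
contact_force: [-0.5, -0.8, -1.6]
grip_width: 0.0173
33.48 [ 0.5093 -0.3658  0.3282] [-3.132 -0.082  1.573] F [-0.5 -0.8 -1.6] T [-0.24  0.02 -0.03] w 17.3 q [ 0.1   0.4   0.68  1.3  -0.3   1.59  0.76]
shift [-0.05 -0.16 -0.05] turn [-0.11 -0.94  0.03]
```

View pics/t1.png

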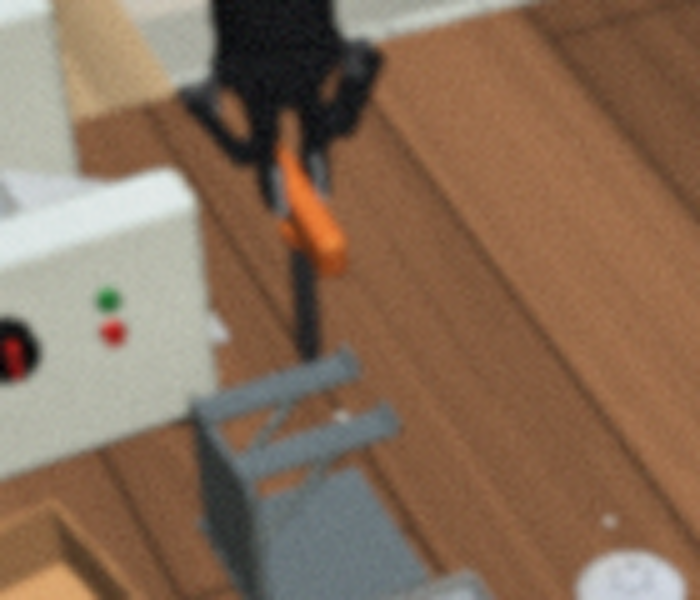

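```bash
python3 -c "
from h import *
for z in (.185,.19,.195): print(ray('scene',260.9,110.8,z).round(4))"
python3 -m creep '0 0 0 -0.05 -0.1 0.5 10;0 0 0 0 0 0.5 10;0 0 0 0 0 0 10' ; python3 -c "
from h import *
st(); go([0.505,-0.368,0.165],np.pi/2)
o=grab('u'); crop(o['scene'][0],200,60,320,160,6,'pics/u1.png')"
```

```text
[ 0.5108 -0.366   0.185 ]
[ 0.5127 -0.3604  0.19  ]
[ 0.5147 -0.3549  0.195 ]
clock: 33.83
position: [0.5094, -0.3576, 0.2851]
ee_rot: [-3.129, -0.086, 1.579]
contact_force: [-0.7, 2.2, -3.1]
grip_width: 0.0175
33.83 [ 0.5094 -0.3576  0.2851] [-3.129 -0.086  1.579] F [-0.7  2.2 -3.1] T [-0.07 -0.01  0.02] w 17.5 q [ 0.09  0.4   0.67  1.38 -0.3   1.51  0.76]
shift [-0.52 -0.08  2.97] turn [-0.15 -0.99  0.1 ]
```

View pics/u1.png

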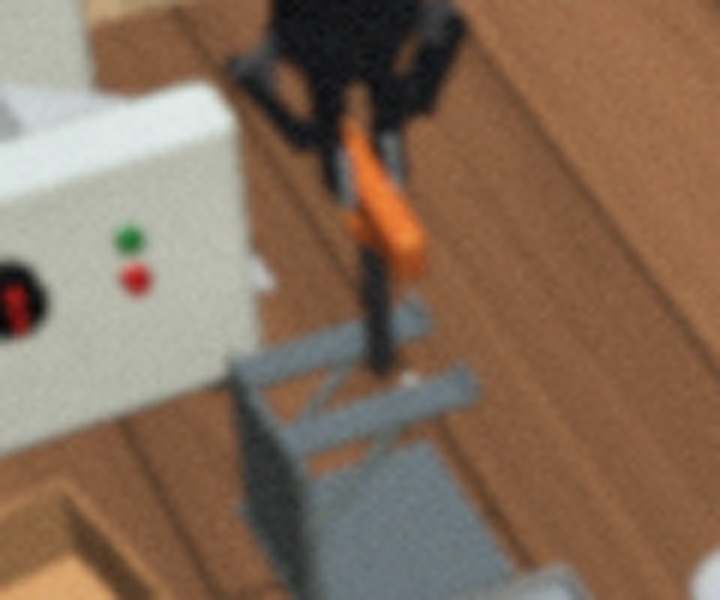

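```bash
python3 -m creep '-0.1 0 0.1 -0.3 -0.08 0.2 10;0 0 0 -0.04 0 0.4 10;0 0 0 0 0 0 10' ; python3 -c "
from h import *
st(); go([0.505,-0.368,0.165],np.pi/2)
o=grab('v'); crop(o['scene'][0],200,60,320,160,6,'pics/v1.png')"
```

```text
clock: 34.18
position: [0.5088, -0.3709, 0.2655]
ee_rot: [3.138, -0.082, 1.573]
contact_force: [-0.4, 1.0, -2.7]
grip_width: 0.0176
34.18 [ 0.5088 -0.3709  0.2655] [ 3.138 -0.082  1.573] F [-0.4  1.  -2.7] T [-0.05 -0.01  0.03] w 17.6 q [ 0.11  0.42  0.67  1.41 -0.32  1.46  0.79]
shift [-0.13 -0.1   2.51] turn [ 0.04 -0.94  0.03]
```

View pics/v1.png

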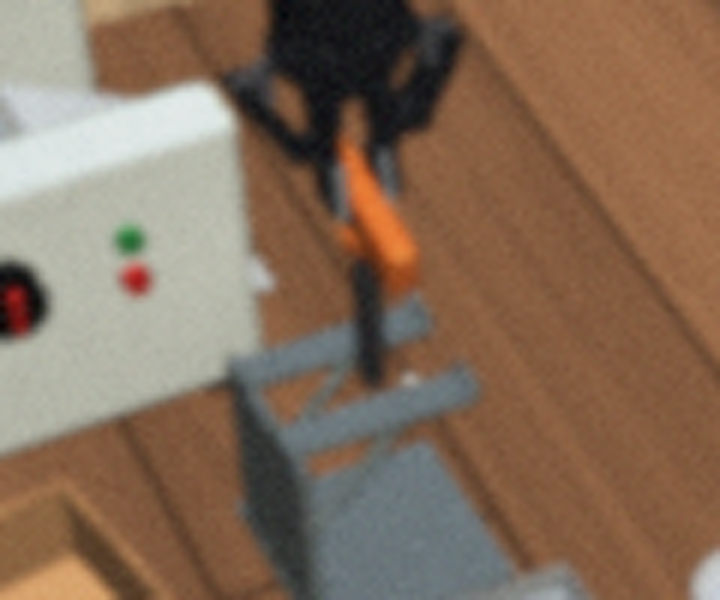

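```bash
python3 -c "
from h import *
print(ray('scene',200+372/6-.5,60+382/6-.5,.125).round(4))"
python3 -m creep '0 0 0 -0.03 -0.05 0.3 10;0 0 0 -0.04 0 0.4 10;0 0 0 -0.04 0 0.4 10;0 0 0 -0.04 0 0.4 10;0 0 0 0 0 0 10' ; python3 -c "
from h import *
st(); go([0.505,-0.368,0.165],np.pi/2)
o=grab('w'); crop(o['scene'][0],200,60,320,160,6,'pics/w1.png')"
```

```text
[ 0.5105 -0.3711  0.125 ]
clock: 34.7
position: [0.5079, -0.3754, 0.2087]
ee_rot: [3.13, -0.076, 1.572]
contact_force: [-0.7, 0.4, -2.4]
grip_width: 0.0179
34.7 [ 0.5079 -0.3754  0.2087] [ 3.13  -0.076  1.572] F [-0.7  0.4 -2.4] T [-0.05  0.06 -0.03] w 17.9 q [ 0.12  0.45  0.66  1.49 -0.34  1.35  0.82]
shift [ 0.1  -0.09  1.1 ] turn [ 0.14 -0.87  0.01]
```

View pics/w1.png

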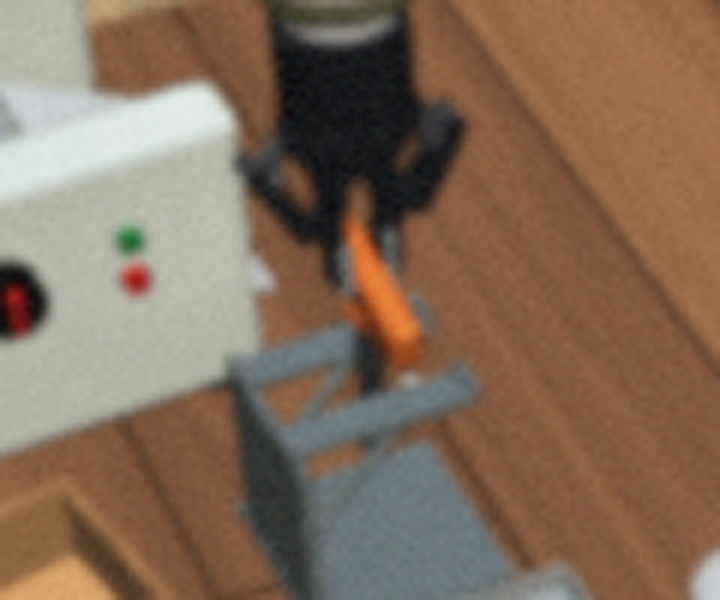

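```bash
python3 -m creep '0.1 0 0 0.15 -0.1 0.3 10;0 0 0 -0.02 0 0.3 10;0 0 0 -0.02 0 0.2 10;0 0 0 0 0 0 10' ; python3 -c "
from h import *
st(); go([0.505,-0.368,0.165],np.pi/2)"
```

```text
clock: 35.13
position: [0.5068, -0.3712, 0.1835]
ee_rot: [3.129, -0.07, 1.573]
contact_force: [-0.5, 0.4, -1.7]
grip_width: 0.0177
35.13 [ 0.5068 -0.3712  0.1835] [ 3.129 -0.07   1.573] F [-0.5  0.4 -1.7] T [-0.16  0.06  0.04] w 17.7 q [ 0.11  0.46  0.65  1.53 -0.34  1.29  0.82]
shift [ 0.05 -0.05  0.47] turn [ 0.14 -0.8   0.02]
```

```bash
python3 -m creep '0.1 0 0 0 -0.05 0.2 10;0 0 0 0 0 0.2 10;0 0 0 0 0 0.1 10;0 0 0 0 0 0 10' ; python3 -c "
from h import *
st(); go([0.505,-0.368,0.165],np.pi/2)
o=grab('x'); crop(o['scene'][0],200,60,320,160,6,'pics/x1.png')"
```

```text
clock: 35.47
position: [0.5061, -0.3721, 0.1655]
ee_rot: [3.134, -0.067, 1.572]
contact_force: [-0.7, 2.4, 3.3]
grip_width: 0.0176
35.47 [ 0.5061 -0.3721  0.1655] [ 3.134 -0.067  1.572] F [-0.7  2.4  3.3] T [0.73 0.35 0.11] w 17.6 q [ 0.11  0.47  0.64  1.55 -0.35  1.26  0.83]
shift [ 0.1  -0.03  0.02] turn [ 0.09 -0.77  0.01]
```

View pics/x1.png

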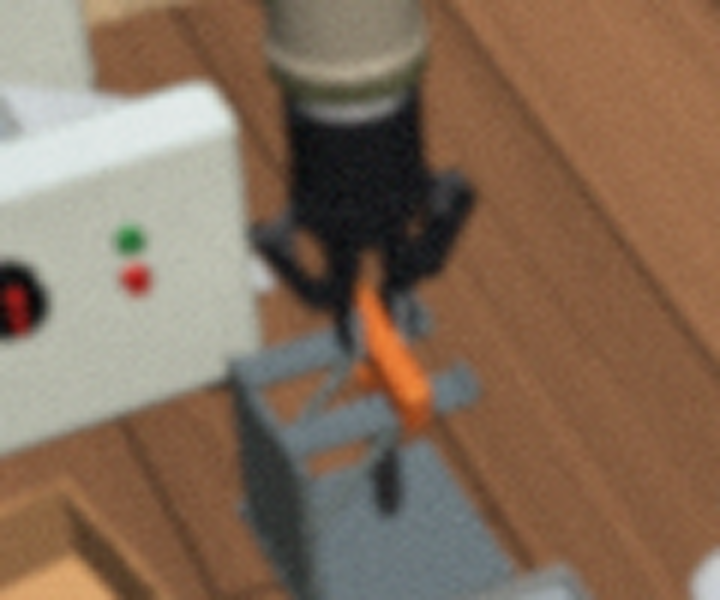

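```bash
python3 -m creep '0 0 0 0.02 0 0.05 10;0 0 0 0 0 0.02 10;0 0 0 0 0 0 22;0 0 0 0 0 0 30;0 0 0 0 0 0 50;0 0 0 0 0 0 75;0 0 0 0 0 0 75;0 0 0 0 0 0 75' ; python3 -c "
from h import *
st(); go([0.505,-0.368,0.165],np.pi/2)
o=grab('y'); crop(o['scene'][0],200,60,320,160,6,'pics/y1.png')"
```

```text
clock: 36.23
position: [0.5068, -0.3728, 0.165]
ee_rot: [3.13, -0.064, 1.572]
contact_force: [-0.3, 0.4, 0.4]
grip_width: 0.0744
36.23 [ 0.5068 -0.3728  0.165 ] [ 3.13  -0.064  1.572] F [-0.3  0.4  0.4] T [-0.09  0.03  0.01] w 74.4 q [ 0.11  0.47  0.64  1.55 -0.35  1.25  0.83]
shift [ 0.12 -0.04  0.01] turn [ 0.13 -0.74  0.01]
```

View pics/y1.png

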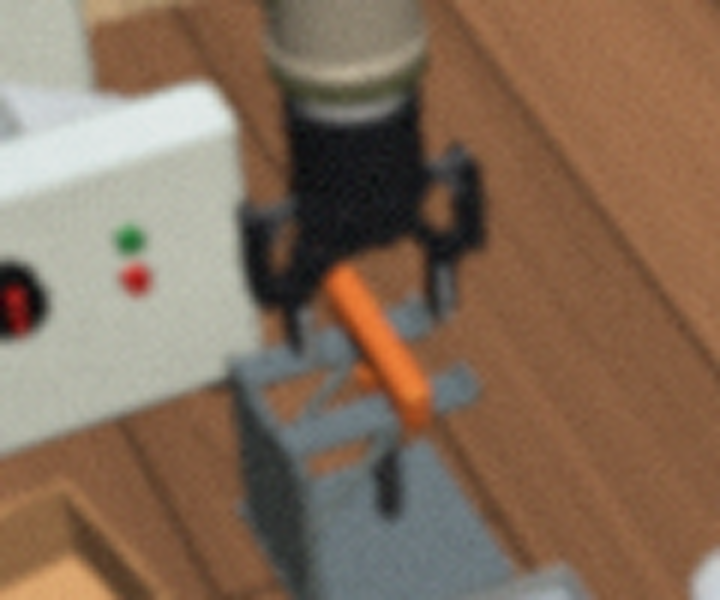

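The key is hanging with its bar across both prongs, (385,345) in the crop, and the jaws are open. I'll lift away.

```bash
python3 -m creep '0 0 0 0 0 -0.4 75;0 0 0 0 0 -0.6 75;0 0 0 0 0 -0.6 75;0 0 0 0 0 -0.6 75;0 -0.7 0 0 0 -0.6 75;0 0 0 0 0 -0.6 75;0 0 0 0 0 -0.3 75;0 0 0 0 0 0 75' ; python3 -c "
from h import *
st(); go([0.511,0.35,0.3],np.pi/2)
o=grab('z'); t,d=o['top'];C=cloud('top',d)
M=(C[...,2]>.158)&(C[...,2]<.185)&(C[...,0]>.43)&(C[...,0]<.6)&(C[...,1]>-.46)&(C[...,1]<-.27)
P=C[M]; 
if len(P): print(len(P),cv2.minAreaRect((P[:,:2]*1000).astype(np.float32)),P[:,2].mean())
crop(o['scene'][0],200,60,320,160,6,'pics/z1.png'); crop(t,190,130,400,240,3.8,'pics/z2.png')
m=(C[...,2]>.07)&(C[...,2]<.09)&(C[...,0]>.4)&(C[...,0]<.62)&(C[...,1]>.23)&(C[...,1]<.5)
n,l,stt,c=cv2.connectedComponentsWithStats(cv2.erode(m.astype(np.uint8),np.ones((3,3))))
for i in range(1,n):
  if stt[i,4]>15: print('lid',stt[i,4],c[i].round(1),ray('top',*c[i],.078).round(4))
"
```

```text
clock: 37.0
position: [0.504, -0.38, 0.3167]
ee_rot: [3.135, -0.003, 1.57]
contact_force: [0.0, 0.0, 0.3]
grip_width: 0.0753
37.0 [ 0.504  -0.38    0.3167] [ 3.135e+00 -3.000e-03  1.570e+00] F [0.  0.  0.3] T [ 0.   -0.04  0.04] w 75.3 q [ 0.06  0.37  0.7   1.36 -0.24  1.49  0.75]
shift [18.25  0.16  0.47] turn [ 0.08 -0.03 -0.01]
212 ((505.3450012207031, -366.7320556640625), (17.72177505493164, 115.85989379882812), 0.6587759256362915) 0.16993125464081218
lid 200 [235.  187.2] [0.5654 0.3138 0.078 ]
lid 200 [212.1 188.3] [0.561  0.3935 0.078 ]
lid 194 [236.6 216.1] [0.4646 0.306  0.078 ]
lid 213 [213.  217.7] [0.4585 0.3877 0.078 ]
```

View pics/z1.png

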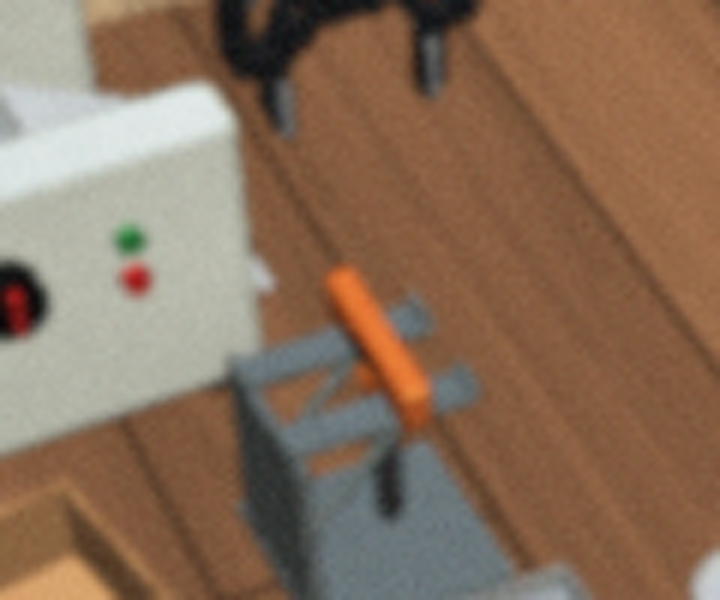

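View pics/z2.png

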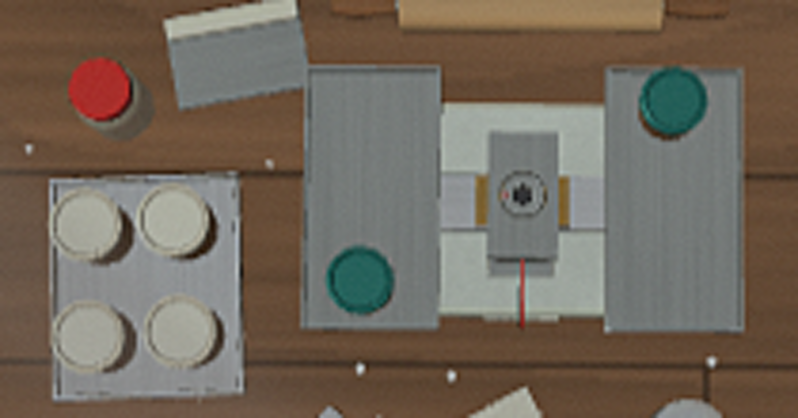

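The key hangs at (0.505, -0.367) with its top at 0.170. The red mark points at +y, which means 450°, and the beam is level. Next, the tubs. The white-lid tubs in the tray at z2 pixels (86,226), (175,220), (88,336) and (184,331) match the description. The pink, purple and green ones stand outside the tray and are look-alikes. I'm starting with the tub at (0.565, 0.314).

```bash
python3 -m creep '0 0 0 1 0 0 85;0 0 0 1 0 0 85;0 0 0 1 0.1 0 85;0 0 0 1 0.1 0 85;0 0 0 1 0.1 0 85;0 0 0 1 0.1 0 85;0 0 0 1 0.1 0 85;0 0 0 1 0.1 0 85' 40; python3 -m creep '0 0 0 1 0.1 0 85;0 0 0 1 0.1 0 85;0 0 0 1 0.1 0 85;0 0 0 1 0.1 0 85;0 0 0 1 0.1 0 85;0 0 0 1 0.1 0 85;0 0 0 1 0 0 85;0 0 0 1 0 0 85'; python3 -c "
from h import *
st(); go([0.564,0.313,0.2],np.pi/2)"
```

```text
clock: 37.77
position: [0.5212, -0.0583, 0.2974]
ee_rot: [-3.121, -0.003, 1.55]
contact_force: [-0.1, 0.6, 0.6]
grip_width: 0.085
clock: 38.43
position: [0.5448, 0.2731, 0.2809]
ee_rot: [-3.099, 0.002, 1.549]
contact_force: [0.7, 0.2, -0.0]
grip_width: 0.0852
38.43 [0.5448 0.2731 0.2809] [-3.099e+00  2.000e-03  1.549e+00] F [ 0.7  0.2 -0. ] T [-0.04 -0.09 -0.01] w 85.2 q [-0.76  0.31  0.29  1.43 -0.11  1.45 -0.48]
shift [1.01 0.54 2.  ] turn [-0.48  0.02 -0.25]
```

```bash
python3 -m creep '-0.5 0 -0.25 1 0.5 0.5 85;0 0 0 0 0 0.5 85;0 0 0 0 0 0.5 85;0 0 0 0 0 0.3 85;0 0 0 0 0 0 85'; python3 -c "
from h import *
st(); go([0.564,0.313,0.12],np.pi/2)
o=grab('A'); crop(o['scene'][0],300,220,460,360,5,'pics/A1.png')"
```

```text
clock: 38.85
position: [0.5537, 0.3194, 0.1958]
ee_rot: [-3.129, 0.005, 1.589]
contact_force: [-0.1, -0.2, 0.2]
grip_width: 0.0851
38.85 [0.5537 0.3194 0.1958] [-3.129  0.005  1.589] F [-0.1 -0.2  0.2] T [-0.06  0.02  0.03] w 85.1 q [-0.79  0.4   0.26  1.49 -0.11  1.28 -0.5 ]
shift [-0.15  0.28  1.89] turn [-0.15  0.06  0.21]
```

View pics/A1.png

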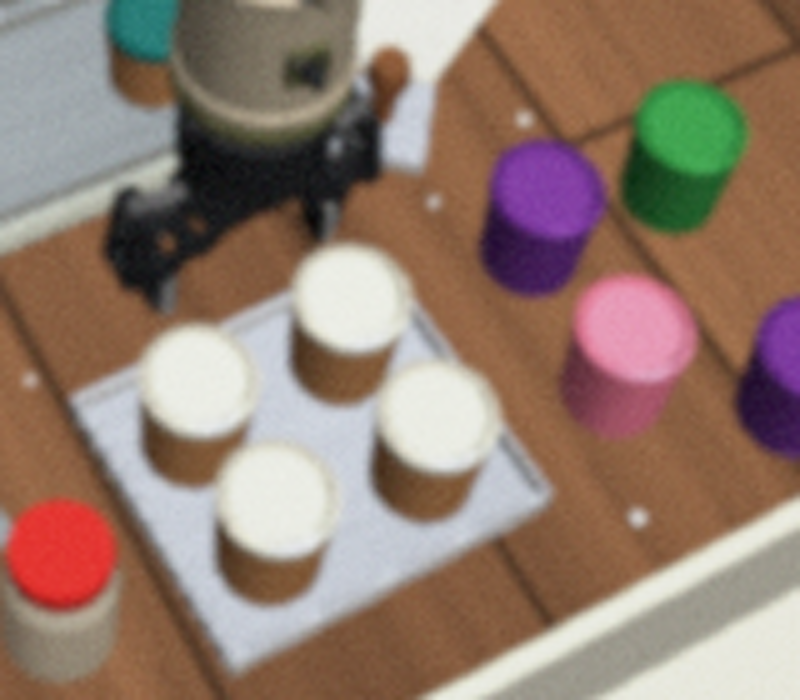

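The four white-lid kraft tubs are clear of the pink, purple and green ones. The target is the one at crop (198,380).

```bash
python3 -c "
from h import *
for u,v in((198,380),(352,300),(275,497),(437,415)): print(ray('scene',300+u/5-.5,220+v/5-.5,.082).round(4))"
python3 -m creep '-0.15 0 0.2 -0.1 0.25 0.4 85;0 0 0 0 0 0.5 85;0 0 0 0 0 0.2 85;0 0 0 0 0 0 85'; python3 -c "
from h import *
st(); go([0.564,0.313,0.05],np.pi/2)"
```

```text
[0.5689 0.3194 0.082 ]
[0.4673 0.3125 0.082 ]
[0.5647 0.3983 0.082 ]
[0.4616 0.3943 0.082 ]
clock: 39.28
position: [0.5675, 0.3145, 0.1573]
ee_rot: [3.134, -0.0, 1.567]
contact_force: [-0.7, -0.2, 0.1]
grip_width: 0.0849
39.28 [0.5675 0.3145 0.1573] [ 3.134 -0.     1.567] F [-0.7 -0.2  0.1] T [ 0.01 -0.01 -0.  ] w 84.9 q [-0.78  0.44  0.27  1.52 -0.12  1.19 -0.5 ]
shift [-0.04 -0.11  2.68] turn [ 0.09  0.   -0.04]
```

```bash
python3 -m creep '0.1 0 0 0.05 0 0.5 85;0 0 0 0 0 0.5 85;0 0 0 0 0 0.5 85;0 0 0 0 0 0.3 85;0 0 0 0 0 0 85'; python3 -c "
from h import *
st(); go([0.567,0.316,0.05],np.pi/2)"
```

```text
clock: 39.7
position: [0.5712, 0.3175, 0.0906]
ee_rot: [3.135, -0.006, 1.566]
contact_force: [-0.1, 0.1, 0.4]
grip_width: 0.0848
39.7 [0.5712 0.3175 0.0906] [ 3.135 -0.006  1.566] F [-0.1  0.1  0.4] T [ 0.01  0.   -0.02] w 84.8 q [-0.77  0.51  0.25  1.57 -0.14  1.07 -0.48]
shift [-0.04 -0.11  1.01] turn [ 0.07 -0.07 -0.06]
```

```bash
python3 -m creep '0.1 0 0 -0.05 -0.12 0.3 85;0 0 0 0 -0.03 0.4 85;0 0 0 0 -0.03 0.3 85;0 0 0 0 0 0 85'; python3 -c "
from h import *
st(); go([0.567,0.316,0.05],np.pi/2)"
```

```text
clock: 40.03
position: [0.5654, 0.3166, 0.0528]
ee_rot: [3.141, -0.009, 1.565]
contact_force: [0.1, -0.3, -0.4]
grip_width: 0.0849
40.03 [0.5654 0.3166 0.0528] [ 3.141 -0.009  1.565] F [ 0.1 -0.3 -0.4] T [-0.04  0.05  0.02] w 84.9 q [-0.76  0.55  0.24  1.61 -0.16  1.   -0.47]
shift [-0.01  0.04  0.07] turn [ 0.01 -0.11 -0.06]
```

```bash
python3 -m creep '0 0 0 0 0 0.07 70;0 0 0 0 0 0 60;0 0 0 0 0 0 55;0 0 0 0 0 0 55;0 0 0 0 0 0 55' 45; python3 -m creep '0 0 0 0 0 -0.3 55;0 0 0 0 0 -0.5 55;0 0 0 0 0 -0.5 55;0 0 0 0 0 -0.6 55;0 0 0 0 0 -0.6 55;0 0 0 0 0 -0.6 55;0 0 0 0 0 0 55'; python3 -c "
from h import *
st(); go([0.659,0.13,0.24],np.pi)
o=grab('B'); crop(o['scene'][0],280,180,460,340,4.4,'pics/B1.png')"
```

```text
clock: 40.45
position: [0.5662, 0.317, 0.0521]
ee_rot: [3.14, -0.011, 1.565]
contact_force: [0.4, -0.5, -2.1]
grip_width: 0.0653
clock: 41.03
position: [0.565, 0.3146, 0.1858]
ee_rot: [3.141, -0.009, 1.565]
contact_force: [0.3, 0.0, -0.3]
grip_width: 0.0651
41.03 [0.565  0.3146 0.1858] [ 3.141 -0.009  1.565] F [ 0.3  0.  -0.3] T [ 0.06 -0.09 -0.01] w 65.1 q [-0.78  0.42  0.27  1.5  -0.12  1.24 -0.5 ]
shift [-4.59  2.38 -1.4 ] turn [  0.09  -0.08 -18.07]
```

View pics/B1.png

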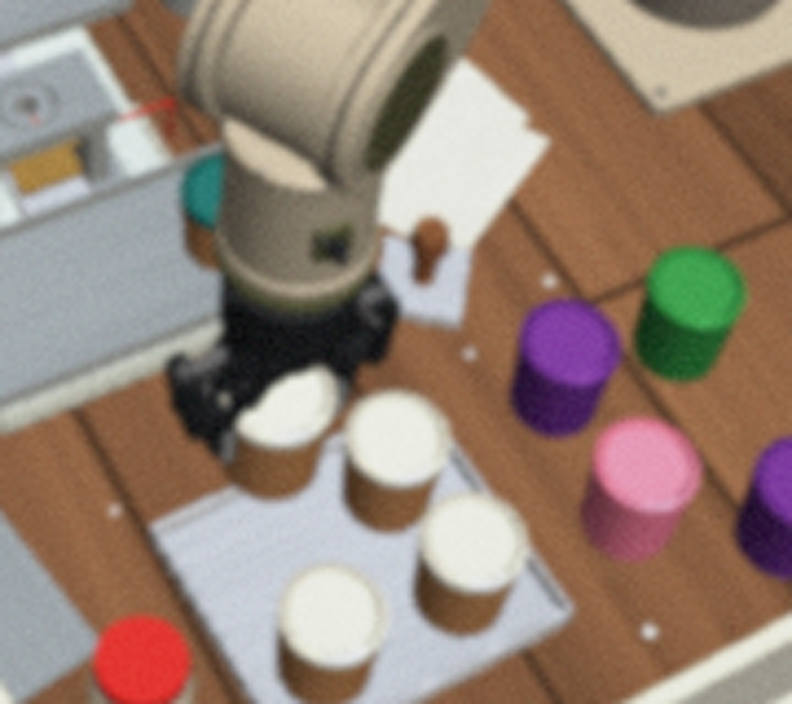

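```bash
python3 -m creep '0 0 -1 0 0 -0.7 55;0 0 -1 0 0 -0.6 55;0 0 -1 0 0 0 55;0 0 -1 0 0 0 55;0 0 -1 0 0 0 55;0 0 -1 0 0 0 55;0 0 -1 0 0 0 55;0 0 -1 0 0 0 55'; python3 -m creep '0 0 -1 0 0 0 55;0 0 -1 0 0 0 55;0 0 -1 0 0 0 55;0 0 -1 0 0 0 55;0 0 -1 0 0 0 55;0 0 -1 0 0 0 55;0 0 -1 0 0 0 55;0 0 -1 0 0 0 55'; python3 -m creep '0 0 -1 0 0 0 55;0 0 -1 0 0 0 55;0 0 0 0 0 0 55'; python3 -c "
from h import *
st(); go([0.659,0.13,0.24],np.pi)"
```

```text
clock: 41.8
position: [0.5583, 0.3113, 0.223]
ee_rot: [-3.124, -0.01, 2.293]
contact_force: [-0.2, 0.0, -1.7]
grip_width: 0.0651
clock: 42.47
position: [0.5524, 0.3083, 0.208]
ee_rot: [-3.12, -0.038, 3.028]
contact_force: [1.2, 0.2, -2.1]
grip_width: 0.0652
clock: 42.72
position: [0.5501, 0.3071, 0.2024]
ee_rot: [-3.124, -0.049, -3.067]
contact_force: [-0.3, -1.2, -2.8]
grip_width: 0.065
42.72 [0.5501 0.3071 0.2024] [-3.124 -0.049 -3.067] F [-0.3 -1.2 -2.8] T [ 0.03 -0.06  0.01] w 65.0 q [-0.59  0.4   0.02  1.46 -0.01  1.33  1.07]
shift [-2.34 -4.64 -0.97] turn [-0.23 -0.55  0.86]
```

```bash
python3 -m creep '-0.2 -0.5 0.8 -0.4 -0.3 -0.6 55;0 0 0 -0.5 -0.8 -0.4 55;0 0 0 -0.5 -0.9 -0.1 55;0 0 0 -0.5 -0.9 -0.05 55;0 0 0 -0.4 -0.9 -0.05 55;0 0 0 -0.1 -0.7 -0.05 55;0 0 0 0 0 0 55'; python3 -c "
from h import *
st(); go([0.659,0.13,0.17],np.pi)"
```

```text
clock: 43.3
position: [0.6465, 0.1243, 0.2431]
ee_rot: [-3.134, -0.017, 3.131]
contact_force: [0.8, -1.4, -2.4]
grip_width: 0.0649
43.3 [0.6465 0.1243 0.2431] [-3.134 -0.017  3.131] F [ 0.8 -1.4 -2.4] T [-0.05 -0.08  0.04] w 64.9 q [-0.35  0.42  0.12  1.36 -0.05  1.39  1.33]
shift [-0.34  0.16  1.82] turn [-0.08 -0.2  -0.12]
```

```bash
python3 -m creep '-0.1 -0.2 -0.1 -0.3 0.15 0.4 55;0 0 0 0 0 0.5 55;0 0 0 0 0 0.4 55;0 0 0 0 0 0.3 55;0 0 0 0 0 0 55'; python3 -c "
from h import *
st(); go([0.659,0.13,0.152],np.pi)
o=grab('C'); crop(o['scene'][0],220,120,380,290,4.4,'pics/C1.png')"
```

```text
clock: 43.72
position: [0.6579, 0.1255, 0.1723]
ee_rot: [-3.141, -0.004, 3.118]
contact_force: [-0.6, -0.2, -3.1]
grip_width: 0.0654
43.72 [0.6579 0.1255 0.1723] [-3.141 -0.004  3.118] F [-0.6 -0.2 -3.1] T [ 0.    0.05 -0.02] w 65.4 q [-0.34  0.47  0.12  1.43 -0.06  1.25  1.33]
shift [-0.03  0.11  0.51] turn [-0.01 -0.04 -0.27]
```

View pics/C1.png

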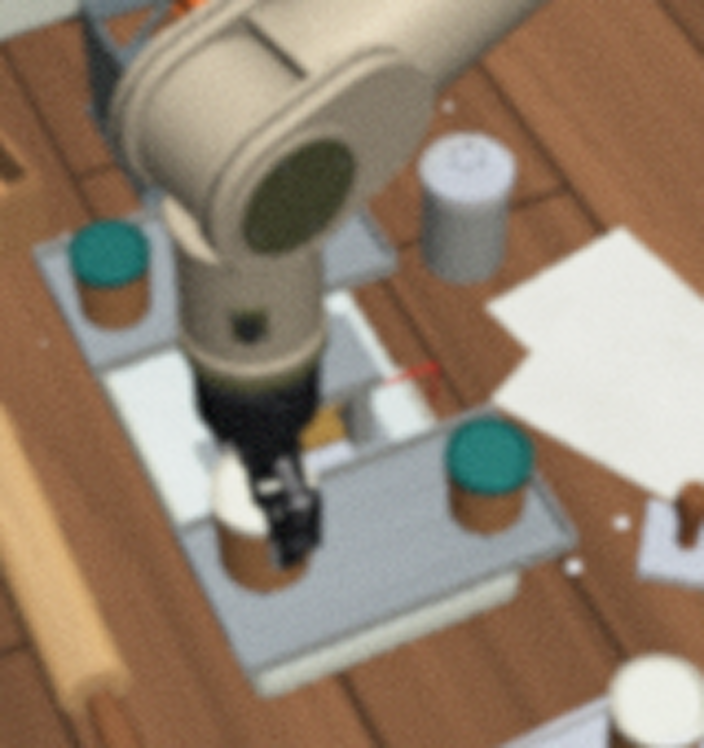

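```bash
python3 -m creep '0 0 -0.2 -0.03 0.1 0.2 55;0 0 0 0 0 0.2 55;0 0 0 0 0 0.1 55;0 0 0 0 0 0 55'; python3 -c "
from h import *
st(); go([0.659,0.13,0.152],np.pi)"
```

```text
clock: 44.15
position: [0.6617, 0.1319, 0.1567]
ee_rot: [3.139, 0.004, 3.139]
contact_force: [0.1, 0.5, -2.6]
grip_width: 0.0652
44.15 [0.6617 0.1319 0.1567] [3.139 0.004 3.139] F [ 0.1  0.5 -2.6] T [0.   0.03 0.01] w 65.2 q [-0.34  0.49  0.11  1.44 -0.06  1.21  1.34]
shift [ 0.07 -0.05  0.12] turn [ 0.02  0.05 -0.03]
```

```bash
python3 -m creep '0 0 0 0.07 -0.05 0.1 55;0 0 0 0 0 0.05 55;0 0 0 0 0 0.05 55;0 0 0 0 0 0 55'; python3 -c "
from h import *
st(); go([0.659,0.13,0.152],np.pi)"
```

```text
clock: 44.48
position: [0.6589, 0.1298, 0.1487]
ee_rot: [3.139, 0.005, 3.139]
contact_force: [-0.4, 0.2, -2.4]
grip_width: 0.0654
44.48 [0.6589 0.1298 0.1487] [3.139 0.005 3.139] F [-0.4  0.2 -2.4] T [-0.05  0.02 -0.02] w 65.4 q [-0.34  0.49  0.11  1.45 -0.06  1.19  1.34]
shift [-0.    0.01 -0.08] turn [ 0.03  0.06 -0.04]
```

```bash
python3 -m creep '0 0 0 0 0 0.07 55;0 0 0 0 0 0.07 55;0 0 0 0 0 0.05 55;0 0 0 0 0 0 55'; python3 -c "
from h import *
st(); go([0.659,0.13,0.14],np.pi)"
```

```text
clock: 44.82
position: [0.6593, 0.1296, 0.141]
ee_rot: [3.139, 0.006, 3.138]
contact_force: [0.1, 0.6, -2.8]
grip_width: 0.065
44.82 [0.6593 0.1296 0.141 ] [3.139 0.006 3.138] F [ 0.1  0.6 -2.8] T [-0.01  0.03  0.03] w 65.0 q [-0.34  0.5   0.11  1.46 -0.06  1.18  1.34]
shift [0.01 0.01 0.03] turn [ 0.03  0.07 -0.04]
```

```bash
python3 -m creep '0 0 0 0 0 0.04 55;0 0 0 0 0 0.04 55;0 0 0 0 0 0 55'; python3 -c "
from h import *
st()
o=grab('D'); crop(o['scene'][0],220,150,380,290,4.4,'pics/D1.png')"
```

```text
clock: 45.07
position: [0.66, 0.1295, 0.1389]
ee_rot: [3.139, 0.008, 3.138]
contact_force: [-1.0, -0.0, 0.1]
grip_width: 0.0647
45.07 [0.66   0.1295 0.1389] [3.139 0.008 3.138] F [-1.  -0.   0.1] T [-0.08  0.26  0.02] w 64.7 q [-0.34  0.5   0.11  1.46 -0.06  1.17  1.34]
```

View pics/D1.png

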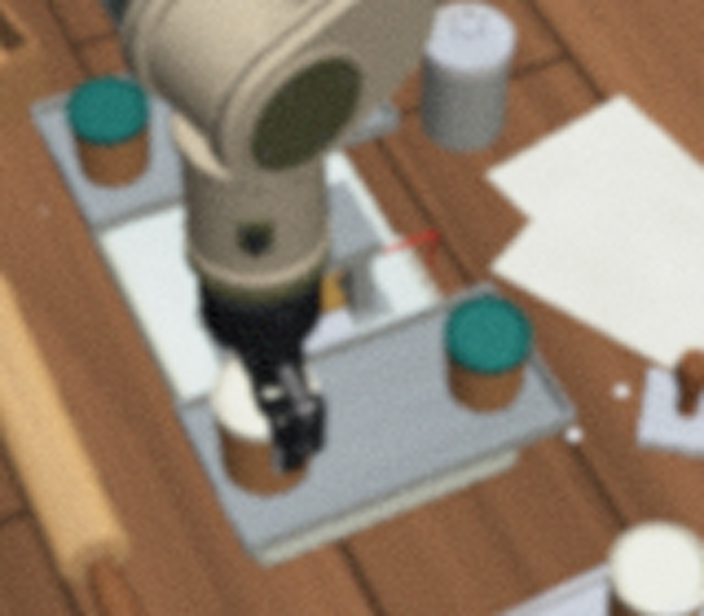

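The tub is supported at the pan's lower stop. Release.

```bash
python3 -m creep '0 0 0 0 0 0 72;0 0 0 0 0 0 85;0 0 0 0 0 0 85;0 0 0 0 0 -0.4 85;0 0 0 0 0 -0.6 85;0 0 0 0 0 -0.6 85;0 0 0 0 0 -0.6 85;0 0 0 0 0 -0.3 85'; python3 -m creep '0 0 1 0 1 -0.3 85;0 0 1 0 1 0 85;0 0 1 0 1 0 85;0 0 1 0 1 0 85;0 0 1 0 0 0 85;0 0 1 0 0 0 85;0 0 1 0 0 0 85;0 0 1 0 0 0 85'; python3 -m creep '0 0 1 0 0 0 85;0 0 1 0 0 0 85;0 0 1 0 0 0 85;0 0 1 0 0 0 85;0 0 1 0 0 0 85;0 0 1 0 0 0 85;0 0 1 0 0 0 85;0 0 1 0 0 0 85';python3 -m creep '0 0 1 0 0 0 85;0 0 1 0 0 0 85'; cat > look.py <<'E'
from h import *
import sys
def look(nm):
    o=grab(nm); t,d=o['top'];C=cloud('top',d); S=cloud('scene',o['scene'][1])
    m=(C[...,2]>.07)&(C[...,2]<.09)&(C[...,0]>.36)&(C[...,0]<.66)&(C[...,1]>.21)&(C[...,1]<.5)
    n,l,stt,c=cv2.connectedComponentsWithStats(cv2.erode(m.astype(np.uint8),np.ones((3,3))))
    for i in range(1,n):
        if stt[i,4]>15: print('lid',stt[i,4],c[i].round(1),ray('top',*c[i],.082).round(4),t[int(c[i][1]),int(c[i][0])])
    for nm2,y in(('L',.13),('R',-.14)):
        for CC in (C,S):
            M=(abs(CC[...,1]-y)<.05)&(abs(CC[...,0]-.583)<.11)&(CC[...,2]>.08)&(CC[...,2]<.13); print(nm2,'panz',np.median(CC[M][:,2]).round(4) if M.any() else None,M.sum())
    crop(t,190,130,400,240,3.8,f'pics/{nm}_a.png'); crop(o['scene'][0],220,120,420,350,3.2,f'pics/{nm}_b.png')
    return o
if __name__=='__main__': st(); look(sys.argv[1])
E
python3 look.py E; python3 -c "
from h import *
go([0.565,0.396,0.2],np.pi/2)"
```

```text
clock: 45.83
position: [0.6577, 0.1293, 0.2382]
ee_rot: [3.14, 0.002, 3.138]
contact_force: [1.4, 0.3, 0.2]
grip_width: 0.0852
clock: 46.5
position: [0.6821, 0.2922, 0.2512]
ee_rot: [3.135, 0.003, 2.409]
contact_force: [0.2, -0.2, -0.4]
grip_width: 0.0851
clock: 47.17
position: [0.6813, 0.2938, 0.2451]
ee_rot: [3.139, -0.0, 1.677]
contact_force: [-0.5, -1.8, 0.1]
grip_width: 0.0851
clock: 47.33
position: [0.6812, 0.2939, 0.2438]
ee_rot: [3.14, -0.0, 1.493]
contact_force: [0.2, -0.1, -0.2]
grip_width: 0.0851
47.33 [0.6812 0.2939 0.2438] [ 3.14  -0.     1.493] F [ 0.2 -0.1 -0.2] T [0.04 0.01 0.06] w 85.1 q [-0.68  0.62  0.37  1.1  -0.21  1.46 -0.43]
lid 51 [206.6 190. ] [0.5543 0.4114 0.082 ] [166 166 155]
lid 177 [211.6 218.1] [0.4569 0.3914 0.082 ] [163 164 152]
L panz 0.0924 1309
L panz 0.0921 374
R panz 0.1169 1627
R panz 0.115 446
shift [ 2.33 -3.09  1.09] turn [ 0.01  0.   -0.86]
```

View pics/E_b.png

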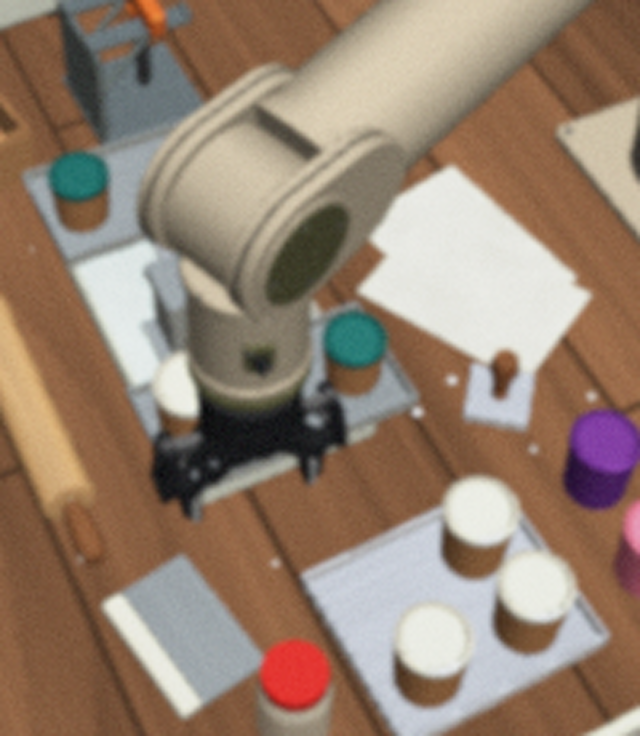

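```bash
python3 -m creep '0 0 -0.8 0.5 -0.6 0 85;0 0 0 0.6 -0.7 0.2 85;0 0 0 0.6 -0.7 0.3 85;0 0 0 0.6 -0.7 0.3 85;0 0 0 0.1 -0.5 0.2 85;0 0 0 0 0 0 85'; python3 -c "
from h import *
st(); go([0.562,0.396,0.15],np.pi/2)"
```

```text
clock: 47.93
position: [0.5509, 0.3924, 0.199]
ee_rot: [3.139, 0.004, 1.587]
contact_force: [-0.1, -0.3, -1.0]
grip_width: 0.085
47.93 [0.5509 0.3924 0.199 ] [3.139 0.004 1.587] F [-0.1 -0.3 -1. ] T [-0.02  0.01  0.01] w 85.0 q [-0.91  0.48  0.31  1.39 -0.14  1.3  -0.58]
shift [0.09 0.28 1.22] turn [0.03 0.04 0.19]
```

```bash
python3 -m creep '0 0 0.2 0.1 0.2 0.4 85;0 0 0 0 0 0.5 85;0 0 0 0 0 0.5 85;0 0 0 0 0 0.5 85;0 0 0 0 0 0 85'; python3 -c "
from h import *
st(); go([0.562,0.396,0.05],np.pi/2)"
```

```text
clock: 48.35
position: [0.5596, 0.3987, 0.1221]
ee_rot: [3.136, 0.0, 1.589]
contact_force: [-1.0, 0.2, -0.7]
grip_width: 0.0848
48.35 [0.5596 0.3987 0.1221] [3.136 0.    1.589] F [-1.   0.2 -0.7] T [0.03 0.   0.04] w 84.8 q [-0.9   0.56  0.3   1.44 -0.17  1.17 -0.56]
shift [-0.07  0.05  1.8 ] turn [0.07 0.   0.21]
```

```bash
python3 -m creep '0.1 0 0.2 -0.05 0 0.4 85;0 0 0 0 0 0.5 85;0 0 0 0 0 0.5 85;0 0 0 0 0 0.2 85;0 0 0 0 0 0 85'; python3 -c "
from h import *
st(); go([0.562,0.396,0.05],np.pi/2)"
```

```text
clock: 48.77
position: [0.5642, 0.3956, 0.0594]
ee_rot: [3.14, -0.002, 1.575]
contact_force: [0.0, -0.0, -0.1]
grip_width: 0.0847
48.77 [0.5642 0.3956 0.0594] [ 3.140e+00 -2.000e-03  1.575e+00] F [ 0.  -0.  -0.1] T [-0.04  0.01  0.09] w 84.7 q [-0.88  0.63  0.29  1.48 -0.19  1.06 -0.55]
shift [ 0.01 -0.06  0.24] turn [ 0.01 -0.02  0.05]
```

```bash
python3 -m creep '0 0 0 0 -0.05 0.22 85;0 0 0 0 0 0 70;0 0 0 0 0 0 60;0 0 0 0 0 0 55;0 0 0 0 0 0 55;0 0 0 0 0 0 55' 45; python3 -m creep '0 0 0 0 0 -0.3 55;0 0 0 0 0 -0.5 55;0 0 0 0 0 -0.6 55;0 0 0 0 0 -0.7 55;0 0 0 0 0 -0.7 55;0 0 0 0 0 -0.8 55;0 0 0 0 0 -0.8 55;0 0 0 0 0 -0.8 55'; python3 -c "
from h import *
st(); go([0.583,-0.139,0.28],np.pi)"
```

```text
clock: 49.27
position: [0.5644, 0.3964, 0.0549]
ee_rot: [3.136, -0.005, 1.576]
contact_force: [0.3, 0.3, -2.2]
grip_width: 0.065
clock: 49.93
position: [0.5595, 0.3928, 0.2691]
ee_rot: [-3.137, 0.004, 1.576]
contact_force: [0.1, 0.4, -3.1]
grip_width: 0.0651
49.93 [0.5595 0.3928 0.2691] [-3.137  0.004  1.576] F [ 0.1  0.4 -3.1] T [ 0.01 -0.03  0.09] w 65.1 q [-0.9   0.47  0.33  1.26 -0.15  1.45 -0.58]
shift [-13.3    0.52  -0.23] turn [-8.000e-02 -1.000e-02 -1.794e+01]
```

```bash
python3 -m creep '0 0 0 -1 0 -0.1 55;0 0 0 -1 0 -0.07 55;0 0 0 -1 0 -0.07 55;0 0 0 -1 0 -0.07 55;0 0 0 -1 0 -0.07 55;0 0 0 -1 0 -0.07 55;0 0 0 -1 0 -0.07 55;0 0 0 -1 0 -0.07 55'; python3 -m creep '0 0 0 -1 0 -0.07 55;0 0 0 -1 0 -0.07 55;0 0 0 -1 0 -0.07 55;0 0 0 -1 0 -0.07 55;0 0 -1 0 0 -0.05 55;0 0 -1 0 0 -0.05 55;0 0 -1 0 0 -0.05 55;0 0 -1 0 0 -0.05 55';  python3 -m creep '0 0 -1 0 0 -0.05 55;0 0 -1 0 0 -0.05 55;0 0 -1 0 0 -0.05 55;0 0 -1 0 0 -0.05 55;0 0 -1 0 0 -0.05 55;0 0 -1 0 0 -0.05 55;0 0 -1 0 0 -0.05 55;0 0 -1 0 0 -0.05 55'; python3 -c "
from h import *
st(); go([0.583,-0.139,0.24],np.pi)"
```

```text
clock: 50.6
position: [0.5616, 0.0736, 0.3093]
ee_rot: [3.129, -0.015, 1.593]
contact_force: [1.8, -0.1, -2.7]
grip_width: 0.0649
clock: 51.27
position: [0.5587, -0.1084, 0.3371]
ee_rot: [3.115, -0.007, 1.932]
contact_force: [-0.6, 0.8, -1.4]
grip_width: 0.0655
clock: 51.93
position: [0.5549, -0.1115, 0.3626]
ee_rot: [3.112, 0.018, 2.662]
contact_force: [-0.4, -0.1, -1.8]
grip_width: 0.0649
51.93 [ 0.5549 -0.1115  0.3626] [3.112 0.018 2.662] F [-0.4 -0.1 -1.8] T [-0.09 -0.01  0.  ] w 64.9 q [-0.32  0.15  0.51  1.47 -0.1   1.52  1.28]
shift [-0.89 -0.38  3.07] turn [ 0.28  0.28 -5.5 ]
```

```bash
python3 -m creep '0.25 0.25 -1 0 0 0.3 55;0 0 -1 0 0 0.4 55;0 0 -1 0 0 0.4 55;0 0 -1 0 0 0.4 55;0 0 -1 0 0 0.4 55;0 0 -0.5 0 0 0.3 55;0 0 0 0 0 0 55'; python3 -c "
from h import *
st(); go([0.583,-0.139,0.19],np.pi)"
```

```text
clock: 52.52
position: [0.5543, -0.1123, 0.2805]
ee_rot: [3.133, 0.009, -3.113]
contact_force: [0.3, -0.2, -2.5]
grip_width: 0.0651
52.52 [ 0.5543 -0.1123  0.2805] [ 3.133  0.009 -3.113] F [ 0.3 -0.2 -2.5] T [-0.05  0.04  0.04] w 65.1 q [-0.28  0.18  0.46  1.6  -0.09  1.38  1.8 ]
shift [-0.68 -0.71  2.26] turn [0.1  0.11 0.33]
```

```bash
python3 -m creep '0.1 0.1 0.3 -0.6 -0.6 0.3 55;0 0 0 -0.05 0 0.5 55;0 0 0 0 0 0.5 55;0 0 0 0 0 0.5 55;0 0 0 0 0 0.3 55;0 0 0 0 0 0 55'; python3 -c "
from h import *
st(); go([0.583,-0.139,0.165],np.pi)
o=grab('F'); crop(o['scene'][0],220,100,380,260,4.4,'pics/F1.png')"
```

```text
clock: 53.02
position: [0.5838, -0.1366, 0.2014]
ee_rot: [3.141, 0.007, 3.133]
contact_force: [0.4, 0.4, -2.4]
grip_width: 0.0654
53.02 [ 0.5838 -0.1366  0.2014] [3.141 0.007 3.133] F [ 0.4  0.4 -2.4] T [0.04 0.03 0.05] w 65.4 q [-0.23  0.31  0.47  1.62 -0.15  1.24  1.83]
shift [ 0.03 -0.06  0.91] turn [ 0.01  0.08 -0.1 ]
```

View pics/F1.png

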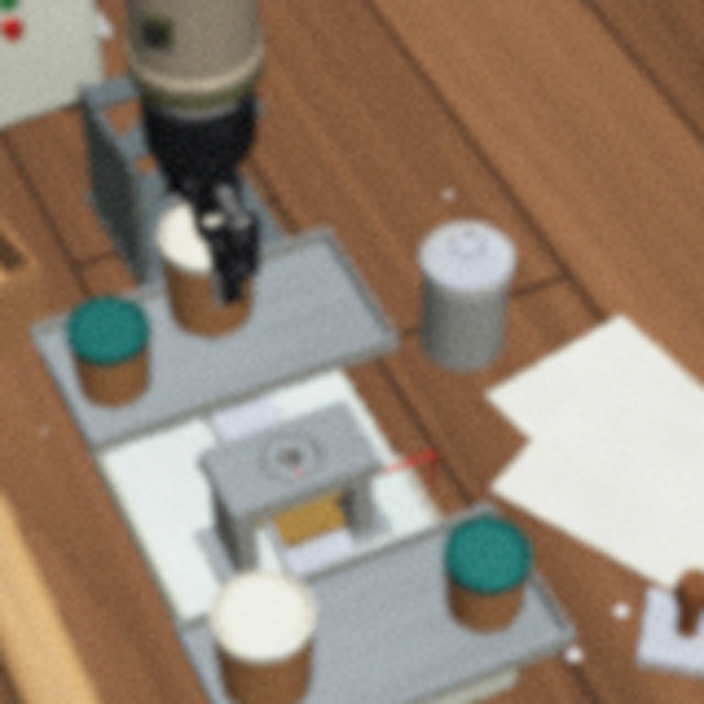

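```bash
python3 -m creep '0 0 -0.1 0 -0.05 0.3 55;0 0 0 0 0 0.3 55;0 0 0 0 0 0.2 55;0 0 0 0 0 0.1 55;0 0 0 0 0 0 55'; python3 -c "
from h import *
st(); go([0.583,-0.139,0.158],np.pi)"
```

```text
clock: 53.53
position: [0.5872, -0.1391, 0.1691]
ee_rot: [3.141, 0.017, -3.14]
contact_force: [-0.7, -0.5, -2.4]
grip_width: 0.0651
53.53 [ 0.5872 -0.1391  0.1691] [ 3.141  0.017 -3.14 ] F [-0.7 -0.5 -2.4] T [-0.03  0.05 -0.  ] w 65.1 q [-0.22  0.34  0.47  1.66 -0.17  1.16  1.86]
shift [0.11 0.   0.27] turn [0.   0.2  0.02]
```

```bash
python3 -m creep '0 0.2 0 0.1 0 0.1 55;0 0 0 0 0 0.1 55;0 0 0 0 0 0.05 55;0 0 0 0 0 0 55'; python3 -c "
from h import *
st(); go([0.583,-0.139,0.158],np.pi)"
```

```text
clock: 53.87
position: [0.5833, -0.1394, 0.1589]
ee_rot: [-3.141, -0.001, -3.14]
contact_force: [-0.9, -0.2, -0.4]
grip_width: 0.065
53.87 [ 0.5833 -0.1394  0.1589] [-3.141e+00 -1.000e-03 -3.140e+00] F [-0.9 -0.2 -0.4] T [0.1  0.08 0.01] w 65.0 q [-0.22  0.36  0.46  1.66 -0.17  1.16  1.86]
shift [0.01 0.01 0.02] turn [-0.   -0.01  0.01]
```

```bash
python3 -m creep '0 0 0 0 0 0 72;0 0 0 0 0 0 85;0 0 0 0 0 0 85;0 0 0 0 0 -0.4 85;0 0 0 0 0 -0.6 85;0 0 0 0 0 -0.6 85;0 0 0 0 0 -0.7 85;0 0 0 0 0 -0.7 85'; python3 -m creep '0 0 0 0 1 0 85;0 0 0 0.1 1 0 85;0 0 0 0.2 1 0 85;0 0 0 0.2 1 0 85;0 0 0 0.2 1 0 85;0 0 0 0.3 1 0 85;0 0 0 0.4 1 0 85;0 0 0 0.4 1 0 85'; python3 -m creep '0 0 1 0.3 0.7 0 85;0 0 1 0 0 0 85;0 0 1 0 0 0 85;0 0 1 0 0 0 85;0 0 1 0 0 0 85;0 0 1 0 0 0 85;0 0 1 0 0 0 85;0 0 1 0 0 0 85';python3 -m creep '0 0 1 0 0 0 85;0 0 1 0 0 0 85;0 0 1 0 0 0 85;0 0 1 0 0 0 85;0 0 1 0 0 0 85;0 0 1 0 0 0 85;0 0 1 0 0 0 85;0 0 1 0 0 0 85'; python3 look.py G; python3 -c "
from h import *
go([0.466,0.308,0.2],np.pi/2)"
```

```text
clock: 54.53
position: [0.5812, -0.1385, 0.2786]
ee_rot: [3.141, -0.009, -3.14]
contact_force: [0.4, -0.6, 0.4]
grip_width: 0.0848
clock: 55.2
position: [0.5163, 0.1738, 0.2896]
ee_rot: [-3.139, 0.012, 3.122]
contact_force: [1.1, 0.3, -0.2]
grip_width: 0.0848
clock: 55.87
position: [0.4985, 0.2176, 0.2922]
ee_rot: [3.129, 0.008, 2.415]
contact_force: [-0.1, -0.5, 0.2]
grip_width: 0.0851
clock: 56.53
position: [0.4992, 0.2176, 0.2952]
ee_rot: [3.122, -0.006, 1.68]
contact_force: [0.6, -0.0, 0.4]
grip_width: 0.0852
56.53 [0.4992 0.2176 0.2952] [ 3.122 -0.006  1.68 ] F [ 0.6 -0.   0.4] T [ 0.03  0.02 -0.03] w 85.2 q [-0.78  0.11  0.31  1.63 -0.03  1.39 -0.36]
lid 178 [213.2 223.3] [0.4391 0.3854 0.082 ] [166 167 157]
L panz 0.1045 1327
L panz 0.1033 1468
R panz 0.1046 1336
R panz 0.1032 1083
shift [ 2.32 -0.62  2.38] turn [ 0.22 -0.08  1.28]
```

View pics/G_b.png

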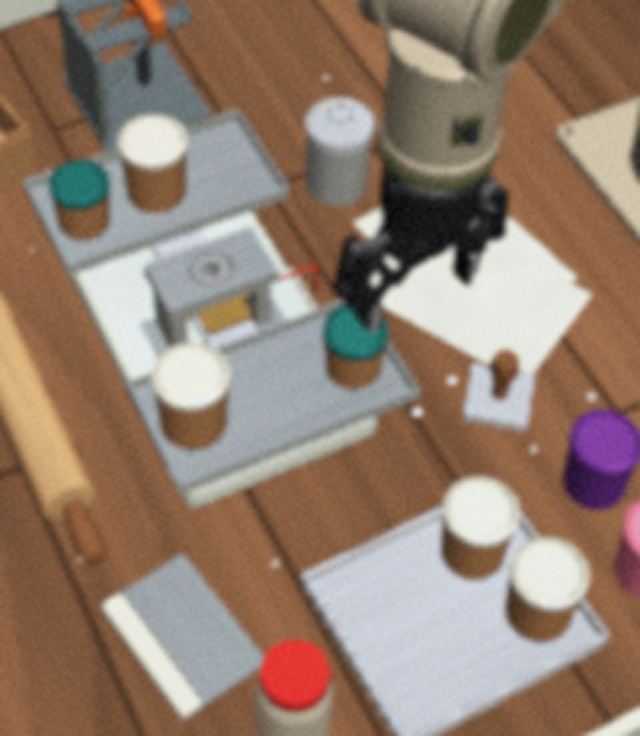

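The beam is level again with both pans at 0.1045. One tray tub was knocked, to about (0.439, 0.385), crop (548,585). The other is unmoved at (480,515), so I'm taking that one.

```bash
python3 -m creep '0.2 0 1 0.7 -0.2 0.2 85;0 0 0.3 0.7 -0.2 0.5 85;0 0 0 0.7 -0.1 0.5 85;0 0 0 0.2 0 0.5 85;0 0 0 0 0 0.5 85;0 0 0 0 0 0 85'; python3 -c "
from h import *
st(); go([0.466,0.309,0.15],np.pi/2)"
```

```text
clock: 57.13
position: [0.4763, 0.3128, 0.2077]
ee_rot: [3.135, -0.012, 1.583]
contact_force: [-0.3, -0.3, 0.1]
grip_width: 0.0852
57.13 [0.4763 0.3128 0.2077] [ 3.135 -0.012  1.583] F [-0.3 -0.3  0.1] T [ 0.04  0.02 -0.01] w 85.2 q [-0.87  0.22  0.25  1.69 -0.06  1.23 -0.6 ]
shift [-0.11 -0.27  1.44] turn [ 0.07 -0.13  0.14]
```

```bash
python3 -m creep '0.1 -0.1 0.1 -0.1 -0.2 0.4 85;0 0 0 0 -0.05 0.5 85;0 0 0 0 0 0.5 85;0 0 0 0 0 0.5 85;0 0 0 0 0 0 85'; python3 -c "
from h import *
st(); go([0.466,0.309,0.052],np.pi/2)"
```

```text
clock: 57.55
position: [0.4681, 0.3091, 0.1343]
ee_rot: [3.14, -0.006, 1.587]
contact_force: [-0.4, -1.7, 0.2]
grip_width: 0.085
57.55 [0.4681 0.3091 0.1343] [ 3.14  -0.006  1.587] F [-0.4 -1.7  0.2] T [-0.06  0.06 -0.03] w 85.0 q [-0.87  0.28  0.24  1.78 -0.08  1.08 -0.59]
shift [-0.01 -0.05  2.06] turn [ 0.01 -0.06  0.18]
```

```bash
python3 -m creep '0 0 0.2 0 -0.05 0.4 85;0 0 0 0 -0.03 0.5 85;0 0 0 0 0 0.5 85;0 0 0 0 0 0.3 85;0 0 0 0 0 0 85'; python3 -c "
from h import *
st(); go([0.466,0.309,0.052],np.pi/2)"
```

```text
clock: 57.97
position: [0.4699, 0.3107, 0.0733]
ee_rot: [3.133, -0.012, 1.575]
contact_force: [-1.0, -0.1, -0.6]
grip_width: 0.0847
57.97 [0.4699 0.3107 0.0733] [ 3.133 -0.012  1.575] F [-1.  -0.1 -0.6] T [-0.03 -0.01  0.08] w 84.7 q [-0.86  0.35  0.23  1.84 -0.1   0.95 -0.58]
shift [-0.05 -0.1   0.53] turn [ 0.1  -0.13  0.04]
```

```bash
python3 -m creep '0.1 -0.1 0 -0.05 -0.1 0.25 85;0 0 0 0 0 0.25 85;0 0 0 0 0 0 85;0 0 0 0 0 0 70;0 0 0 0 0 0 60;0 0 0 0 0 0 55;0 0 0 0 0 0 55;0 0 0 0 0 0 55' 45; python3 -c "
from h import *
st()"; python3 -m creep '0 0 0 0 0 -0.3 55;0 0 0 0 0 -0.5 55;0 0 0 0 0 -0.6 55;0 0 0 0 0 -0.7 55;0 0 0 0 0 -0.7 55;0 0 0 0 0 -0.8 55;0 0 0 0 0 -0.8 55;0 0 0 0 0 -0.5 55'; python3 -c "
from h import *
st(); go([0.583,0.13,0.26],np.pi)"
```

```text
clock: 58.63
position: [0.4683, 0.3101, 0.0571]
ee_rot: [3.138, -0.006, 1.576]
contact_force: [-0.6, -0.8, -2.3]
grip_width: 0.0651
58.63 [0.4683 0.3101 0.0571] [ 3.138 -0.006  1.576] F [-0.6 -0.8 -2.3] T [-0.03  0.03  0.04] w 65.1 q [-0.85  0.38  0.22  1.84 -0.11  0.93 -0.58]
clock: 59.3
position: [0.4646, 0.3057, 0.2617]
ee_rot: [-3.138, 0.002, 1.575]
contact_force: [1.0, 0.4, -4.1]
grip_width: 0.0651
59.3 [0.4646 0.3057 0.2617] [-3.138e+00  2.000e-03  1.575e+00] F [ 1.   0.4 -4.1] T [ 0.09 -0.01 -0.04] w 65.1 q [-0.88  0.17  0.25  1.63 -0.04  1.35 -0.62]
shift [-4.4   2.94  0.04] turn [ -0.05  -0.02 -17.95]
```

```bash
python3 -m creep '0 0 -1 0 0 -0.05 55;0 0 -1 0 0 -0.05 55;0 0 -1 0 0 -0.05 55;0 0 -1 0 0 -0.05 55;0 0 -1 0 0 -0.05 55;0 0 -1 0 0 -0.05 55;0 0 -1 0 0 -0.05 55;0 0 -1 0 0 -0.05 55'; python3 -m creep '0 0 -1 0 0 -0.05 55;0 0 -1 0 0 -0.05 55;0 0 -1 0 0 -0.05 55;0 0 -1 0 0 -0.05 55;0 0 -1 0 0 -0.05 55;0 0 -1 0 0 -0.05 55;0 0 -1 0 0 -0.05 55;0 0 -1 0 0 -0.05 55'; python3 -c "
from h import *
st(); go([0.58,0.13,0.26],np.pi)"
```

```text
clock: 59.97
position: [0.4657, 0.3045, 0.2943]
ee_rot: [3.13, -0.001, 2.3]
contact_force: [-0.2, 0.5, -2.7]
grip_width: 0.0651
clock: 60.63
position: [0.4642, 0.3011, 0.3186]
ee_rot: [3.131, 0.01, 3.031]
contact_force: [0.0, 0.1, -2.0]
grip_width: 0.0648
60.63 [0.4642 0.3011 0.3186] [3.131 0.01  3.031] F [ 0.   0.1 -2. ] T [-0.    0.02 -0.03] w 64.8 q [-0.79  0.13  0.15  1.56 -0.02  1.44  0.82]
shift [-3.33 -3.95  1.46] turn [ 0.11  0.12 -1.27]
```

```bash
python3 -m creep '0.1 0.1 -1 -0.5 -0.6 0.2 55;0 0 -0.3 -0.6 -0.8 0.3 55;0 0 0 -0.6 -0.8 0.3 55;0 0 0 -0.6 -0.8 0.3 55;0 0 0 -0.5 -0.8 0.2 55;0 0 0 0 -0.4 0.2 55;0 0 0 0 0 0 55'; python3 -c "
from h import *
st(); go([0.58,0.13,0.2],np.pi)"
```

```text
clock: 61.22
position: [0.5774, 0.1264, 0.2635]
ee_rot: [3.137, 0.007, -3.119]
contact_force: [0.2, -0.2, -2.5]
grip_width: 0.0648
61.22 [0.5774 0.1264 0.2635] [ 3.137  0.007 -3.119] F [ 0.2 -0.2 -2.5] T [-0.06  0.07 -0.  ] w 64.8 q [-0.54  0.24  0.29  1.55 -0.07  1.35  1.36]
shift [-0.06  0.08  1.59] turn [0.05 0.08 0.26]
```

```bash
python3 -m creep '0 0.1 0.25 -0.05 0.1 0.4 55;0 0 0 0 0 0.5 55;0 0 0 0 0 0.5 55;0 0 0 0 0 0.2 55;0 0 0 0 0 0 55'; python3 -c "
from h import *
st(); go([0.58,0.13,0.157],np.pi)
o=grab('H'); crop(o['scene'][0],220,120,380,290,4.4,'pics/H1.png')"
```

```text
clock: 61.63
position: [0.5788, 0.135, 0.1981]
ee_rot: [3.134, -0.002, 3.138]
contact_force: [0.4, 0.5, -1.6]
grip_width: 0.0651
61.63 [0.5788 0.135  0.1981] [ 3.134e+00 -2.000e-03  3.138e+00] F [ 0.4  0.5 -1.6] T [-0.01 -0.01  0.04] w 65.1 q [-0.54  0.3   0.29  1.62 -0.1   1.23  1.34]
shift [-0.03 -0.13  1.03] turn [ 0.09 -0.02 -0.04]
```

View pics/H1.png

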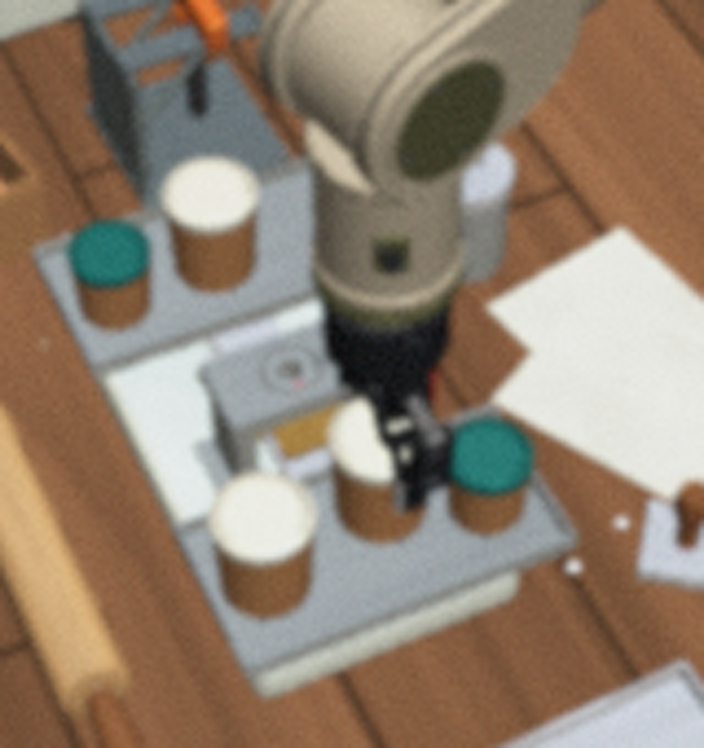

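```bash
python3 -m creep '0.1 0 0 -0.03 -0.12 0.3 55;0 0 0 0 0 0.3 55;0 0 0 0 0 0.2 55;0 0 0 0 0 0.1 55;0 0 0 0 0 0 55'; python3 -c "
from h import *
st(); go([0.58,0.13,0.145],np.pi)"
```

```text
clock: 62.15
position: [0.5822, 0.1316, 0.1635]
ee_rot: [3.141, 0.005, 3.14]
contact_force: [0.6, -0.1, -2.3]
grip_width: 0.0649
62.15 [0.5822 0.1316 0.1635] [3.141 0.005 3.14 ] F [ 0.6 -0.1 -2.3] T [ 0.01 -0.   -0.04] w 64.9 q [-0.53  0.33  0.28  1.66 -0.1   1.16  1.34]
shift [ 0.06 -0.04  0.46] turn [ 0.    0.06 -0.02]
```

```bash
python3 -m creep '0 0.05 0 0.05 -0.04 0.2 55;0 0 0 0 0 0.15 55;0 0 0 0 0 0.1 55;0 0 0 0 0 0.05 55;0 0 0 0 0 0 55'; python3 -c "
from h import *
st(); go([0.58,0.13,0.145],np.pi)"
```

```text
clock: 62.57
position: [0.5816, 0.1299, 0.1443]
ee_rot: [3.14, 0.004, 3.139]
contact_force: [-2.1, 0.5, 0.1]
grip_width: 0.065
62.57 [0.5816 0.1299 0.1443] [3.14  0.004 3.139] F [-2.1  0.5  0.1] T [-0.03  0.38 -0.01] w 65.0 q [-0.53  0.34  0.28  1.68 -0.1   1.13  1.35]
shift [ 0.04  0.   -0.02] turn [ 0.02  0.04 -0.03]
```

```bash
python3 -m creep '0 0 0 0 0 0 72;0 0 0 0 0 0 85;0 0 0 0 0 0 85;0 0 0 0 0 -0.4 85;0 0 0 0 0 -0.6 85;0 0 0 0 0 -0.6 85;0 0 0 0 0 -0.7 85;0 0 0 0 0 -0.5 85'; python3 -m creep '0 0 0 0.5 1 0 85;0 0 0 0.5 1 0 85;0 0 0 0.5 1 0 85;0 0 0 0.5 0.5 0 85;0 0 0 0 0 0 85'; python3 look.py I; python3 -c "
from h import *
go([0.44,0.387,0.15],np.pi)"
```

```text
clock: 63.23
position: [0.579, 0.129, 0.2553]
ee_rot: [-3.14, -0.004, 3.139]
contact_force: [0.9, -0.0, -0.0]
grip_width: 0.0848
clock: 63.65
position: [0.5029, 0.2676, 0.262]
ee_rot: [3.139, 0.008, 3.13]
contact_force: [0.0, -0.0, 0.3]
grip_width: 0.085
63.65 [0.5029 0.2676 0.262 ] [3.139 0.008 3.13 ] F [ 0.  -0.   0.3] T [0.05 0.   0.01] w 85.0 q [-0.74  0.19  0.2   1.61 -0.04  1.34  1.02]
L panz 0.0924 974
L panz 0.0924 1199
R panz 0.1166 1261
R panz 0.1149 990
shift [1.72 3.07 2.79] turn [ 0.01  0.1  -0.18]
```

View pics/I_b.png

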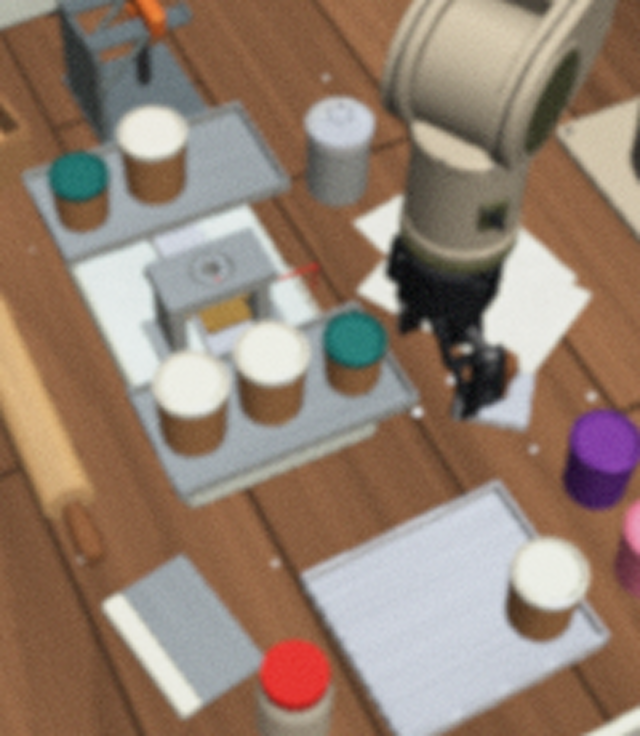

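View pics/I_a.png

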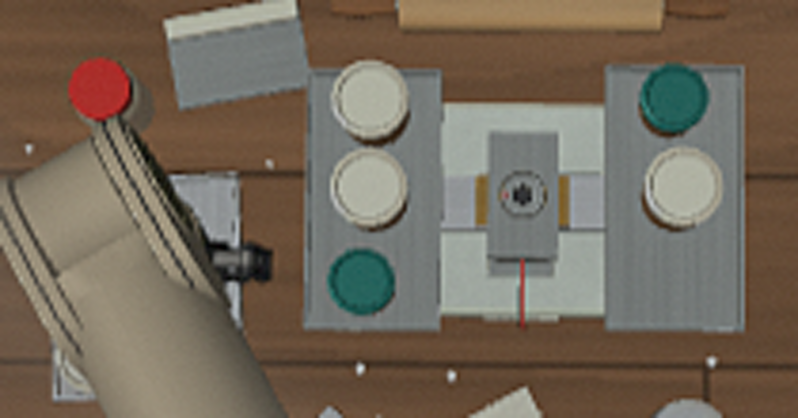

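Three tubs are placed, and the left pan is down as expected. The last tub is at crop (550,573), matching the top-view reading of (0.439, 0.385).

```bash
python3 -c "
from h import *
print(ray('scene',220+550/3.2-.5,120+573/3.2-.5,.082)-[.004,.006,0])"
python3 -m creep '0 0.1 -0.2 0.5 0.9 0.3 85;0 0 0 0.5 0.9 0.4 85;0 0 0 0.5 0.8 0.4 85;0 0 0 0.2 0.4 0.4 85;0 0 0 0 0 0.4 85;0 0 0 0 0 0 85'; python3 -c "
from h import *
st(); go([0.44,0.386,0.12],np.pi)"
```

```text
[0.44032835 0.38342965 0.082     ]
clock: 64.25
position: [0.4474, 0.3762, 0.1849]
ee_rot: [-3.141, 0.007, 3.126]
contact_force: [-0.1, -0.5, -1.3]
grip_width: 0.0849
64.25 [0.4474 0.3762 0.1849] [-3.141  0.007  3.126] F [-0.1 -0.5 -1.3] T [-0.04  0.03  0.04] w 84.9 q [-0.88  0.28  0.12  1.66 -0.03  1.2   0.8 ]
shift [0.2  0.24 1.62] turn [-0.    0.08 -0.18]
```

```bash
python3 -m creep '0 0.1 -0.2 0.15 0.2 0.4 85;0 0 0 0 0 0.5 85;0 0 0 0 0 0.5 85;0 0 0 0 0 0.1 85;0 0 0 0 0 0 85'; python3 -c "
from h import *
st(); go([0.44,0.3855,0.055],np.pi)"
```

```text
clock: 64.67
position: [0.448, 0.3797, 0.1245]
ee_rot: [-3.141, 0.001, 3.135]
contact_force: [0.4, -0.2, 0.2]
grip_width: 0.0848
64.67 [0.448  0.3797 0.1245] [-3.141e+00  1.000e-03  3.135e+00] F [ 0.4 -0.2  0.2] T [-0.02 -0.01 -0.03] w 84.8 q [-0.87  0.34  0.11  1.71 -0.04  1.09  0.81]
shift [0.2  0.15 1.74] turn [-0.01  0.01 -0.07]
```

```bash
python3 -m creep '0 0 -0.1 0.22 0.17 0.1 85;0 0 0 0.05 0.03 0.3 85;0 0 0 0 0 0 85'; python3 -c "
from h import *
st(); go([0.44,0.3855,0.055],np.pi)"
```

```text
clock: 64.92
position: [0.4389, 0.3875, 0.1099]
ee_rot: [3.14, 0.004, 3.141]
contact_force: [-1.3, -0.8, 0.0]
grip_width: 0.0853
64.92 [0.4389 0.3875 0.1099] [3.14  0.004 3.141] F [-1.3 -0.8  0. ] T [-0.    0.04 -0.01] w 85.3 q [-0.89  0.35  0.1   1.73 -0.04  1.05  0.8 ]
shift [-0.02 -0.05  1.37] turn [ 0.02  0.04 -0.  ]
```

```bash
python3 -m creep '0 0 0 0 -0.05 0.4 85;0 0 0 0.04 0 0.4 85;0 0 0 0.04 0 0.3 85;0 0 0 0.03 0 0.2 85;0 0 0 0 0 0 85'; python3 -c "
from h import *
st(); go([0.44,0.3855,0.055],np.pi)"
```

```text
clock: 65.33
position: [0.4355, 0.3883, 0.0592]
ee_rot: [3.135, 0.008, -3.14]
contact_force: [-0.6, -0.9, -0.6]
grip_width: 0.0848
65.33 [0.4355 0.3883 0.0592] [ 3.135  0.008 -3.14 ] F [-0.6 -0.9 -0.6] T [-0.04  0.   -0.02] w 84.8 q [-0.89  0.41  0.09  1.78 -0.04  0.95  0.8 ]
shift [-0.11 -0.07  0.11] turn [0.07 0.09 0.02]
```

```bash
python3 -m creep '0 0.1 0 -0.11 -0.07 0.1 85;0 0 0 0 0 0 85;0 0 0 0 0 0 70;0 0 0 0 0 0 60;0 0 0 0 0 0 55;0 0 0 0 0 0 55;0 0 0 0 0 0 55' 45; python3 -c "
from h import *
st()"; python3 -m creep '0 0 0 0 0 -0.3 55;0 0 0 0 0 -0.5 55;0 0 0 0 0 -0.6 55;0 0 0 0 0 -0.7 55;0 0 0 0 0 -0.7 55;0 0 0 0 0 -0.8 55;0 0 0 0 0 -0.8 55;0 0 0 0 0 -0.5 55'; python3 -c "
from h import *
st(); go([0.507,-0.139,0.27],np.pi)
o=grab('J'); crop(o['scene'][0],330,170,460,330,4.4,'pics/J1.png')"
```

```text
clock: 65.92
position: [0.4422, 0.3862, 0.0582]
ee_rot: [3.132, 0.001, -3.14]
contact_force: [-0.1, -0.5, -2.6]
grip_width: 0.0651
65.92 [0.4422 0.3862 0.0582] [ 3.132e+00  1.000e-03 -3.140e+00] F [-0.1 -0.5 -2.6] T [-0.02  0.08 -0.05] w 65.1 q [-0.87  0.42  0.09  1.77 -0.05  0.95  0.82]
clock: 66.58
position: [0.4383, 0.3813, 0.2618]
ee_rot: [3.141, -0.007, -3.14]
contact_force: [0.4, 0.7, -2.8]
grip_width: 0.065
66.58 [0.4383 0.3813 0.2618] [ 3.141 -0.007 -3.14 ] F [ 0.4  0.7 -2.8] T [ 0.08 -0.06  0.02] w 65.0 q [-0.89  0.23  0.11  1.56 -0.03  1.36  0.8 ]
shift [ -1.69 -13.01  -0.22] turn [ 0.   -0.08  0.02]
```

View pics/J1.png

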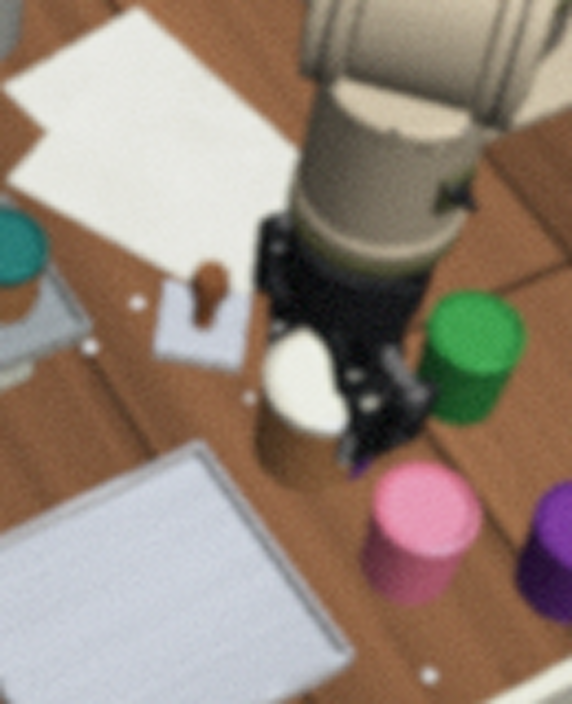

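```bash
python3 -m creep '0 0 0 -0.3 -1 -0.1 55;0 0 0 -0.3 -1 -0.07 55;0 0 0 -0.3 -1 -0.07 55;0 0 0 -0.3 -1 -0.05 55;0 0 0 -0.2 -1 -0.05 55;0 0 0 0 -1 -0.05 55;0 0 0 0 -1 -0.05 55;0 0 0 0 -1 -0.05 55'; python3 -c "
from h import *
st(); go([0.506,-0.139,0.27],np.pi)"
```

```text
clock: 67.35
position: [0.4929, 0.0622, 0.2772]
ee_rot: [3.136, -0.011, -3.121]
contact_force: [1.1, -0.0, -1.7]
grip_width: 0.0647
67.35 [0.4929 0.0622 0.2772] [ 3.136 -0.011 -3.121] F [ 1.1 -0.  -1.7] T [-0.   -0.11 -0.02] w 64.7 q [-0.55  0.03  0.34  1.75 -0.02  1.37  1.39]
shift [-0.22 -5.04  0.15] turn [ 0.06 -0.13  0.24]
```

```bash
python3 -m creep '0 0 0.2 -0.1 -1 -0.05 55;0 0 0 -0.1 -1 -0.05 55;0 0 0 0 -1 -0.05 55;0 0 0 0 -1 -0.05 55;0 0 0 0 -0.6 0 55;0 0 0 0 0 0 55'; python3 -c "
from h import *
st(); go([0.506,-0.139,0.2],np.pi)"
```

```text
clock: 67.85
position: [0.4956, -0.1386, 0.2826]
ee_rot: [3.137, -0.015, 3.133]
contact_force: [0.1, 0.0, -2.6]
grip_width: 0.0651
67.85 [ 0.4956 -0.1386  0.2826] [ 3.137 -0.015  3.133] F [ 0.1  0.  -2.6] T [ 0.    0.03 -0.02] w 65.1 q [-0.33  0.07  0.54  1.71 -0.04  1.39  1.79]
shift [-0.29 -0.02  2.06] turn [ 0.05 -0.17 -0.1 ]
```

```bash
python3 -m creep '0 -0.2 -0.1 -0.25 0 0.4 55;0 0 0 0 0 0.5 55;0 0 0 0 0 0.5 55;0 0 0 0 0 0.5 55;0 0 0 0 0 0 55'; python3 -c "
from h import *
st(); go([0.506,-0.139,0.17],np.pi)
o=grab('K'); crop(o['scene'][0],220,100,380,260,4.4,'pics/K1.png')"
```

```text
clock: 68.27
position: [0.5033, -0.1409, 0.2026]
ee_rot: [3.136, 0.002, 3.135]
contact_force: [-1.2, 0.0, -2.6]
grip_width: 0.0649
68.27 [ 0.5033 -0.1409  0.2026] [3.136e+00 2.000e-03 3.135e+00] F [-1.2  0.  -2.6] T [-0.03  0.14  0.04] w 64.9 q [-0.31  0.14  0.55  1.81 -0.08  1.21  1.83]
shift [-0.07  0.04  0.82] turn [ 0.06  0.02 -0.07]
```

View pics/K1.png

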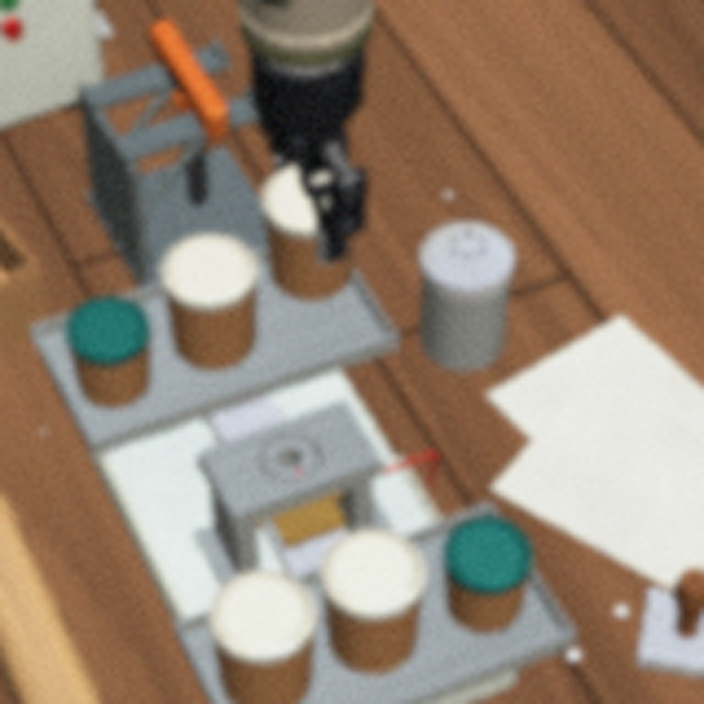

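```bash
python3 -m creep '0 0 -0.1 -0.1 0.04 0.3 55;0 0 0 0 0 0.3 55;0 0 0 0 0 0.2 55;0 0 0 0 0 0 55'; python3 -c "
from h import *
st(); go([0.508,-0.139,0.16],np.pi)"
```

```text
clock: 68.7
position: [0.5117, -0.1389, 0.175]
ee_rot: [3.136, 0.012, -3.137]
contact_force: [-1.2, -0.0, -3.0]
grip_width: 0.065
68.7 [ 0.5117 -0.1389  0.175 ] [ 3.136  0.012 -3.137] F [-1.2 -0.  -3. ] T [-0.08  0.13  0.04] w 65.0 q [-0.3   0.18  0.54  1.84 -0.11  1.15  1.85]
shift [ 0.1  -0.    0.37] turn [0.06 0.13 0.06]
```

```bash
python3 -m creep '0.05 0.15 0.05 0.1 0 0.15 55;0 0 0 0 0 0.15 55;0 0 0 0 0 0.05 55;0 0 0 0 0 0 55'; python3 -c "
from h import *
st(); go([0.508,-0.139,0.16],np.pi)"
```

```text
clock: 69.03
position: [0.5082, -0.1391, 0.1603]
ee_rot: [-3.142, -0.001, 3.142]
contact_force: [1.2, 0.2, 0.2]
grip_width: 0.0649
69.03 [ 0.5082 -0.1391  0.1603] [-3.142e+00 -1.000e-03  3.142e+00] F [1.2 0.2 0.2] T [ 0.12 -0.05  0.03] w 64.9 q [-0.3   0.19  0.54  1.85 -0.11  1.13  1.85]
shift [0.   0.   0.01] turn [-0.   -0.02 -0.  ]
```

The pan is bearing the tub. Release, rise, and back off.

```bash
python3 -m creep '0 0 0 0 0 0 70;0 0 0 0 0 0 80;0 0 0 0 0 0 85;0 0 0 0 0 -0.3 85;0 0 0 0 0 -0.6 85;0 0 0 0 0 -0.6 85;0 0 0 0 0 -0.7 85;0 0 0 0 0 -0.7 85'; python3 -m creep '0 0 0 1 0 -0.3 85;0 0 0 1 0 0 85;0 0 0 0.5 0 0 85;0 0 0 0 0 0 85;0 0 0 0 0 0 85;0 0 0 0 0 0 85;0 0 0 0 0 0 85;0 0 0 0 0 0 85'; python3 look.py L; python3 -c "
from h import *
C=cloud('top',np.load('pics/L_top.npy'))
for nm,y in(('L',.13),('R',-.14)):
    m=(C[...,2]>.155)&(C[...,2]<.19)&(abs(C[...,1]-y)<.07)&(C[...,0]>.45)&(C[...,0]<.72)
    n,l,s,c=cv2.connectedComponentsWithStats(m.astype(np.uint8))
    for i in range(1,n):
        if s[i,4]>30: P=C[l==i]; print(nm,s[i,4],((P.min(0)+P.max(0))/2).round(3),np.median(P[:,2]).round(4),P[:,2].std().round(4))
M=(C[...,2]>.158)&(C[...,2]<.185)&(C[...,0]>.43)&(C[...,0]<.6)&(C[...,1]>-.46)&(C[...,1]<-.27)
P=C[M]; print('key',len(P),cv2.minAreaRect((P[:,:2]*1000).astype(np.float32)),P[:,2].mean())"
```

```text
clock: 69.7
position: [0.5056, -0.1391, 0.28]
ee_rot: [-3.141, -0.009, 3.14]
contact_force: [0.5, -0.3, -0.7]
grip_width: 0.0852
clock: 70.37
position: [0.4083, -0.141, 0.3052]
ee_rot: [-3.138, 0.007, 3.139]
contact_force: [0.0, 0.1, -0.1]
grip_width: 0.0851
70.37 [ 0.4083 -0.141   0.3052] [-3.138  0.007  3.139] F [ 0.   0.1 -0.1] T [ 0.05 -0.   -0.04] w 85.1 q [-0.35 -0.19  0.5   1.86  0.09  1.44  1.71]
L panz 0.1047 974
L panz 0.1042 1053
R panz 0.1049 912
R panz 0.1038 847
L 337 [0.661 0.129 0.173] 0.1801 0.0046
L 338 [0.584 0.129 0.172] 0.1804 0.0039
L 238 [0.504 0.134 0.164] 0.1622 0.0033
R 244 [ 0.663 -0.134  0.163] 0.1621 0.0033
R 338 [ 0.582 -0.141  0.173] 0.1796 0.0036
R 290 [ 0.507 -0.14   0.181] 0.1801 0.0032
key 222 ((505.224853515625, -368.75115966796875), (17.37324333190918, 119.570556640625), 0.5818672180175781) 0.169475294705299
```

View pics/L_b.png

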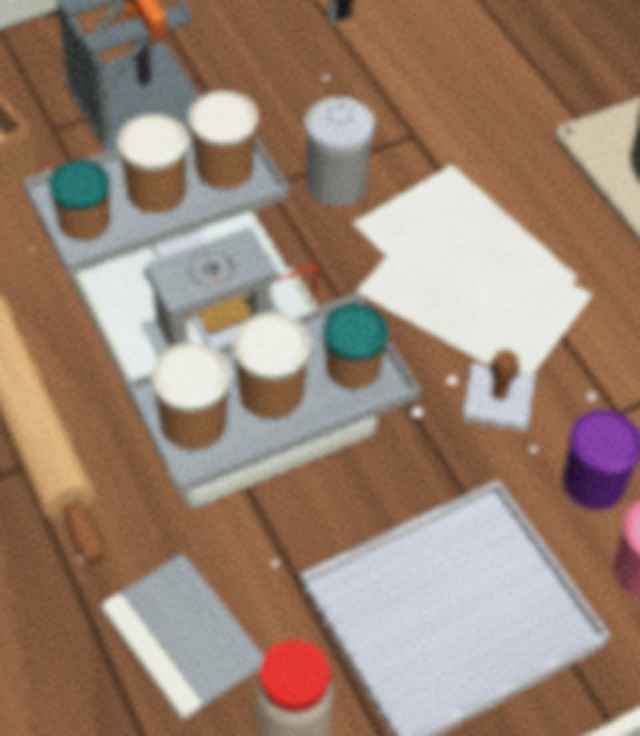

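View pics/L_top.png

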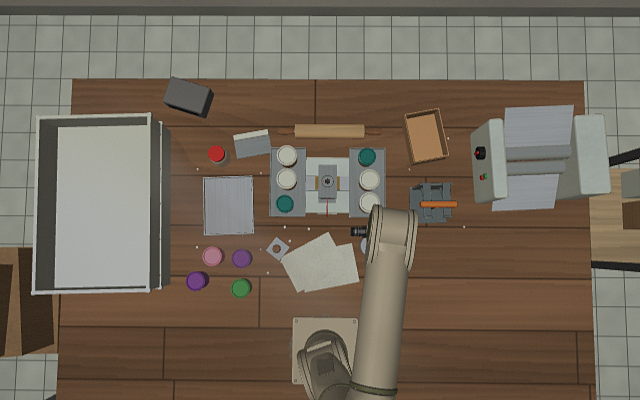

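The top view shows both pans level (0.1047/0.1049), all six tubs upright, the tray empty, the key on its rack, and every bystander in place. I'll wait a moment, check again, and hand in.

```bash
python3 -m creep '0 0 0 0 0 -0.1 85;0 0 0 0 0 0 85;0 0 0 0 0 0 85;0 0 0 0 0 0 85;0 0 0 0 0 0 85;0 0 0 0 0 0 85;0 0 0 0 0 0 85;0 0 0 0 0 0 85'; python3 look.py M; python3 -c "
from plant import manip
print(manip.sign_off())"
```

```text
clock: 71.13
position: [0.4089, -0.1407, 0.3083]
ee_rot: [-3.137, 0.003, 3.139]
contact_force: [0.8, 0.4, 0.1]
grip_width: 0.0844
71.13 [ 0.4089 -0.1407  0.3083] [-3.137e+00  3.000e-03  3.139e+00] F [0.8 0.4 0.1] T [0.01 0.01 0.02] w 84.4 q [-0.35 -0.19  0.5   1.86  0.09  1.44  1.71]
L panz 0.1043 975
L panz 0.1039 1073
R panz 0.1049 913
R panz 0.1038 862
the job is handed in; nothing more can be done
None
```

The job is done and handed in after about 71 s of robot time; no verdict is reported.

- **Lock screw:** I backed it off with the hex key in three grips, until its red mark no longer moved at about 450° (five quarter turns). The first grip turned the screw about 60° less than the tool turned. I never found out why and made it up with the later grips.
- **Key:** it hangs on its rack again with the bar across both prongs. The bar is centred at about (0.505, -0.369), with its top 0.170 m above the bench.
- **Tubs:** each pan holds two large tubs and one small one, all standing upright inside the rim. One tub was knocked a few centimetres aside in the tray; I measured it again before picking it up.
- **Beam:** the last check had the left pan at 0.1043 m and the right pan at 0.1049 m in the top camera (0.1039 and 0.1038 in the scene camera). That is level within measuring error. Single large tubs had tipped it by about 12 mm a side, so it moves freely.
- **Bystanders:** all are in place in the last pictures, and the gripper is open and clear of everything.
- **Disagreement:** the two cameras differed by about 4–6 mm on the tub positions. I used values between the two, and every grasp held.

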